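Refill the smoker tray

TASK

Swing both ejector levers of the smoker bay outward so that they pry the tray free, draw the tray out clear of the hood, and lay every smoking-wood block there is on the counter flat on its floor in a single layer. Then push the tray back up the ramp to where it stops against the lever pins and swing both levers fully inward to seat it home; the last two centimetres, out and in, belong to the levers alone, so never push or pull the tray itself there. Leave the jar, bowl and brush where they are.

Things in the scene. Friction and masses are not known exactly. Their poses are not given: they have to be found in the camera images.
- bay: smoker bay: low stainless housing fixed on the counter, open towards the robot. Origin on the counter (z=0) under the centre of the fully seated tray; x points into the bay, z up. A deck 8 mm high begins at x = -60 mm; a ramp 55 mm long leads up to it from the counter, between low flared guides 9 mm high
- hood (a point): centre of the top of the bay's hood, which covers bay x from -21 to +101 mm and y within 116 mm, and so the back half of the seated tray. Hood underside 78 mm, top 84 mm above the counter, a vent stub up to 120 mm
- tray: shallow aluminium smoker tray, 166 (x) x 190 (y) x 24 mm, walls 5 mm, floor 4 mm thick, 0.6 kg, loose, slides in the bay. Origin: centre of its underside; x points into the bay. Fully home it lies at x=0, y=0, z=8 mm of the bay. Drawn out 140 mm it rests on counter and ramp, clear of the hood, tilted up to 5 degrees
- tray_ears (a point): between the left front pair of steel ears on the tray (mirrored right): rods 12 to 20 mm above its underside, at tray x = -70 (reaching to y = 140 mm) and x = -42 mm (to y = 121). They take the lever pin between them. With both levers out, the pushed tray stops at the pins about 22 mm before home; within about 5 mm of that stop the levers, swung in, catch it
- tray_handle (a point): middle of the tray's light wooden front handle bar: 12 mm (x) x 86 mm (y) x 24 mm (z), top 34 mm above the tray's underside, 125 mm in front of the tray's origin, on two stalks at y = +-36 mm with a 36 mm wide open gap between bar and tray
- lever_left (a joint): left (bay +y) ejector lever: steel arm turning flat about an upright pivot; stays where left (0.15 N m; up to about 10 N at the knob when it shifts the tray). 0 = in (arm along the bay's -x), grows to 1.0 rad = fully out, away from the tray (clockwise from above). Over 0.85 the tray passes freely. Out ejects the tray about 22 mm, in draws it home. Through the tray the levers partly drag one another
- lever_right (a joint): right (bay -y) ejector lever: steel arm turning flat about an upright pivot; stays where left (0.15 N m; up to about 10 N at the knob when it shifts the tray). 0 = in (arm along the bay's -x), grows to 1.0 rad = fully out, away from the tray (anticlockwise from above). Over 0.85 the tray passes freely. Out ejects the tray about 22 mm, in draws it home. Through the tray the levers partly drag one another
- lever_left_knob (a point): middle of the light wooden upright knob (20 mm diameter, 42 mm tall, from 48 to 90 mm above the counter) at the end of the left lever's arm, 115 mm from its pivot; nothing else within 30 mm of it at that height
- lever_right_knob (a point): middle of the light wooden upright knob (20 mm diameter, 42 mm tall, from 48 to 90 mm above the counter) at the end of the right lever's arm, 115 mm from its pivot; nothing else within 30 mm of it at that height
- lever_left_pivot (a point): on the left lever's pivot axis, at knob mid-height (69 mm)
- lever_right_pivot (a point): on the right lever's pivot axis, at knob mid-height (69 mm)
- wood1_c (a point): smoking-wood block, plain brown beech bar 65 x 36 x 36 mm, 60 g, lying flat on the counter; this point is its centre; its x axis runs along the 65 mm length. May be absent (then None)
- wood2_c (a point): smoking-wood block, plain brown beech bar 65 x 36 x 36 mm, 60 g, lying flat on the counter; this point is its centre; its x axis runs along the 65 mm length. May be absent (then None)
- wood3_c (a point): smoking-wood block, plain brown beech bar 65 x 36 x 36 mm, 60 g, lying flat on the counter; this point is its centre; its x axis runs along the 65 mm length. May be absent (then None)
- wood4_c (a point): smoking-wood block, plain brown beech bar 65 x 36 x 36 mm, 60 g, lying flat on the counter; this point is its centre; its x axis runs along the 65 mm length. May be absent (then None)
- jar: bystander: amber glass jar, 68 mm wide, 110 mm tall; origin under its centre
- bowl: bystander: white bowl, 130 mm wide, 55 mm tall; origin under its centre
- brush: bystander: grill brush with dark wooden handle lying on the counter, beyond the blocks
There are look-alikes about, which are no part of the job. What is shaped like the part that bears wood1_c but purple or yellow is not meant.

How it is judged (in metres and radians):
On the way, in this order (a step that is already met when the one before it is completed fails the run):
1. both levers swung outward and the tray pried loose, still in the mouth of the bay (value of joint each of lever_left, lever_right above 0.75 rad and x of tray in the frame of bay between -0.05 and -0.012 m), for 0.2 s.
2. the tray drawn out at least 110 mm and every block lying flat on its floor (x of tray in the frame of bay below -0.11 m and x of wood1_c in the frame of tray between -0.078 and 0.078 m and y of wood1_c in the frame of tray between -0.09 and 0.09 m and z of wood1_c in the frame of tray between 0.01 and 0.03 m and x of wood2_c in the frame of tray between -0.078 and 0.078 m and y of wood2_c in the frame of tray between -0.09 and 0.09 m and z of wood2_c in the frame of tray between 0.01 and 0.03 m and x of wood3_c in the frame of tray between -0.078 and 0.078 m and y of wood3_c in the frame of tray between -0.09 and 0.09 m and z of wood3_c in the frame of tray between 0.01 and 0.03 m and x of wood4_c in the frame of tray between -0.078 and 0.078 m and y of wood4_c in the frame of tray between -0.09 and 0.09 m and z of wood4_c in the frame of tray between 0.01 and 0.03 m), for 0.2 s.
At the end, for the whole second after the job is handed in: Both levers are swung in (under 0.12 rad), the tray is home in the bay (within 6 mm in depth), and every block there is lies flat on the tray's floor inside its rim (centre under 30 mm above the tray's underside), the tray at rest (value of joint each of lever_left, lever_right below 0.12 rad and x of tray in the frame of bay between -0.006 and 0.006 m and y of tray in the frame of bay between -0.008 and 0.008 m and z of tray in the frame of bay between 0.004 and 0.013 m and x of wood1_c in the frame of tray between -0.078 and 0.078 m and y of wood1_c in the frame of tray between -0.09 and 0.09 m and z of wood1_c in the frame of tray between 0.01 and 0.03 m and x of wood2_c in the frame of tray between -0.078 and 0.078 m and y of wood2_c in the frame of tray between -0.09 and 0.09 m and z of wood2_c in the frame of tray between 0.01 and 0.03 m and x of wood3_c in the frame of tray between -0.078 and 0.078 m and y of wood3_c in the frame of tray between -0.09 and 0.09 m and z of wood3_c in the frame of tray between 0.01 and 0.03 m and x of wood4_c in the frame of tray between -0.078 and 0.078 m and y of wood4_c in the frame of tray between -0.09 and 0.09 m and z of wood4_c in the frame of tray between 0.01 and 0.03 m and linear speed of tray below 0.05 m/s); the robot touches nothing.
It fails at once if the robot pushes or pulls the tray itself (over 4 N) while it is within 10 mm of home (contact force between any of the fingers, the arm and tray above 4 N and x of tray in the frame of bay above -0.01 m).
It fails at once if a bystander is moved more than 3 cm (distance of any of jar, bowl, brush from where it was at the start of the episode above 0.03 m).
Of wood1, wood2, wood3, wood4 only 2 to 4 are there at a start; the rules pass over those that are not, and their reading is None.
At some moment in a run one of wood1, wood2, wood3, wood4 may be knocked a few centimetres aside while the robot is not near it.
Once in a run the grip may slacken for a moment while it holds something.
It also fails if it takes over 210 s, if anything falls off the work surface, if the arm or the gripper's body presses on something with over 40 N, if the wrist force passes 120 N, or if a joint passes its speed limit or range.

ROBOT

A 7-joint arm with a two-finger parallel gripper is mounted at the origin on the work surface. World frame = base frame: x ahead of the robot, y to its left, z up, the work surface at z = 0. Lengths are in m, angles in degrees, forces in N, time in s.
With the tool pointing down it reaches from about 0.425 to 0.825 m from the base axis. Payload 3.6 kg.
Tool frame: the origin (TCP) lies at the very end of the fingers, on their centre line; the grasp point (between the pads) lies 19 mm behind it (r.tcp_to_grasp is the distance from the TCP to the grasp point, in m); z points along the fingers, y is the direction in which the jaws open and shut (so a half turn about z gives the same grasp; the last joint's range is limited). The gripper opens to 85 mm and grips with 20 to 120 N. Pads are 22 mm wide; open, the fingers measure 114 mm over their backs; the gripper's body (76 mm by 85 mm) begins 54 mm behind the grasp point. The pads swing forward as they close: fully open they stand 13 mm farther back than shut.
Start: joints at [-74.341, 35.231, -0.722, 81.555, 0.464, 63.22, -2.315], TCP at [0.192, 0.621, 0.231] pointing down, gripper open.
Joint ranges: [-178.69, 178.69], [-17.37, 117.87], [-77.05, 75.6], [15.02, 138.74], [-78.02, 258.01], [0.78, 113.62], [-162.83, 162.83]. Speed limits (degrees/s): [159.86, 159.86, 180, 180, 180, 180, 180].

INTERFACE

Orientations are given as a 3x3 rotation matrix whose columns are the frame's x, y, z axes.
In Python, from plant import sense, imaging, ticket, r gives the robot as it stands. The module is installed in compiled form; this text tells all that it offers.
- The arm moves only by the tool move_arm, never from a script. Its argument "moves" is a list of rows, each an object with "dp": the shift along the tool's x, y, z in mm, a list of three; "rot": the turn, a rotation vector about the tool's x, y, z in rad, a list of three; "grip": the gripper command: -1 is fully open, 1 is shut, values between are in proportion. A call has 1 to 8 rows; each row shifts and turns the commanded pose from where the row before left it, along the tool's axes as they then stand; what a row does not reach is not made up. A row lasts 1/10 s, in which the tool goes at most 50 mm and 8.59 degrees, less where a joint would pass 70% of its speed; a pose out of reach is approached as far as the arm can. A call with a gripper value outside its range is refused whole. The fingers move at their own pace and stop on an object; the grip force is fixed at half the most. Time passes only in rows, so rows that do not move let the fingers close. It gives the time, the measured TCP pose, the force and the opening at its end, in the units of the state.
- sense(): the state, without advancing time (a new reading comes with each control period).
- imaging.grab_frame(name): name is "scene" or "top" or "wrist"; returns (picture, depth): 384x512x3 uint8, red, green, blue; 384x512 float32, m along the optical axis (not along the pixel's ray), 0 where there is no reading.
- imaging.camera_info(name): a dict with "fx", "fy", "cx", "cy" (pixels), "dist" ([k1, k2, p1, p2, k3] as OpenCV has them; the pictures are not rectified), "world_from_camera" (4x4, takes a point from camera to world coordinates). Camera axes: x right, y down, z forward; pixel columns grow to the right and rows downward; lengths in m; the calibration is good to about 2 mm. A picture is of the moment at which its call begins: read the wrist's pose just before it. camera_info takes no time and is no camera call; for the wrist camera it gives the pose at the moment of the call.
- ticket.hand_in(): hands the job in, once; it reports no verdict.
The state is a dict: "clock": time; "joint_positions": joint angles; "joint_vel": joint speeds; "joint_torque": joint torques, N m; "position": TCP position; "tcp_rot": TCP orientation; "contact_force": force on the tool from outside, world axes, zero at the start; "moment": the same for the moment, N m; "width": opening from 0.0 (shut) to 1.0 (fully open).
Only numpy, scipy, OpenCV 4.12 (cv2) and the standard library are available. Lean on these libraries where they do the work, as an engineer would, in place of code of your own. Each camera call takes 0.05 s, during which the arm holds its last target.

## Working session

There is one attempt and no reset: what is moved stays moved. The work goes in short steps, Python scripts to look and compute and a tool call to move; the robot and the scene stay as the last step left them, time stands still between calls to the robot, and variables do not carry over. Pictures are saved under pics/ and viewed, and the job is handed in when it is done.

Besides the shell and the picture viewer there is one more tool, called after "Request:" in YAML: its name, and indented under it one key for each argument. move_arm: Moves the arm, as the interface text tells. Its arguments: {"type":"object","properties":{"moves":{"type":"array"}},"required":["moves"]}

```bash
mkdir -p pics
cat > h.py <<'E'
import numpy as np, cv2
from plant import sense, imaging, ticket, r
def grab(name, save):
    info=imaging.camera_info(name)
    img,d=imaging.grab_frame(name)
    cv2.imwrite(f'pics/{save}.png',img[:,:,::-1]); np.savez(f'pics/{save}.npz',d=d,img=img,T=info['world_from_camera'],K=[info[k] for k in('fx','fy','cx','cy')],dist=info['dist'])
def load(s): return np.load(f'pics/{s}.npz')
def px(s,u,v,z=None):
    f=load(s); fx,fy,cx,cy=f['K']; K=np.array([[fx,0,cx],[0,fy,cy],[0,0,1]])
    p=cv2.undistortPoints(np.array([[[u,v]]],float),K,np.array(f['dist']))[0,0]
    ray=np.array([p[0],p[1],1]); T=f['T']
    if z is None:
        d=f['d'][int(round(v)),int(round(u))]; return T[:3,:3]@(ray*d)+T[:3,3]
    w=T[:3,:3]@ray; return T[:3,3]+w*(z-T[2,3])/w[2]
def crop(s,u0,v0,u1,v1,k,out):
    im=cv2.imread(f'pics/{s}.png')[v0:v1,u0:u1]
    cv2.imwrite(f'pics/{out}.png',cv2.resize(im,None,fx=k,fy=k,interpolation=cv2.INTER_CUBIC))
def cloud(s):
    f=load(s); fx,fy,cx,cy=f['K']; K=np.array([[fx,0,cx],[0,fy,cy],[0,0,1]])
    h,w=f['d'].shape; uu,vv=np.meshgrid(np.arange(w),np.arange(h))
    p=cv2.undistortPoints(np.stack([uu,vv],-1).reshape(-1,1,2).astype(float),K,np.array(f['dist'])).reshape(h,w,2)
    P=np.concatenate([p,np.ones((h,w,1))],-1)*f['d'][...,None]
    return P@f['T'][:3,:3].T+f['T'][:3,3], f['img']
E
python3 - <<'E'
from h import *
np.set_printoptions(precision=4,suppress=True)
s=sense(); print(s)
for n in('scene','top','wrist'):
    grab(n,n+'0'); f=load(n+'0'); print(n,f['K'],f['T'])
E
```

```text
{'clock': 0.0, 'joint_positions': array([-74.3408,  35.2904,  -0.7233,  81.6448,   0.4653,  63.2178,
        -2.3138]), 'joint_vel': array([ 0.0388,  0.0038,  0.0437,  0.0067, -0.06  ,  0.0727,  0.114 ]), 'joint_torque': array([ -0.0002, -46.9222,   0.2596, -17.1032,   0.0101,   0.0099,
         0.    ]), 'position': array([0.1917, 0.6203, 0.2301]), 'tcp_rot': array([[-0.9554,  0.2952, -0.0007],
       [ 0.2952,  0.9554, -0.0025],
       [-0.0001, -0.0026, -1.    ]]), 'contact_force': array([-0.008 , -0.3934,  1.0371]), 'moment': array([0.0152, 0.057 , 0.0165]), 'width': 1.0037119958765628}
scene [473.1369 473.1369 257.4645 197.6266] [[-0.7375  0.5652 -0.3696  1.022 ]
 [ 0.6753  0.6236 -0.3937  0.5014]
 [ 0.008  -0.54   -0.8416  1.2099]
 [ 0.      0.      0.      1.    ]]
top [388.8691 388.8691 256.778  194.6997] [[ 0.0259 -0.9805  0.1947  0.2601]
 [-0.9996 -0.0228  0.0183 -0.0279]
 [-0.0135 -0.1951 -0.9807  1.3514]
 [ 0.      0.      0.      1.    ]]
wrist [330.4915 330.4915 250.4796 183.0828] [[ 0.2957  0.9056  0.3041  0.1125]
 [ 0.9553 -0.2794 -0.0971  0.6444]
 [-0.003   0.3193 -0.9477  0.3737]
 [ 0.      0.      0.      1.    ]]
```

View pics/scene0.png

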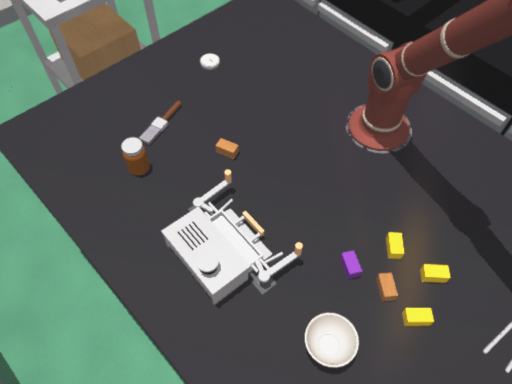

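View pics/top0.png

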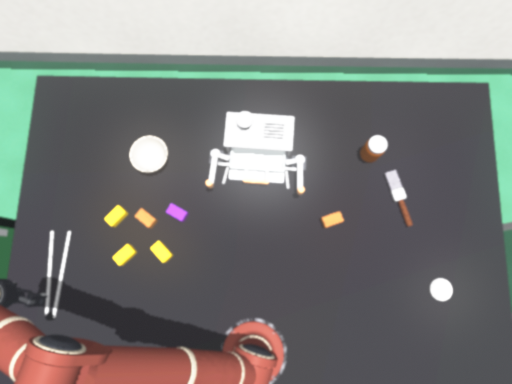

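View pics/wrist0.png

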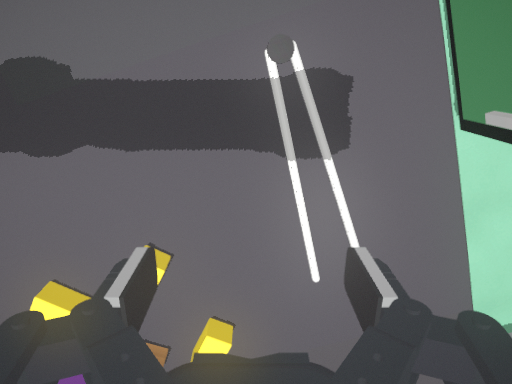

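Run:
```python
from h import *
crop('top0',190,95,350,235,5,'c1'); crop('top0',90,190,210,280,6,'c2'); crop('scene0',150,130,310,300,4,'c3')
np.set_printoptions(precision=4,suppress=True)
P,img=cloud('top0')
hsv=cv2.cvtColor(img,cv2.COLOR_RGB2HSV)
for n,(u,v) in dict(b1=(146,217),b2=(332,219),pur=(177,212),y1=(116,216),y2=(124,254),y3=(161,251)).items():
    print(n,P[v,u],hsv[v,u])
m=(P[...,2]>0.028)&(P[...,2]<0.05)
n,l,st,c=cv2.connectedComponentsWithStats(m.astype(np.uint8))
for i in range(1,n):
    if st[i,4]>40:
        q=P[l==i][:,:2]; rr=cv2.minAreaRect((q*1000).astype(np.float32)); print(c[i],st[i,4],rr,np.median(P[l==i][:,2]))
```

```text
b1 [0.4351 0.3744 0.0331] [ 21 123 253]
b2 [ 0.4435 -0.2615  0.0327] [ 21 119 254]
pur [0.4549 0.269  0.0335] [145 125 253]
y1 [0.4354 0.4758 0.0384] [ 30 144 255]
y2 [0.308  0.4377 0.0347] [ 30 143 255]
y3 [0.321  0.314  0.0342] [ 30 140 255]
[143.7362 148.7559] 254 ((667.3067016601562, 388.21002197265625), (102.64920043945312, 120.76864624023438), 36.04787063598633) 0.038698546824581626
[367.2955 156.    ] 44 ((672.1776733398438, -387.8849792480469), (64.62539672851562, 26.574678421020508), 53.106388092041016) 0.040182706441789895
[222.7698 164.0675] 252 ((640.3525390625, 82.77056884765625), (111.52606201171875, 194.1127166748047), 16.68557357788086) 0.04492513816631727
[296.8212 168.5475] 179 ((607.1431884765625, -146.38560485839844), (112.99491119384766, 62.913978576660156), 24.27756118774414) 0.04666795698590409
[254.9652 179.9652] 115 ((578.9451293945312, 3.9822998046875), (84.03502655029297, 30.9172306060791), 88.67103576660156) 0.03999912485889068
[175.8934 211.6853] 197 ((456.2444763183594, 273.26177978515625), (65.3598861694336, 35.458953857421875), 62.105194091796875) 0.03473571992839419
[114.593  215.0251] 199 ((439.319580078125, 482.8555908203125), (36.87517166137695, 63.86676788330078), 48.08674621582031) 0.03441777365196552
[144.596  217.3283] 198 ((434.0986633300781, 379.73553466796875), (66.20023345947266, 35.69466018676758), 52.90228271484375) 0.03406752886377706
[331.9015 218.6256] 203 ((444.6952819824219, -260.5239562988281), (36.057472229003906, 64.4872817993164), 20.92142677307129) 0.03606773946997266
[160.2196 250.9953] 214 ((320.87689208984375, 317.5010681152344), (65.05868530273438, 36.49860763549805), 44.54053497314453) 0.034816763869143896
[123.0047 254.0142] 212 ((308.2056884765625, 441.106201171875), (37.4907341003418, 64.98065948486328), 44.69741439819336) 0.03416411460873614
```

View pics/c1.png

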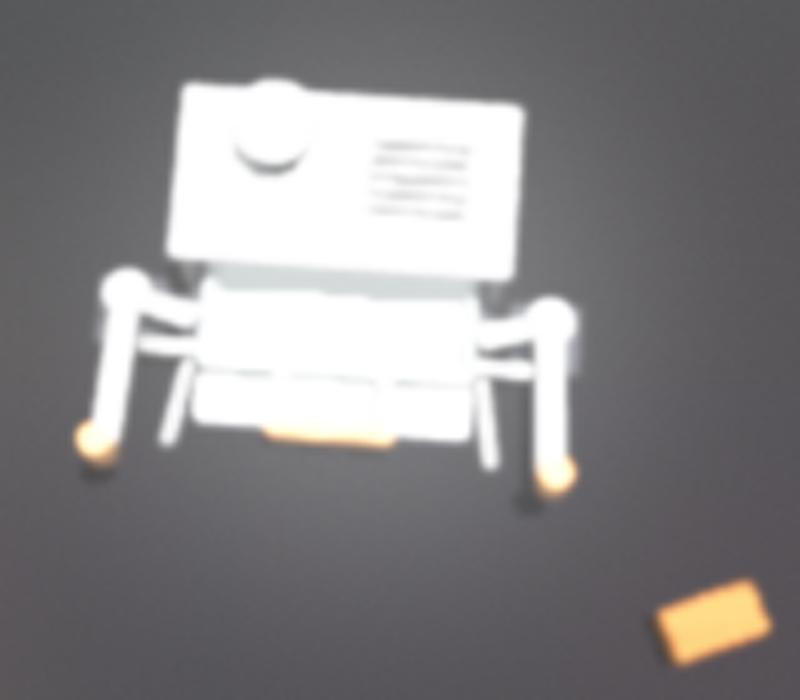

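View pics/c2.png

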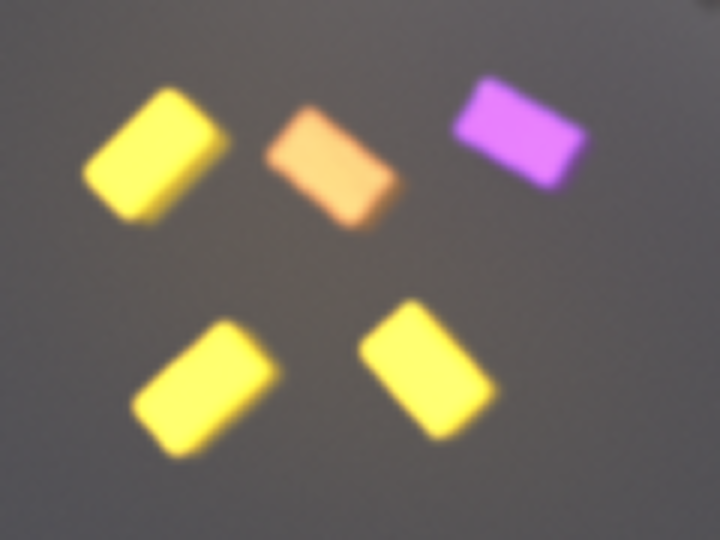

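View pics/c3.png

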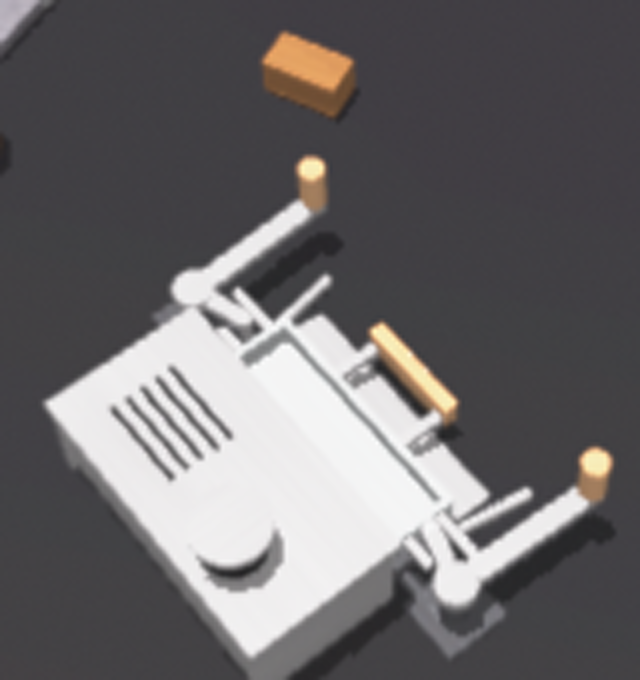

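Run:
```python
from h import *
np.set_printoptions(precision=4,suppress=True)
t=lambda a,b,z: px('top0',190+a/5-0.4,95+b/5-0.4,z)
H=[t(185,86,.084),t(524,104,.084),t(515,279,.084),t(168,258,.084)]
for h in H: print(h)
c=np.mean(H,0); x=(H[0]+H[1]-H[2]-H[3])/2; y=(H[0]+H[3]-H[1]-H[2])/2
print('hood c',c,'len',np.linalg.norm(x),np.linalg.norm(y),'ang x',np.degrees(np.arctan2(x[1],x[0])),'ang y',np.degrees(np.arctan2(-y[0],y[1])))
a=np.arctan2(-y[0],y[1]); ex=np.array([np.cos(a),np.sin(a)]); o=c[:2]-0.040*ex; print('bay origin',o,'yaw',np.degrees(a))
R=np.array([ex,[-ex[1],ex[0]]])
for n,(u,v,z) in dict(kl=(97,437,.09),kr=(557,471,.09),pl=(127,290,.06),pr=(551,320,.06)).items():
    q=t(u,v,z); print(n,q, R@(q[:2]-o))
# depth based
P,img=cloud('top0')
m=(P[...,2]>.078)&(P[...,2]<.092)&(abs(P[...,1])<.3)&(P[...,0]>.4)
n,l,st,cc=cv2.connectedComponentsWithStats(m.astype(np.uint8))
for i in range(1,n):
    q=P[l==i]; print(st[i],cc[i],cv2.minAreaRect((q[:,:2]*1000).astype(np.float32)),np.median(q,0))
```

```text
[0.8027 0.1082 0.084 ]
[ 0.7942 -0.127   0.084 ]
[ 0.6679 -0.1218  0.084 ]
[0.6777 0.1147 0.084 ]
hood c [ 0.7356 -0.0065  0.084 ] len 0.12579706732944718 0.23602539442564444 ang x -2.662116523306779 ang y -2.2302273934862953
bay origin [ 0.6956 -0.0049] yaw -2.2302273934862953
kl [0.55   0.1561 0.09  ] [-0.1518  0.1552]
kr [ 0.5339 -0.1502  0.09  ] [-0.156  -0.1515]
pl [0.6618 0.1448 0.06  ] [-0.0396  0.1483]
pr [ 0.6467 -0.1486  0.06  ] [-0.0434 -0.1455]
[ 224  112   70   39 2042] [259.9084 132.0911] ((736.4384155273438, -3.8063201904296875), (232.118896484375, 124.54378509521484), 86.88349151611328) [ 0.7295 -0.0152  0.0835]
[206 180   6   6  27] [208.3333 182.6296] ((548.8006591796875, 157.92422485351562), (17.452119827270508, 16.547138214111328), 1.8293465375900269) [0.5472 0.1593 0.0882]
[298 186   6   7  30] [300.4    189.1333] ((533.531982421875, -148.42474365234375), (16.74871826171875, 18.171993255615234), 44.89325714111328) [ 0.5332 -0.1474  0.0877]
```

```bash
cat >> h.py <<'E'
from scipy.spatial.transform import Rotation as Ro
def Rdown(az):
    a=np.radians(az); y=np.array([np.cos(a),np.sin(a),0]); z=np.array([0,0,-1.]); return np.stack([np.cross(y,z),y,z],1)
def plan(p,az,grip=-1,n=None,vmax=45,R=None,start=None):
    s=sense(); p=np.array(p,float); Rt=Rdown(az) if R is None else R
    p0,R0=(s['position'],s['tcp_rot']) if start is None else start
    rv=Ro.from_matrix(R0.T@Rt).as_rotvec(); d=(p-p0)*1000
    if n is None: n=int(max(np.ceil(np.linalg.norm(d)/vmax),np.ceil(np.linalg.norm(rv)/0.14),1))
    dR=Ro.from_rotvec(rv/n).as_matrix(); Rc=R0.copy(); rows=[]; a=0
    for i in range(n):
        v=np.round(Rc.T@(d/n),1); rows.append(v); Rc=Rc@dR
    print('n',n,'rot/row',np.round(rv/n,4).tolist(),'tot',np.round(d,1))
    print([v.tolist() for v in rows])
def st():
    s=sense(); y=s['tcp_rot'][:,1]
    print('t',round(s['clock'],2),'p',np.round(s['position'],4),'az',round(np.degrees(np.arctan2(y[1],y[0])),2),'tilt',np.round(s['tcp_rot'][:2,2],3),'F',np.round(s['contact_force'],1),'w',round(s['width'],3),'j',np.round(s['joint_positions'],0))
E
python3 - <<'E'
from h import *
plan([.47,.16,.23],87.3)
E
```

```text
n 12 rot/row [-0.0002, -0.0, -0.0211] tot [ 2.782e+02 -4.604e+02 -4.000e-01]
[[-33.5, -29.8, 0.1], [-32.8, -30.5, 0.1], [-32.2, -31.2, 0.1], [-31.5, -31.9, 0.1], [-30.9, -32.5, 0.1], [-30.2, -33.2, 0.1], [-29.5, -33.8, 0.1], [-28.7, -34.4, 0.1], [-28.0, -35.0, 0.1], [-27.3, -35.6, 0.1], [-26.5, -36.2, 0.0], [-25.7, -36.7, 0.0]]
```

Request:
move_arm:
  moves:
    - {"dp": [-33.5,-29.8,0],"rot": [0,0,-0.021],"grip": -1}
    - {"dp": [-32.8,-30.5,0],"rot": [0,0,-0.021],"grip": -1}
    - {"dp": [-32.2,-31.2,0],"rot": [0,0,-0.021],"grip": -1}
    - {"dp": [-31.5,-31.9,0],"rot": [0,0,-0.021],"grip": -1}
    - {"dp": [-31,-32.5,0],"rot": [0,0,-0.021],"grip": -1}
    - {"dp": [-30,-33,0],"rot": [0,0,-0.021],"grip": -1}
    - {"dp": [-29.5,-34,0],"rot": [0,0,-0.021],"grip": -1}
    - {"dp": [-28.7,-34.4,0],"rot": [0,0,-0.021],"grip": -1}

```text
clock: 0.95
position: [0.3779, 0.3122, 0.2312]
tcp_rot: [[-0.991, 0.13, -0.0], [0.13, 0.991, -0.0], [0.0, -0.0, -1.0]]
contact_force: [1.6, -0.2, -0.1]
width: 1.001
```

Request:
move_arm:
  moves:
    - {"dp": [-28,-35,0],"rot": [0,0,-0.021],"grip": 0.2}
    - {"dp": [-27.3,-35.6,0],"rot": [0,0,-0.021],"grip": 0.2}
    - {"dp": [-26.5,-36.2,0],"rot": [0,0,-0.021],"grip": 0.2}
    - {"dp": [-25.7,-36.7,0],"rot": [0,0,-0.021],"grip": 0.2}
    - {"dp": [0,0,0],"rot": [0,0,0],"grip": 0.2}
    - {"dp": [0,0,0],"rot": [0,0,0],"grip": 0.2}

```text
clock: 1.55
position: [0.4702, 0.1591, 0.231]
tcp_rot: [[-0.999, 0.051, -0.001], [0.051, 0.999, -0.0], [0.001, -0.0, -1.0]]
contact_force: [-0.5, 0.2, 0.2]
width: 0.402
```

Run:
```python
from h import *
st()
for n in('scene','top','wrist'): grab(n,n+'1')
st()
```

```text
t 1.55 p [0.4702 0.1591 0.231 ] az 87.05 tilt [-0.001 -0.   ] F [-0.5  0.2  0.2] w 0.402 j [-21.  22.  -0. 106.   0.  52.  66.]
t 1.7 p [0.469  0.1621 0.2312] az 87.44 tilt [-0.001  0.001] F [-0.3  0.5  0.8] w 0.397 j [-21.  22.  -0. 106.   0.  52.  66.]
```

View pics/wrist1.png

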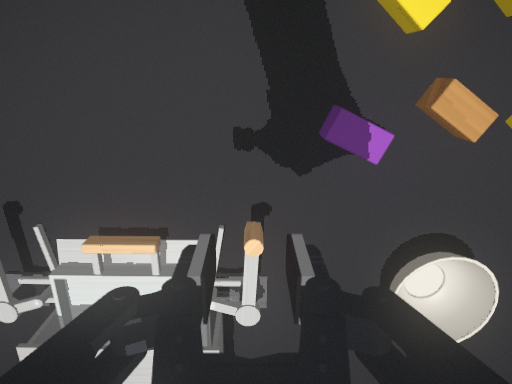

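View pics/top1.png

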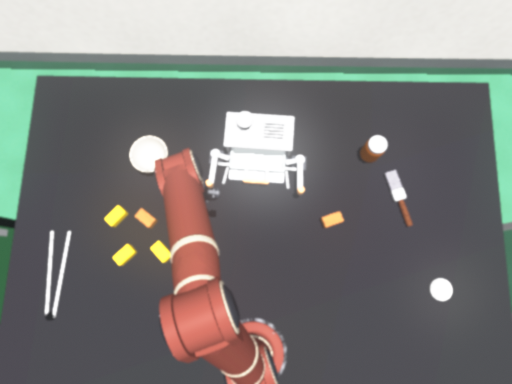

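Run:
```python
from h import *
np.set_printoptions(precision=4,suppress=True)
crop('wrist1',0,200,330,384,2,'c4')
print(px('wrist1',254,243), px('wrist1',254,243,.09))
```

```text
[0.5424 0.1611 0.0911] [0.543 0.161 0.09 ]
```

View pics/c4.png

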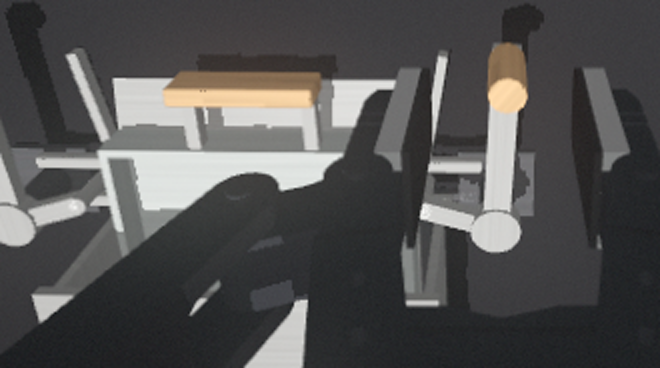

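Run:
```python
from h import *
np.set_printoptions(precision=4,suppress=True)
print(px('wrist1',254,247.5,.09), px('wrist1',247.5,315,.06))
plan([.548,.159,.231],87.0)
```

```text
[0.5479 0.1608 0.09  ] [0.6536 0.149  0.06  ]
n 2 rot/row [0.0003, -0.0004, 0.0038] tot [79.  -3.1 -0.2]
[[-39.5, 0.2, 0.1], [-39.5, 0.4, 0.1]]
```

Request:
move_arm:
  moves:
    - {"dp": [-40,-2,0],"rot": [0,0,0],"grip": 0.2}
    - {"dp": [-39,-2,0],"rot": [0,0,0],"grip": 0.2}
    - {"dp": [0,0,40],"rot": [0,0,0],"grip": 0.2}
    - {"dp": [0,0,40],"rot": [0,0,0],"grip": 0.2}
    - {"dp": [0,0,30],"rot": [0,0,0],"grip": 0.2}
    - {"dp": [0,0,0],"rot": [0,0,0],"grip": 0.2}

```text
clock: 2.3
position: [0.5445, 0.1536, 0.1171]
tcp_rot: [[-0.999, 0.044, -0.01], [0.044, 0.999, -0.002], [0.01, -0.003, -1.0]]
contact_force: [-0.2, 0.4, 0.5]
width: 0.399
```

Run:
```python
from h import *
st()
for n in('scene','wrist'): grab(n,n+'2')
st()
crop('scene2',150,130,310,300,4,'c5')
```

```text
t 2.3 p [0.5445 0.1536 0.1171] az 87.45 tilt [-0.01  -0.002] F [-0.2  0.4  0.5] w 0.399 j [-18.  36.  -0. 103.  -0.  42.  70.]
t 2.4 p [0.5484 0.1542 0.1217] az 87.4 tilt [-0.  0.] F [-0.4  0.2  1.2] w 0.399 j [-18.  35.   0. 102.  -0.  42.  70.]
```

View pics/wrist2.png

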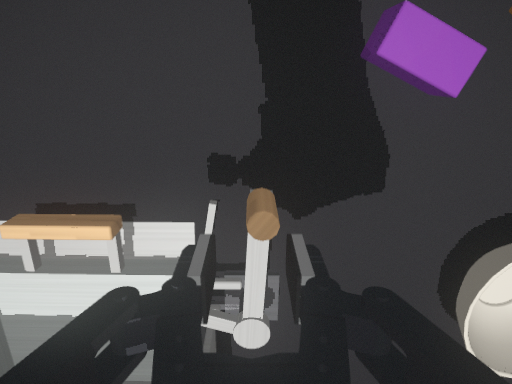

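View pics/c5.png

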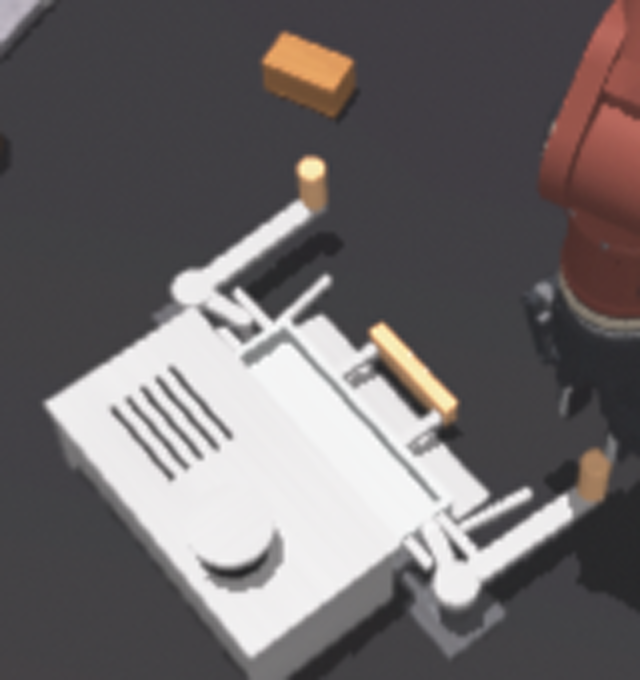

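Run:
```python
from h import *
np.set_printoptions(precision=4,suppress=True)
print(px('wrist2',263,228,.09), px('wrist2',252,332,.06)); f=load('wrist2'); print(f['T'][:3,3])
```

```text
[0.5496 0.1604 0.09  ] [0.6522 0.1496 0.06  ]
[0.4644 0.1573 0.2636]
```

Request:
move_arm:
  moves:
    - {"dp": [-1,5.5,0],"rot": [0,0,0],"grip": 0.2}
    - {"dp": [0,0,30],"rot": [0,0,0],"grip": 0.2}
    - {"dp": [0,0,31],"rot": [0,0,0],"grip": 0.2}
    - {"dp": [0,0,0],"rot": [0,0,0],"grip": 0.2}
    - {"dp": [0,0,0],"rot": [0,0,0],"grip": 0.2}

```text
clock: 2.9
position: [0.5509, 0.1589, 0.0618]
tcp_rot: [[-0.999, 0.047, 0.002], [0.047, 0.999, 0.001], [-0.002, 0.001, -1.0]]
contact_force: [0.4, 0.2, 1.0]
width: 0.398
```

Run:
```python
from h import *
st()
for n in('scene','wrist'): grab(n,n+'3')
st()
crop('wrist3',150,150,350,350,3,'c6')
```

```text
t 2.9 p [0.5509 0.1589 0.0618] az 87.29 tilt [0.002 0.001] F [0.4 0.2 1. ] w 0.398 j [-18.  41.   0. 104.  -0.  35.  69.]
t 3.0 p [0.5517 0.1588 0.0626] az 87.27 tilt [0.004 0.001] F [-0.2  0.2  0.3] w 0.399 j [-18.  41.   0. 104.  -0.  35.  69.]
```

View pics/c6.png

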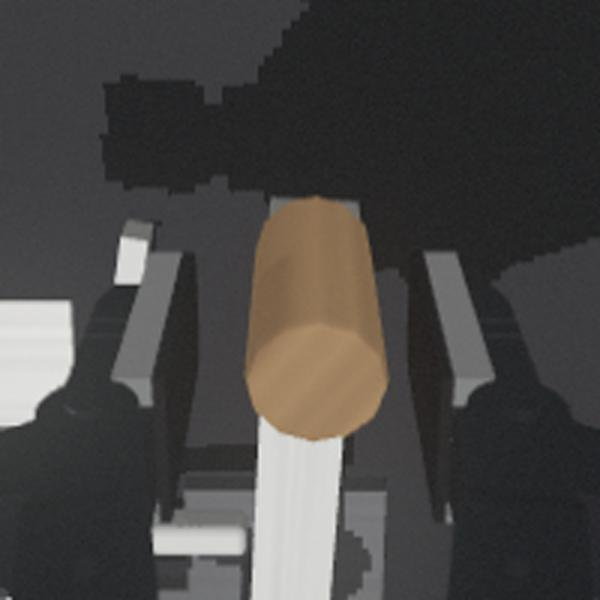

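Request:
move_arm:
  moves:
    - {"dp": [0,0,0],"rot": [0,0,0],"grip": 0.45}
    - {"dp": [0,0,0],"rot": [0,0,0],"grip": 0.45}
    - {"dp": [-0.2,6.9,0],"rot": [0,0,0.06],"grip": 0.45}
    - {"dp": [-0.2,6.9,0],"rot": [0,0,0.06],"grip": 0.45}
    - {"dp": [-0.2,6.9,0],"rot": [0,0,0.06],"grip": 0.45}
    - {"dp": [-0.2,6.9,0],"rot": [0,0,0.06],"grip": 0.45}
    - {"dp": [0,0,0],"rot": [0,0,0],"grip": 0.45}
    - {"dp": [0,0,0],"rot": [0,0,0],"grip": 0.45}

```text
clock: 3.8
position: [0.5543, 0.1853, 0.0606]
tcp_rot: [[-0.959, 0.283, -0.0], [0.283, 0.959, 0.0], [0.0, 0.0, -1.0]]
contact_force: [-0.7, 0.5, 0.7]
width: 0.275
```

Run:
```python
from h import *
st()
for n in('scene','wrist'): grab(n,n+'4')
crop('scene4',150,130,310,300,4,'c7')
```

```text
t 3.8 p [0.5543 0.1853 0.0606] az 73.59 tilt [-0.  0.] F [-0.7  0.5  0.7] w 0.275 j [-23.  42.   4. 102.  -5.  36.  57.]
```

View pics/wrist4.png

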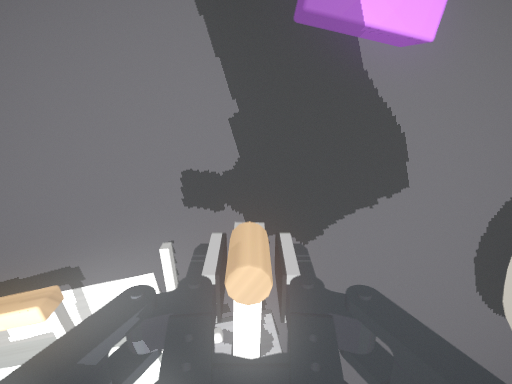

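View pics/c7.png

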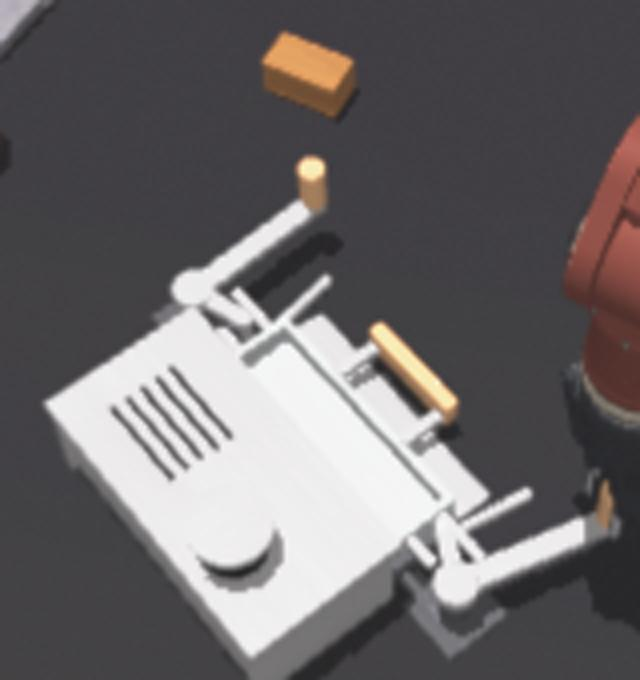

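Request:
move_arm:
  moves:
    - {"dp": [-0.2,6.9,0],"rot": [0,0,0.06],"grip": 0.45}
    - {"dp": [-0.2,6.9,0],"rot": [0,0,0.06],"grip": 0.45}
    - {"dp": [-0.2,6.9,0],"rot": [0,0,0.06],"grip": 0.45}
    - {"dp": [-0.2,6.9,0],"rot": [0,0,0.06],"grip": 0.45}
    - {"dp": [-0.2,6.9,0],"rot": [0,0,0.06],"grip": 0.45}
    - {"dp": [-0.2,6.9,0],"rot": [0,0,0.06],"grip": 0.45}
    - {"dp": [0,0,0],"rot": [0,0,0],"grip": 0.45}

```text
clock: 4.6
position: [0.5728, 0.2197, 0.0602]
tcp_rot: [[-0.797, 0.604, -0.001], [0.604, 0.797, -0.003], [-0.001, -0.003, -1.0]]
contact_force: [-0.9, -4.1, 1.8]
width: 0.276
```

Run:
```python
from h import *
st()
for n in('scene','wrist'): grab(n,n+'5')
crop('scene5',150,130,310,300,4,'c7')
```

```text
t 4.6 p [0.5728 0.2197 0.0602] az 52.83 tilt [-0.001 -0.003] F [-0.9 -4.1  1.8] w 0.276 j [-29.  44.  11.  98. -11.  40.  40.]
```

View pics/wrist5.png

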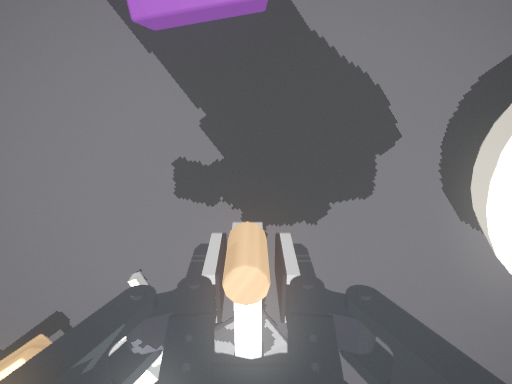

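View pics/c7.png

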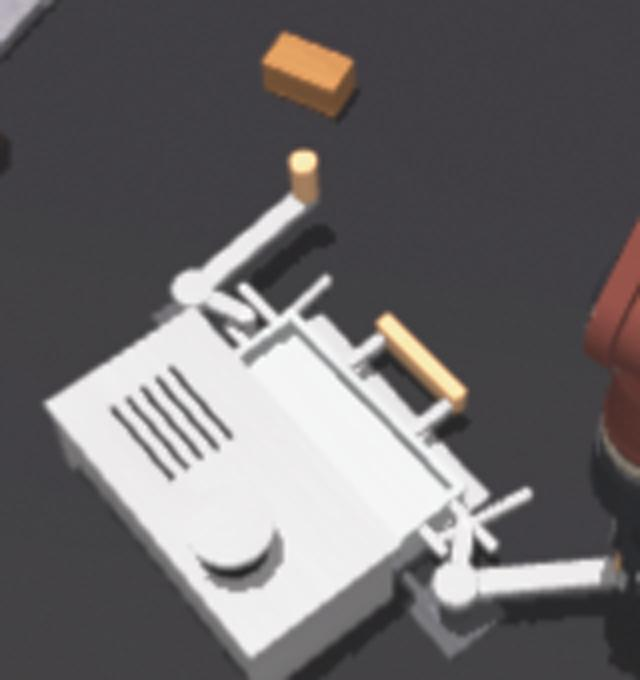

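Request:
move_arm:
  moves:
    - {"dp": [-0.2,6.9,0],"rot": [0,0,0.06],"grip": 0.45}
    - {"dp": [-0.2,6.9,0],"rot": [0,0,0.06],"grip": 0.45}
    - {"dp": [-0.2,6.9,0],"rot": [0,0,0.06],"grip": 0.45}
    - {"dp": [-0.2,6.9,0],"rot": [0,0,0.06],"grip": 0.45}
    - {"dp": [-0.2,6.9,0],"rot": [0,0,0.06],"grip": 0.45}
    - {"dp": [-0.2,6.9,0],"rot": [0,0,0.06],"grip": 0.45}
    - {"dp": [0,0,0],"rot": [0,0,0],"grip": 0.45}

```text
clock: 5.4
position: [0.6026, 0.2482, 0.0598]
tcp_rot: [[-0.533, 0.846, -0.003], [0.846, 0.533, -0.002], [-0.001, -0.003, -1.0]]
contact_force: [-1.5, -3.2, 0.3]
width: 0.277
```

Run:
```python
from h import *
st()
for n in('scene','wrist'): grab(n,n+'6')
crop('scene6',150,130,310,300,4,'c7')
```

```text
t 5.4 p [0.6026 0.2482 0.0598] az 32.2 tilt [-0.003 -0.002] F [-1.5 -3.2  0.3] w 0.277 j [-34.  47.  17.  91. -17.  45.  23.]
```

View pics/c7.png

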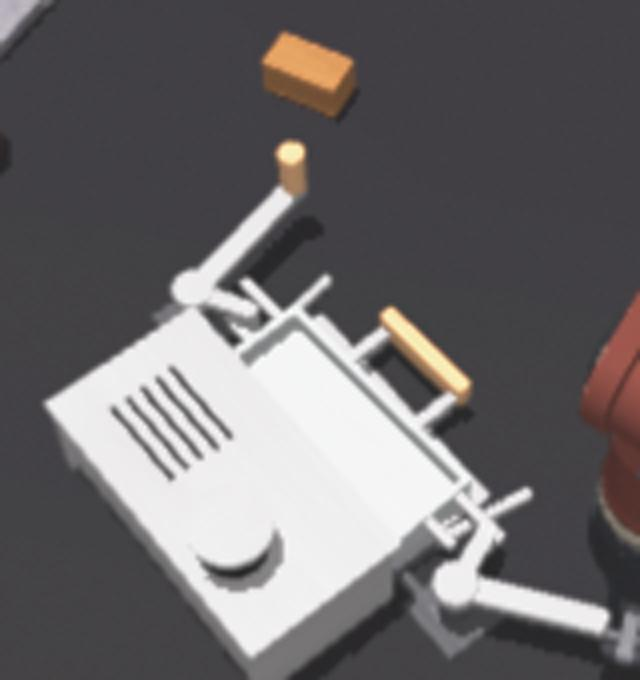

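Request:
move_arm:
  moves:
    - {"dp": [-0.2,5,0],"rot": [0,0,0.03],"grip": 0.45}
    - {"dp": [0,5,0],"rot": [0,0,0.02],"grip": 0.45}
    - {"dp": [0,0,0],"rot": [0,0,0],"grip": 0.45}
    - {"dp": [0,0,0],"rot": [0,0,0],"grip": 0.45}

```text
clock: 5.9
position: [0.6072, 0.252, 0.0594]
tcp_rot: [[-0.49, 0.871, -0.012], [0.872, 0.49, -0.005], [0.002, -0.013, -1.0]]
contact_force: [-8.5, -6.7, 4.7]
width: 0.275
```

Run:
```python
from h import *
st()
for n in('scene','wrist'): grab(n,n+'7')
crop('scene7',150,130,310,300,4,'c7')
```

```text
t 5.9 p [0.6072 0.252  0.0594] az 29.36 tilt [-0.012 -0.005] F [-8.5 -6.7  4.7] w 0.275 j [-34.  48.  18.  89. -18.  46.  20.]
```

View pics/wrist7.png

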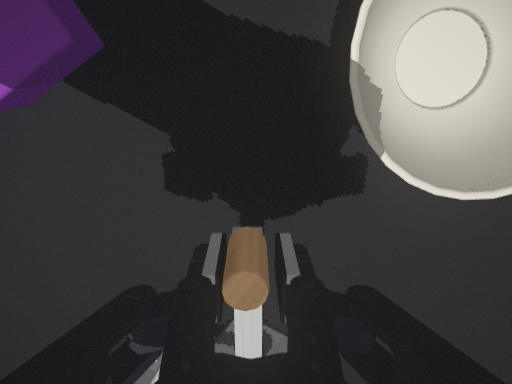

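Request:
move_arm:
  moves:
    - {"dp": [0,-5,0],"rot": [0,0,0],"grip": 0.2}
    - {"dp": [0,0,0],"rot": [0,0,0],"grip": 0.2}
    - {"dp": [0,0,-20],"rot": [0,0,0],"grip": 0.2}
    - {"dp": [0,0,-45],"rot": [0,0,0],"grip": 0.2}
    - {"dp": [0,0,-45],"rot": [0,0,0],"grip": 0.2}
    - {"dp": [0,0,-45],"rot": [0,0,0],"grip": 0.2}
    - {"dp": [0,0,0],"rot": [0,0,0],"grip": 0.2}

```text
clock: 6.7
position: [0.6127, 0.2552, 0.224]
tcp_rot: [[-0.492, 0.87, 0.017], [0.87, 0.492, 0.008], [-0.001, 0.019, -1.0]]
contact_force: [0.1, -0.3, 1.3]
width: 0.398
```

Run:
```python
from h import *
st()
plan([.46,-.16,.215],-75,n=16)
grab('scene','scene8')
crop('scene8',150,130,310,300,4,'c7')
```

```text
t 6.7 p [0.6127 0.2552 0.224 ] az 29.5 tilt [0.017 0.008] F [ 0.1 -0.3  1.3] w 0.398 j [-36.  38.  21.  81. -14.  63.  17.]
n 16 rot/row [0.0009, -0.001, 0.114] tot [-152.7 -415.2   -9. ]
[[-17.9, -21.1, 0.2], [-20.2, -18.9, 0.2], [-22.2, -16.5, 0.3], [-23.9, -13.9, 0.3], [-25.3, -11.1, 0.3], [-26.4, -8.1, 0.4], [-27.2, -5.0, 0.4], [-27.6, -1.9, 0.4], [-27.6, 1.2, 0.5], [-27.3, 4.4, 0.5], [-26.6, 7.4, 0.5], [-25.6, 10.4, 0.5], [-24.3, 13.3, 0.5], [-22.6, 15.9, 0.6], [-20.6, 18.4, 0.6], [-18.4, 20.6, 0.6]]
```

View pics/c7.png

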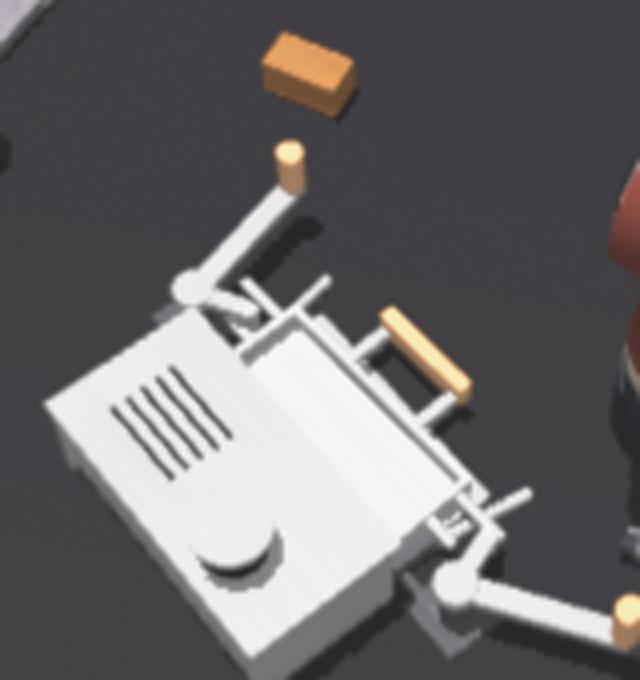

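Request:
move_arm:
  moves:
    - {"dp": [-18,-21,0],"rot": [0,0,0.114],"grip": 0.2}
    - {"dp": [-20,-19,0],"rot": [0,0,0.114],"grip": 0.2}
    - {"dp": [-22,-16.5,0],"rot": [0,0,0.114],"grip": 0.2}
    - {"dp": [-24,-14,0],"rot": [0,0,0.114],"grip": 0.2}
    - {"dp": [-25.3,-11,0],"rot": [0,0,0.114],"grip": 0.2}
    - {"dp": [-26.4,-8,0],"rot": [0,0,0.114],"grip": 0.2}
    - {"dp": [-27.2,-5,0],"rot": [0,0,0.114],"grip": 0.2}
    - {"dp": [-27.6,-2,0],"rot": [0,0,0.114],"grip": 0.2}

```text
clock: 7.55
position: [0.5303, 0.0454, 0.2142]
tcp_rot: [[0.391, 0.92, -0.0], [0.92, -0.391, 0.0], [0.0, -0.001, -1.0]]
contact_force: [0.2, -1.1, -0.2]
width: 0.403
```

Request:
move_arm:
  moves:
    - {"dp": [-27.6,1,0],"rot": [0,0,0.114],"grip": 0.2}
    - {"dp": [-27,4.4,0],"rot": [0,0,0.114],"grip": 0.2}
    - {"dp": [-26.6,7.4,0],"rot": [0,0,0.114],"grip": 0.2}
    - {"dp": [-25.6,10.4,0],"rot": [0,0,0.114],"grip": 0.2}
    - {"dp": [-24.3,13.3,0],"rot": [0,0,0.114],"grip": 0.2}
    - {"dp": [-22.6,16,0],"rot": [0,0,0.114],"grip": 0.2}
    - {"dp": [-20.6,18.4,0],"rot": [0,0,0.114],"grip": 0.2}
    - {"dp": [-18.4,20.6,0],"rot": [0,0,0.114],"grip": 0.2}

```text
clock: 8.35
position: [0.454, -0.1618, 0.2144]
tcp_rot: [[0.967, 0.254, -0.0], [0.254, -0.967, 0.0], [-0.0, -0.0, -1.0]]
contact_force: [-0.1, 0.3, 0.1]
width: 0.4
```

Run:
```python
from h import *
st()
grab('top','top9');grab('wrist','wrist9')
crop('top9',190,95,350,235,5,'c1')
st()
```

```text
t 8.35 p [ 0.454  -0.1618  0.2144] az -75.28 tilt [-0.  0.] F [-0.1  0.3  0.1] w 0.4 j [-18.  29.  52. 111. -28.  54. -27.]
t 8.45 p [ 0.4526 -0.1652  0.215 ] az -75.54 tilt [-0.    -0.003] F [-0.1  0.7  1.2] w 0.4 j [-18.  29.  53. 111. -28.  54. -27.]
```

View pics/c1.png

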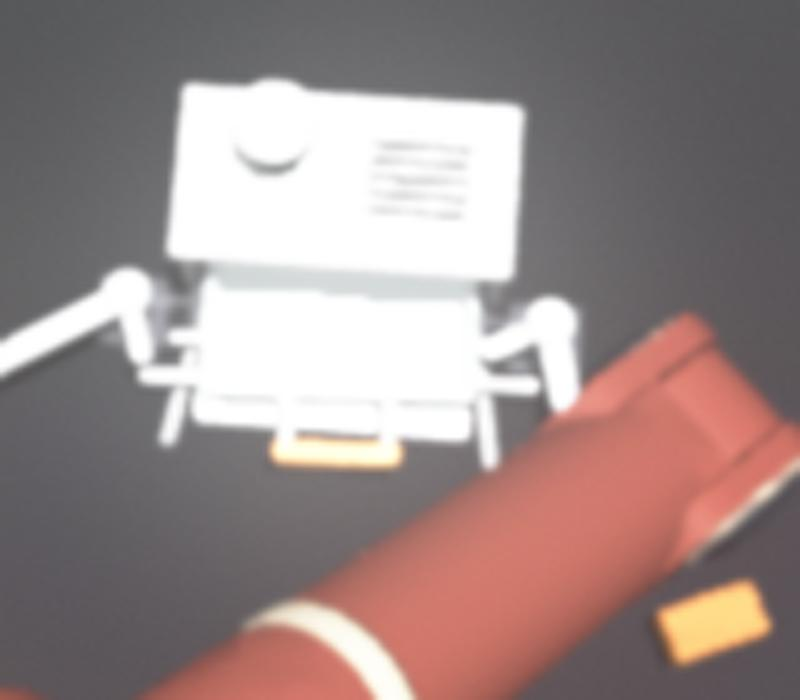

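View pics/wrist9.png

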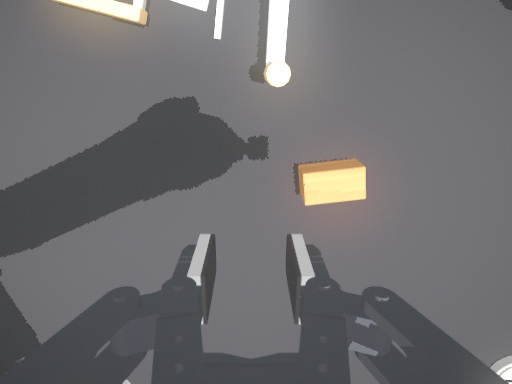

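Run:
```python
from h import *
np.set_printoptions(precision=4,suppress=True)
k=px('wrist9',278,74,.09); print(k)
# pivot guess
ex=np.array([np.cos(np.radians(-2.5)),np.sin(np.radians(-2.5))]); ey=np.array([-ex[1],ex[0]])
print(px('wrist9',196,262),px('wrist9',304,262))
plan([k[0],k[1],.12],-75.5)
```

```text
[ 0.5342 -0.1696  0.09  ]
[ 0.4563 -0.1442  0.2448] [ 0.4665 -0.1857  0.2447]
n 3 rot/row [0.001, 0.0004, -0.0003] tot [ 81.6  -4.4 -95. ]
[[26.0, 8.1, 31.7], [26.0, 8.2, 31.7], [26.0, 8.2, 31.7]]
```

Request:
move_arm:
  moves:
    - {"dp": [26,8,32],"rot": [0,0,0],"grip": 0.2}
    - {"dp": [26,8,32],"rot": [0,0,0],"grip": 0.2}
    - {"dp": [26,8,31],"rot": [0,0,0],"grip": 0.2}
    - {"dp": [0,0,0],"rot": [0,0,0],"grip": 0.2}
    - {"dp": [0,0,0],"rot": [0,0,0],"grip": 0.2}

```text
clock: 8.95
position: [0.5353, -0.1638, 0.1187]
tcp_rot: [[0.966, 0.259, -0.003], [0.259, -0.966, 0.001], [-0.003, -0.001, -1.0]]
contact_force: [-0.7, -0.3, -0.1]
width: 0.401
```

Run:
```python
from h import *
st()
grab('wrist','wrist10')
crop('wrist10',150,150,350,350,3,'c6')
st()
```

```text
t 8.95 p [ 0.5353 -0.1638  0.1187] az -74.98 tilt [-0.003  0.001] F [-0.7 -0.3 -0.1] w 0.401 j [-12.  42.  44. 105. -38.  49. -24.]
t 9.0 p [ 0.5352 -0.1646  0.1201] az -75.07 tilt [-0.001 -0.   ] F [ 0.3 -0.1  0.9] w 0.404 j [-12.  42.  44. 105. -38.  49. -24.]
```

View pics/wrist10.png

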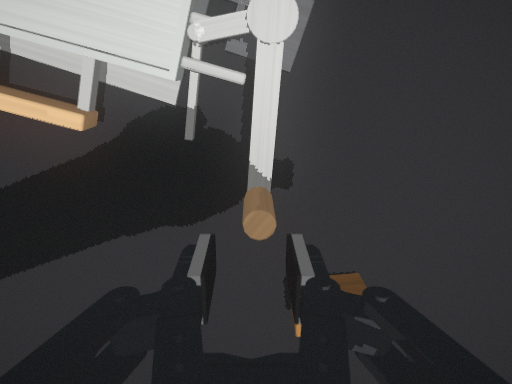

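Run:
```python
from h import *
np.set_printoptions(precision=4,suppress=True)
k=px('wrist10',260,226,.09); print(k); plan([k[0],k[1],.12],-75)
```

```text
[ 0.534  -0.1701  0.09  ]
n 1 rot/row [-0.0001, 0.0009, -0.0012] tot [-1.2 -5.5 -0.1]
[[-2.6, 5.0, 0.1]]
```

Request:
move_arm:
  moves:
    - {"dp": [-2.5,5,0],"rot": [0,0,0.05],"grip": 0.2}
    - {"dp": [0,0,30],"rot": [0,0,0],"grip": 0.2}
    - {"dp": [0,0,29],"rot": [0,0,0],"grip": 0.2}
    - {"dp": [0,0,0],"rot": [0,0,0],"grip": 0.45}
    - {"dp": [0,0,0],"rot": [0,0,0],"grip": 0.45}
    - {"dp": [0,0,0],"rot": [0,0,0],"grip": 0.45}

```text
clock: 9.6
position: [0.5351, -0.171, 0.0634]
tcp_rot: [[0.978, 0.208, 0.003], [0.208, -0.978, -0.001], [0.003, 0.002, -1.0]]
contact_force: [-0.6, 0.7, -0.1]
width: 0.274
```

Run:
```python
from h import *
st()
grab('wrist','wrist11')
crop('wrist11',150,150,350,350,3,'c6')
st()
```

```text
t 9.6 p [ 0.5351 -0.171   0.0634] az -77.99 tilt [ 0.003 -0.001] F [-0.6  0.7 -0.1] w 0.274 j [ -9.  46.  41. 107. -43.  43. -22.]
t 9.65 p [ 0.5352 -0.1709  0.0633] az -77.98 tilt [ 0.003 -0.001] F [ 0.5  0.4 -0.5] w 0.274 j [ -9.  46.  40. 107. -43.  43. -22.]
```

View pics/c6.png

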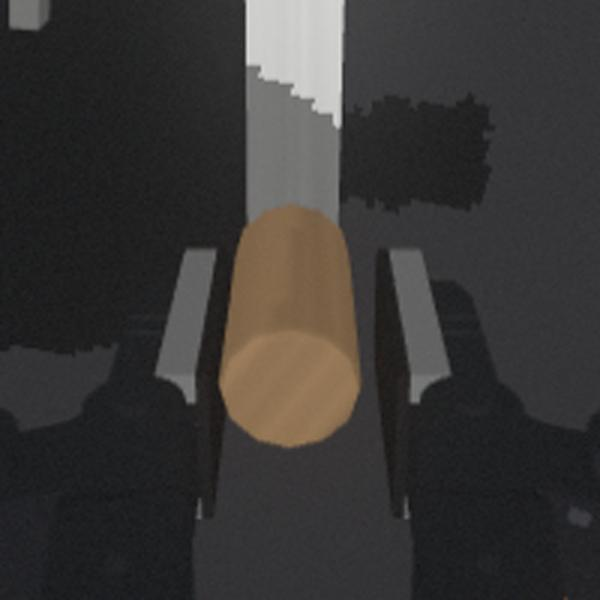

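Request:
move_arm:
  moves:
    - {"dp": [0.2,6.9,0],"rot": [0,0,-0.06],"grip": 0.45}
    - {"dp": [0.2,6.9,0],"rot": [0,0,-0.06],"grip": 0.45}
    - {"dp": [0.2,6.9,0],"rot": [0,0,-0.06],"grip": 0.45}
    - {"dp": [0.2,6.9,0],"rot": [0,0,-0.06],"grip": 0.45}
    - {"dp": [0.2,6.9,0],"rot": [0,0,-0.06],"grip": 0.45}
    - {"dp": [0.2,6.9,0],"rot": [0,0,-0.06],"grip": 0.45}
    - {"dp": [0,0,0],"rot": [0,0,0],"grip": 0.45}

```text
clock: 10.35
position: [0.5506, -0.2085, 0.0626]
tcp_rot: [[0.842, 0.539, 0.002], [0.539, -0.842, 0.001], [0.002, 0.0, -1.0]]
contact_force: [-1.0, 0.5, 1.2]
width: 0.279
```

Run:
```python
from h import *
st()
grab('wrist','wrist12');grab('scene','scene12');crop('scene12',150,130,310,300,4,'c7')
```

```text
t 10.35 p [ 0.5506 -0.2085  0.0626] az -57.36 tilt [0.002 0.001] F [-1.   0.5  1.2] w 0.279 j [ -2.  46.  35. 102. -37.  43.  -5.]
```

View pics/c7.png

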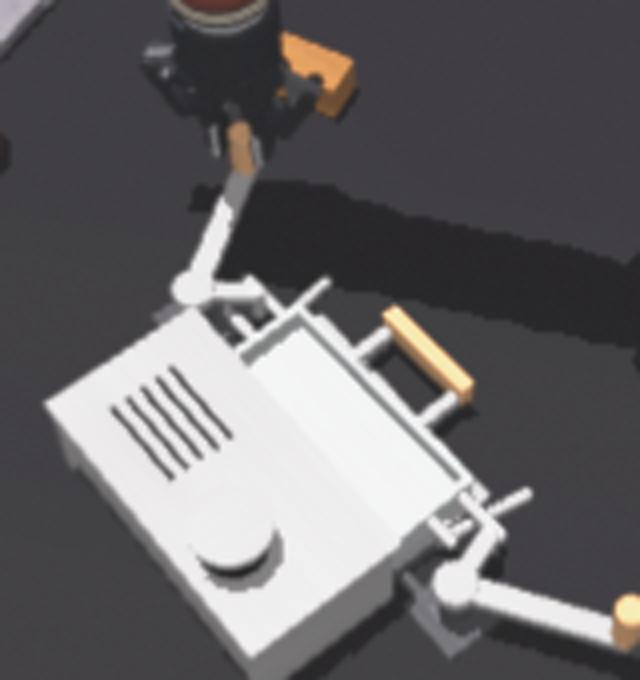

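View pics/wrist12.png

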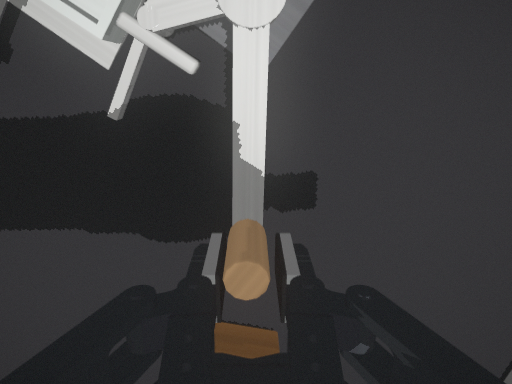

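Request:
move_arm:
  moves:
    - {"dp": [0.2,6.9,0],"rot": [0,0,-0.06],"grip": 0.45}
    - {"dp": [0.2,6.9,0],"rot": [0,0,-0.06],"grip": 0.45}
    - {"dp": [0.2,6.9,0],"rot": [0,0,-0.06],"grip": 0.45}
    - {"dp": [0.2,6.9,0],"rot": [0,0,-0.06],"grip": 0.45}
    - {"dp": [0.2,6.9,0],"rot": [0,0,-0.06],"grip": 0.45}
    - {"dp": [0.2,6.9,0],"rot": [0,0,-0.06],"grip": 0.45}
    - {"dp": [0,0,0],"rot": [0,0,0],"grip": 0.45}

```text
clock: 11.15
position: [0.5785, -0.2394, 0.0618]
tcp_rot: [[0.599, 0.801, 0.001], [0.801, -0.599, -0.001], [-0.0, 0.002, -1.0]]
contact_force: [0.2, 0.4, 0.4]
width: 0.272
```

Run:
```python
from h import *
st()
```

```text
t 11.15 p [ 0.5785 -0.2394  0.0618] az -36.78 tilt [ 0.001 -0.001] F [0.2 0.4 0.4] w 0.272 j [  3.  48.  30.  96. -31.  45.  11.]
```

Request:
move_arm:
  moves:
    - {"dp": [0.2,5,0],"rot": [0,0,-0.04],"grip": 0.45}
    - {"dp": [0.2,5,0],"rot": [0,0,-0.03],"grip": 0.45}
    - {"dp": [0,0,0],"rot": [0,0,0],"grip": 0.45}

```text
clock: 11.45
position: [0.5823, -0.2417, 0.061]
tcp_rot: [[0.54, 0.842, -0.01], [0.842, -0.54, 0.007], [0.001, -0.012, -1.0]]
contact_force: [-9.0, 4.9, 8.8]
width: 0.273
```

Run:
```python
from h import *
st()
grab('scene','scene13');crop('scene13',150,130,310,300,4,'c7')
```

```text
t 11.45 p [ 0.5823 -0.2417  0.061 ] az -32.67 tilt [-0.01   0.007] F [-9.   4.9  8.8] w 0.273 j [  4.  48.  29.  94. -30.  46.  14.]
```

View pics/c7.png

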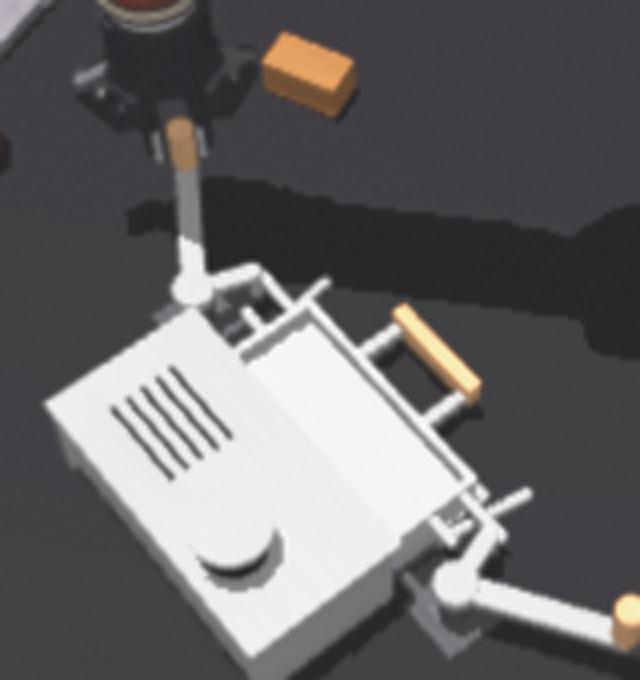

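Request:
move_arm:
  moves:
    - {"dp": [0,-6,0],"rot": [0,0,0],"grip": 0.2}
    - {"dp": [0,0,0],"rot": [0,0,0],"grip": 0.2}
    - {"dp": [0,0,-20],"rot": [0,0,0],"grip": 0.2}
    - {"dp": [0,0,-45],"rot": [0,0,0],"grip": 0.2}
    - {"dp": [0,0,-45],"rot": [0,0,0],"grip": 0.2}
    - {"dp": [0,0,-25],"rot": [0,0,0],"grip": 0.2}
    - {"dp": [0,0,0],"rot": [0,0,0],"grip": 0.2}

```text
clock: 12.2
position: [0.5843, -0.2436, 0.2016]
tcp_rot: [[0.541, 0.841, 0.011], [0.841, -0.54, -0.006], [0.001, 0.012, -1.0]]
contact_force: [0.3, -1.0, 0.1]
width: 0.399
```

Run:
```python
from h import *
st()
plan([.549,.003,.15],-2.5)
```

```text
t 12.2 p [ 0.5843 -0.2436  0.2016] az -32.72 tilt [ 0.011 -0.006] F [ 0.3 -1.   0.1] w 0.399 j [  1.  39.  35.  88. -24.  60.   9.]
n 6 rot/row [0.002, 0.0004, -0.0879] tot [-35.3 246.6 -51.6]
[[31.4, -27.3, 8.3], [33.7, -24.4, 8.3], [35.7, -21.3, 8.4], [37.4, -18.1, 8.5], [38.8, -14.7, 8.5], [40.0, -11.2, 8.6]]
```

Request:
move_arm:
  moves:
    - {"dp": [31,-27,8],"rot": [0.002,0,-0.088],"grip": 0.2}
    - {"dp": [34,-24,8],"rot": [0.002,0,-0.088],"grip": 0.2}
    - {"dp": [36,-21,8],"rot": [0.002,0,-0.088],"grip": 0.2}
    - {"dp": [37,-18,8],"rot": [0.002,0,-0.088],"grip": 0.2}
    - {"dp": [39,-15,8.5],"rot": [0.002,0,-0.088],"grip": 0.2}
    - {"dp": [40,-11,8.6],"rot": [0.002,0,-0.088],"grip": 0.2}
    - {"dp": [0,0,0],"rot": [0,0,0],"grip": 0.2}
    - {"dp": [0,0,0],"rot": [0,0,0],"grip": 0.2}

```text
clock: 13.0
position: [0.5462, 0.0067, 0.1469]
tcp_rot: [[0.04, 0.999, -0.012], [0.999, -0.04, 0.003], [0.003, -0.012, -1.0]]
contact_force: [0.2, -0.4, 1.2]
width: 0.398
```

Run:
```python
from h import *
st()
grab('wrist','wrist14');grab('scene','scene14');st()
```

```text
t 13.0 p [0.5462 0.0067 0.1469] az -2.32 tilt [-0.012  0.003] F [ 0.2 -0.4  1.2] w 0.398 j [-19.  34.  26. 105. -20.  46.  14.]
t 13.1 p [0.5467 0.0038 0.1477] az -2.6 tilt [-0.011  0.002] F [ 0.2 -1.1  0.9] w 0.402 j [-19.  34.  26. 105. -20.  46.  14.]
```

View pics/wrist14.png

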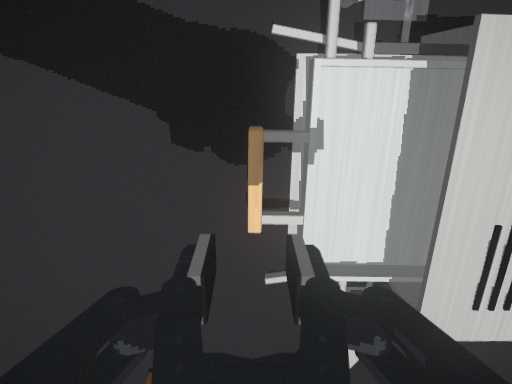

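View pics/scene14.png

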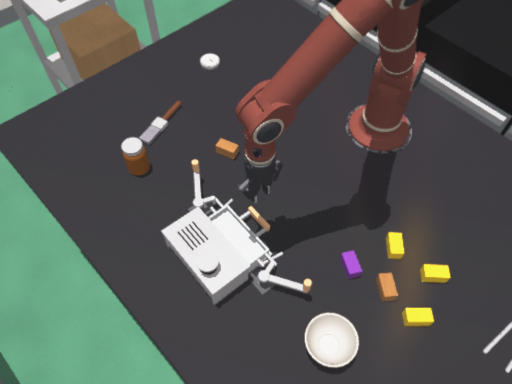

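Run:
```python
from h import *
np.set_printoptions(precision=4,suppress=True)
crop('wrist14',220,100,330,250,4,'c6')
a=px('wrist14',255.5,128,.042);b=px('wrist14',255.5,231,.042);k=(a+b)/2;print(a,b,k); plan([k[0],k[1],.08],-2.5)
# tray front wall edge
a=px('wrist14',315,62,.032);b=px('wrist14',306,265,.032); print(a,b, np.degrees(np.arctan2(-(a-b)[0],(a-b)[1])))
```

```text
[0.5495 0.0484 0.042 ] [ 0.5464 -0.0374  0.042 ] [0.5479 0.0055 0.042 ]
n 2 rot/row [-0.0054, -0.0007, -0.0008] tot [  1.2   1.7 -67.7]
[[0.8, 0.9, 33.8], [0.9, 0.8, 33.8]]
[0.595  0.0937 0.032 ] [ 0.5904 -0.078   0.032 ] -1.526496526257326
```

View pics/c6.png

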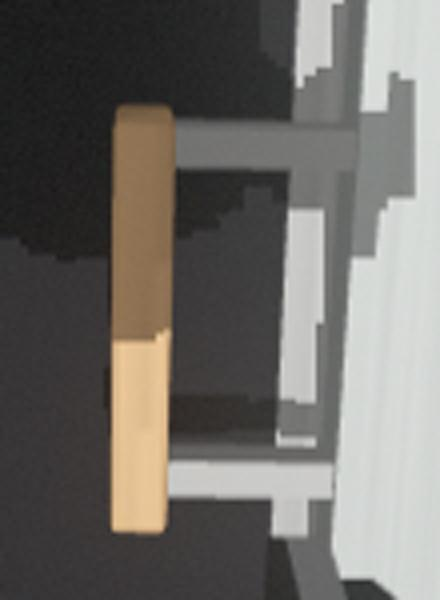

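Request:
move_arm:
  moves:
    - {"dp": [1.5,1.5,40],"rot": [-0.011,-0.002,0],"grip": 0.2}
    - {"dp": [0,0,40],"rot": [0,0,0],"grip": 0.2}
    - {"dp": [0,0,25],"rot": [0,0,0],"grip": 0.2}
    - {"dp": [0,0,0],"rot": [0,0,0],"grip": 0.2}
    - {"dp": [0,0,0],"rot": [0,0,0],"grip": 0.2}

```text
clock: 13.6
position: [0.5481, 0.0053, 0.0433]
tcp_rot: [[0.046, 0.999, 0.0], [0.999, -0.046, -0.0], [-0.0, 0.0, -1.0]]
contact_force: [0.8, 1.0, 1.2]
width: 0.398
```

Run:
```python
from h import *
st()
grab('wrist','wrist15');st()
```

```text
t 13.6 p [0.5481 0.0053 0.0433] az -2.62 tilt [ 0. -0.] F [0.8 1.  1.2] w 0.398 j [-16.  43.  20. 109. -26.  33.  19.]
t 13.65 p [0.5488 0.0056 0.0441] az -2.58 tilt [0.002 0.   ] F [ 0.8 -0.1  0.3] w 0.4 j [-16.  42.  20. 109. -26.  33.  19.]
```

View pics/wrist15.png

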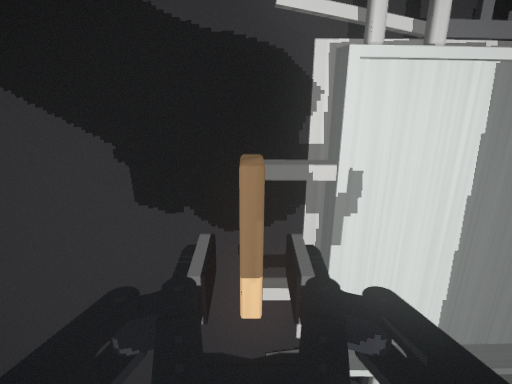

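Request:
move_arm:
  moves:
    - {"dp": [0,0,15],"rot": [0,0,0],"grip": 0.2}
    - {"dp": [0,0,14],"rot": [0,0,0],"grip": 0.2}
    - {"dp": [0,0,0],"rot": [0,0,0],"grip": 0.6}
    - {"dp": [0,0,0],"rot": [0,0,0],"grip": 0.6}
    - {"dp": [0,0,0],"rot": [0,0,0],"grip": 0.6}

```text
clock: 14.15
position: [0.548, 0.007, 0.0146]
tcp_rot: [[0.043, 0.999, 0.001], [0.999, -0.043, 0.001], [0.001, 0.001, -1.0]]
contact_force: [-0.1, 0.5, -0.7]
width: 0.199
```

Run:
```python
from h import *
st()
grab('wrist','wrist16');st()
plan([.44,.0055+.108*.04,.015],-2.5)
```

```text
t 14.15 p [0.548  0.007  0.0146] az -2.47 tilt [0.001 0.001] F [-0.1  0.5 -0.7] w 0.199 j [-14.  45.  18. 110. -27.  29.  20.]
t 14.2 p [0.548  0.0071 0.0146] az -2.46 tilt [0.001 0.001] F [-0.2 -0.   0.3] w 0.203 j [-14.  45.  18. 110. -27.  29.  20.]
n 3 rot/row [0.0003, -0.0004, 0.0002] tot [-108.     2.7    0.4]
[[-0.6, -36.0, -0.2], [-0.7, -36.0, -0.2], [-0.7, -36.0, -0.2]]
```

View pics/wrist16.png

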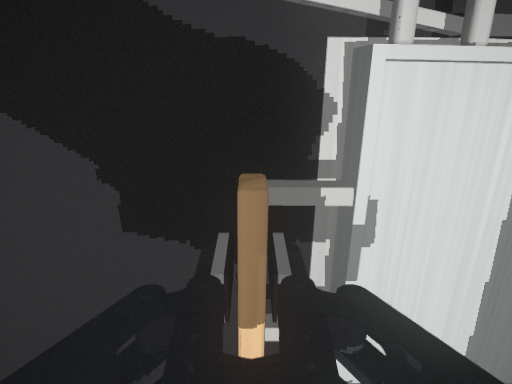

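Request:
move_arm:
  moves:
    - {"dp": [0,-10,0],"rot": [0,0,0],"grip": 0.6}
    - {"dp": [0,-15,0],"rot": [0,0,0],"grip": 0.6}
    - {"dp": [0,-15,0],"rot": [0,0,0],"grip": 0.6}
    - {"dp": [0,-15,0],"rot": [0,0,0],"grip": 0.6}
    - {"dp": [0,0,0],"rot": [0,0,0],"grip": 0.6}
    - {"dp": [0,0,0],"rot": [0,0,0],"grip": 0.6}

```text
clock: 14.8
position: [0.4909, 0.0097, 0.014]
tcp_rot: [[0.043, 0.999, -0.003], [0.999, -0.043, 0.002], [0.002, -0.004, -1.0]]
contact_force: [-2.5, 1.1, 2.2]
width: 0.201
```

Run:
```python
from h import *
st()
grab('wrist','wrist17');grab('scene','scene17');crop('scene17',150,130,310,300,4,'c7');st()
```

```text
t 14.8 p [0.4909 0.0097 0.014 ] az -2.46 tilt [-0.003  0.002] F [-2.5  1.1  2.2] w 0.201 j [-14.  42.  16. 119. -29.  23.  22.]
t 14.9 p [0.491  0.0097 0.0138] az -2.46 tilt [-0.004  0.002] F [-3.6  0.6  3.9] w 0.199 j [-14.  42.  16. 119. -29.  23.  22.]
```

View pics/c7.png

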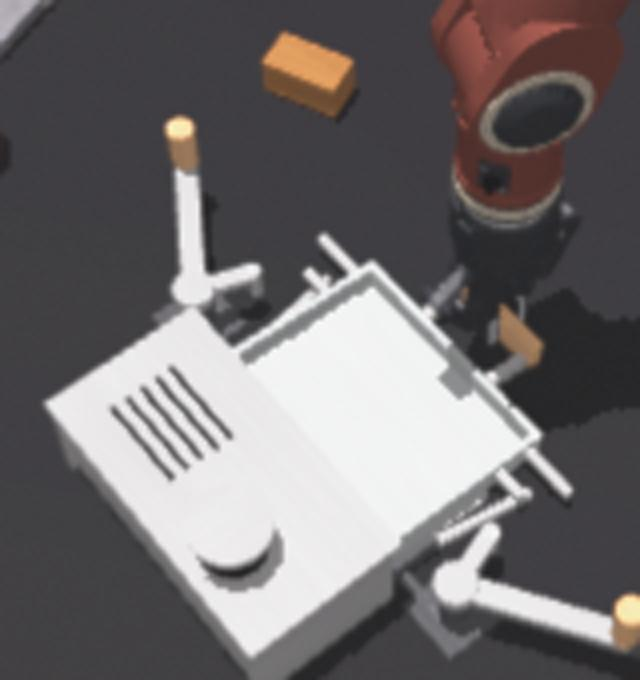

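View pics/wrist17.png

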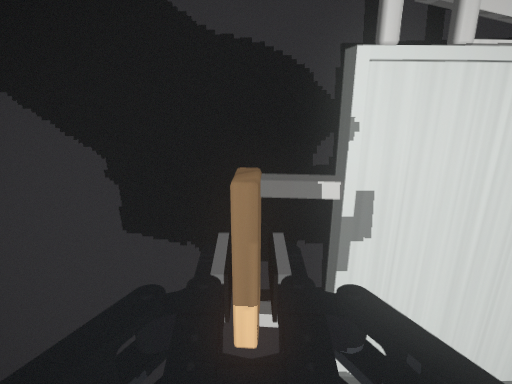

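Request:
move_arm:
  moves:
    - {"dp": [0,-14,0],"rot": [0,0,0],"grip": 0.6}
    - {"dp": [0,-15,0],"rot": [0,0,0],"grip": 0.6}
    - {"dp": [0,-14,0],"rot": [0,0,0],"grip": 0.6}
    - {"dp": [0,-14,0],"rot": [0,0,0],"grip": 0.6}
    - {"dp": [0,0,0],"rot": [0,0,0],"grip": 0.6}
    - {"dp": [0,0,0],"rot": [0,0,0],"grip": 0.6}

```text
clock: 15.5
position: [0.4369, 0.0118, 0.014]
tcp_rot: [[0.043, 0.999, 0.001], [0.999, -0.043, 0.001], [0.001, 0.001, -1.0]]
contact_force: [0.2, -0.8, 0.9]
width: 0.202
```

Run:
```python
from h import *
st()
grab('wrist','wrist18');grab('scene','scene18');crop('scene18',150,130,310,300,4,'c7');st()
```

```text
t 15.5 p [0.4369 0.0118 0.014 ] az -2.47 tilt [0.001 0.001] F [ 0.2 -0.8  0.9] w 0.202 j [-13.  40.  12. 127. -31.  15.  24.]
t 15.6 p [0.4369 0.0119 0.0139] az -2.46 tilt [0.001 0.001] F [1.3 0.9 1.2] w 0.2 j [-13.  40.  12. 127. -31.  15.  24.]
```

View pics/c7.png

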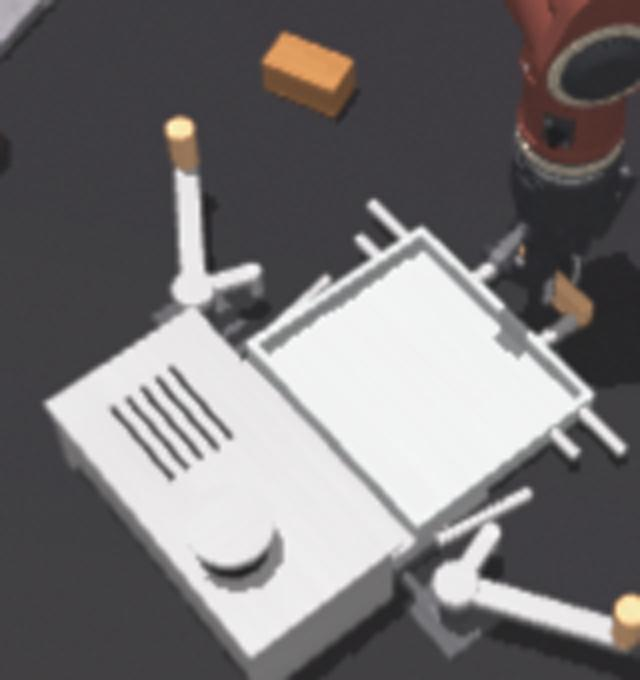

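View pics/wrist18.png

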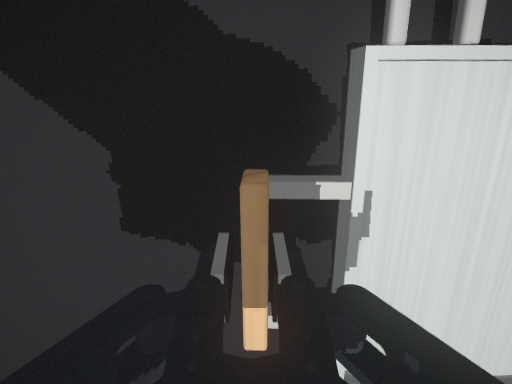

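Request:
move_arm:
  moves:
    - {"dp": [0,0,0],"rot": [0,0,0],"grip": 0.2}
    - {"dp": [0,0,0],"rot": [0,0,0],"grip": 0.2}
    - {"dp": [0,0,-20],"rot": [0,0,0],"grip": 0.2}
    - {"dp": [0,0,-30],"rot": [0,0,0],"grip": 0.2}
    - {"dp": [0,0,-40],"rot": [0,0,0],"grip": -1}
    - {"dp": [0,0,-40],"rot": [0,0,0],"grip": -1}
    - {"dp": [0,0,-40],"rot": [0,0,0],"grip": -1}
    - {"dp": [0,0,0],"rot": [0,0,0],"grip": -1}

```text
clock: 16.4
position: [0.4383, 0.0116, 0.188]
tcp_rot: [[0.043, 0.999, 0.009], [0.999, -0.043, 0.002], [0.003, 0.009, -1.0]]
contact_force: [1.6, 0.1, -1.0]
width: 0.999
```

Run:
```python
from h import *
st()
grab('top','top19');grab('scene','scene19')
crop('top19',190,95,350,235,5,'c1')
P,img=cloud('top19')
m=(P[...,2]>0.026)&(P[...,2]<0.05)
n,l,s,c=cv2.connectedComponentsWithStats(m.astype(np.uint8))
for i in range(1,n):
    if 150<s[i,4]<260:
        q=P[l==i][:,:2]; rr=cv2.minAreaRect((q*1000).astype(np.float32)); print(c[i],s[i,4],rr)
plan([.41,-.235,.175],20.9)
```

```text
t 16.4 p [0.4383 0.0116 0.188 ] az -2.45 tilt [0.009 0.002] F [ 1.6  0.1 -1. ] w 0.999 j [-27.  22.  31. 119. -17.  42.  12.]
[205.6119403  159.80597015] 201 ((640.4053344726562, 191.0249786376953), (65.84285736083984, 120.35334014892578), 7.56200647354126)
[306.58421053 166.85789474] 190 ((621.9528198242188, -185.31385803222656), (114.42760467529297, 65.59129333496094), 78.13291931152344)
[175.82142857 211.64285714] 196 ((456.1944274902344, 273.1980285644531), (66.68008422851562, 35.39902114868164), 62.13473129272461)
[114.70873786 215.15533981] 206 ((438.8875732421875, 483.0391845703125), (36.14219284057617, 64.42044830322266), 48.564659118652344)
[144.56435644 217.24752475] 202 ((434.2969970703125, 379.8796691894531), (65.31155395507812, 35.706871032714844), 52.831024169921875)
[331.85784314 218.68137255] 204 ((444.727783203125, -260.6935729980469), (36.2224006652832, 65.14341735839844), 20.92337989807129)
[160.20093458 250.97663551] 214 ((321.089599609375, 317.4020080566406), (64.88919830322266, 36.7896614074707), 46.080081939697266)
[123.13636364 254.07727273] 220 ((307.47967529296875, 441.7016906738281), (37.31365203857422, 66.16659545898438), 43.32070541381836)
n 6 rot/row [0.0001, -0.0003, -0.0679] tot [ -25.4 -247.2   -9.3]
[[-41.3, -2.5, 1.5], [-41.1, -5.3, 1.5], [-40.6, -8.1, 1.5], [-40.0, -10.8, 1.5], [-39.2, -13.5, 1.5], [-38.2, -16.1, 1.5]]
```

View pics/c1.png

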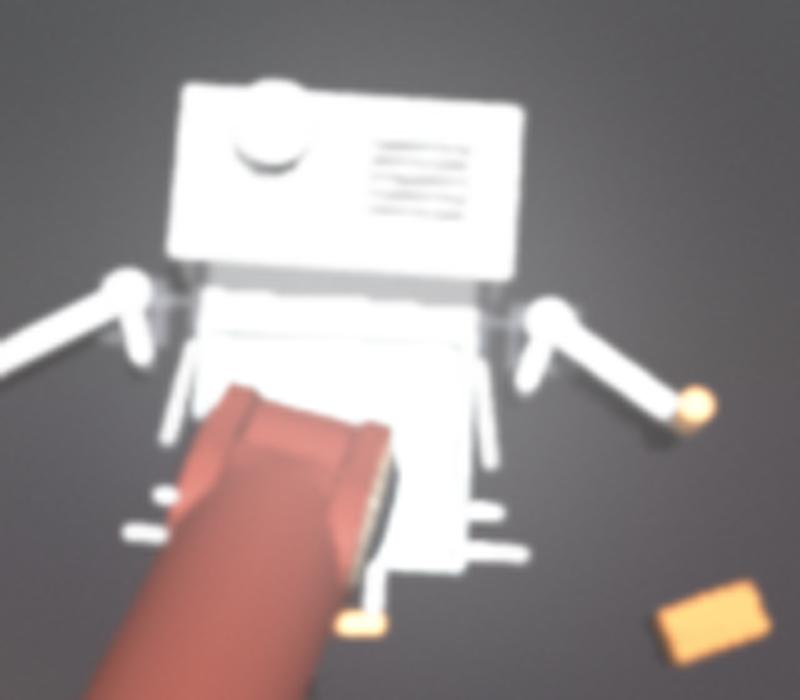

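View pics/scene19.png

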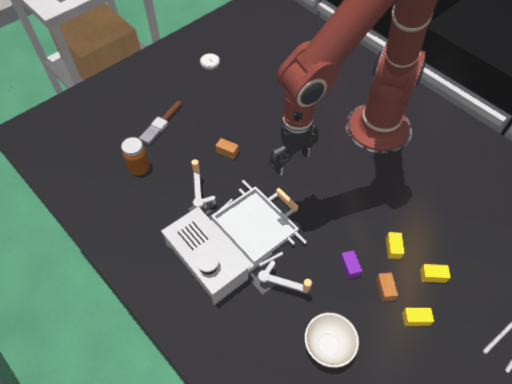

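Run:
```python
from h import *
plan([.445,-.2605,.15],20.9,n=8)
```

```text
n 8 rot/row [0.0001, -0.0002, -0.0509] tot [   9.6 -272.7  -34.3]
[[-34.0, 2.6, 4.2], [-34.1, 0.9, 4.2], [-34.1, -0.8, 4.2], [-34.0, -2.6, 4.3], [-33.8, -4.3, 4.3], [-33.6, -6.0, 4.3], [-33.2, -7.7, 4.3], [-32.8, -9.4, 4.3]]
```

Request:
move_arm:
  moves:
    - {"dp": [-34,2.6,4.2],"rot": [0,0,-0.051],"grip": -0.6}
    - {"dp": [-34,0.9,4.2],"rot": [0,0,-0.051],"grip": -0.6}
    - {"dp": [-34,-0.8,4.2],"rot": [0,0,-0.051],"grip": -0.6}
    - {"dp": [-34,-2.6,4.3],"rot": [0,0,-0.051],"grip": -0.6}
    - {"dp": [-34,-4.3,4.3],"rot": [0,0,-0.051],"grip": -0.6}
    - {"dp": [-33.6,-6,4.3],"rot": [0,0,-0.051],"grip": -0.6}
    - {"dp": [-33,-7.7,4.3],"rot": [0,0,-0.051],"grip": -0.6}
    - {"dp": [-33,-9.4,4.3],"rot": [0,0,-0.051],"grip": -0.6}

```text
clock: 17.3
position: [0.4436, -0.2611, 0.1472]
tcp_rot: [[-0.359, 0.933, -0.005], [0.933, 0.359, 0.004], [0.006, -0.003, -1.0]]
contact_force: [0.3, 1.1, -0.2]
width: 0.803
```

Request:
move_arm:
  moves:
    - {"dp": [0,0,0],"rot": [0,0,0],"grip": -0.6}
    - {"dp": [0,0,0],"rot": [0,0,0],"grip": -0.6}

```text
clock: 17.5
position: [0.4435, -0.2607, 0.1476]
tcp_rot: [[-0.354, 0.935, -0.004], [0.935, 0.354, 0.004], [0.005, -0.003, -1.0]]
contact_force: [0.1, 0.6, -0.7]
width: 0.802
```

Run:
```python
from h import *
st()
grab('wrist','wrist20');st()
P,img=cloud('wrist20')
m=(P[...,2]>0.026)&(P[...,2]<0.045)&(np.hypot(P[...,0]-.445,P[...,1]+.26)<.07)
n,l,s,c=cv2.connectedComponentsWithStats(m.astype(np.uint8))
for i in range(1,n):
    if 150<s[i,4]:
        q=P[l==i][:,:2]; rr=cv2.minAreaRect((q*1000).astype(np.float32)); print(c[i],s[i,4],rr)
```

```text
t 17.5 p [ 0.4435 -0.2607  0.1476] az 20.76 tilt [-0.004  0.004] F [ 0.1  0.6 -0.7] w 0.802 j [ 14.  31.  21. 110. -16.  42.  65.]
t 17.55 p [ 0.444  -0.2594  0.1479] az 20.9 tilt [-0.004  0.004] F [ 0.2 -0.1 -0.8] w 0.794 j [ 14.  31.  21. 110. -16.  42.  65.]
[251.57484857 175.62474762] 3467 ((442.7491760253906, -260.5258483886719), (36.084171295166016, 65.0811767578125), 20.806474685668945)
```

View pics/wrist20.png

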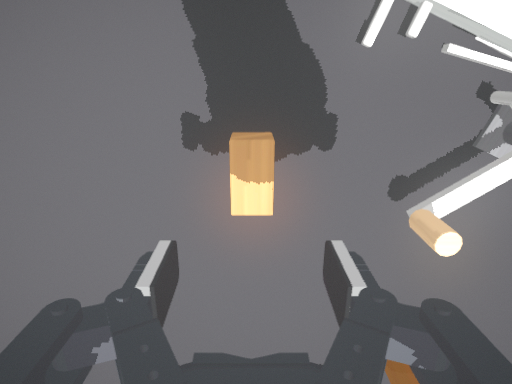

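Request:
move_arm:
  moves:
    - {"dp": [0,-1,45],"rot": [0,0.004,0],"grip": -0.6}
    - {"dp": [0,0,45],"rot": [0,0,0],"grip": -0.6}
    - {"dp": [0,0,35],"rot": [0,0,0],"grip": -0.6}
    - {"dp": [0,0,15],"rot": [0,0,0],"grip": -0.6}
    - {"dp": [0,0,0],"rot": [0,0,0],"grip": 1}
    - {"dp": [0,0,0],"rot": [0,0,0],"grip": 1}
    - {"dp": [0,0,0],"rot": [0,0,0],"grip": 1}
    - {"dp": [0,0,0],"rot": [0,0,0],"grip": 1}

```text
clock: 18.35
position: [0.4448, -0.2607, 0.0107]
tcp_rot: [[-0.358, 0.934, 0.0], [0.934, 0.358, 0.004], [0.003, 0.002, -1.0]]
contact_force: [0.1, -1.0, 0.1]
width: 0.41
```

Run:
```python
from h import *
st()
```

```text
t 18.35 p [ 0.4448 -0.2607  0.0107] az 20.95 tilt [0.    0.004] F [ 0.1 -1.   0.1] w 0.41 j [ 20.  43.  13. 115. -23.  24.  71.]
```

Request:
move_arm:
  moves:
    - {"dp": [0,0,-20],"rot": [0,0,0],"grip": 1}
    - {"dp": [0,0,-40],"rot": [0,0,0],"grip": 1}
    - {"dp": [0,0,-40],"rot": [0,0,0],"grip": 1}
    - {"dp": [0,0,-20],"rot": [0,0,0],"grip": 1}
    - {"dp": [0,0,0],"rot": [0,0,0],"grip": 1}
    - {"dp": [0,0,0],"rot": [0,0,0],"grip": 1}

```text
clock: 18.95
position: [0.4442, -0.2609, 0.13]
tcp_rot: [[-0.357, 0.934, -0.001], [0.934, 0.357, 0.005], [0.005, 0.001, -1.0]]
contact_force: [0.2, 0.2, -0.3]
width: 0.41
```

Run:
```python
from h import *
st()
grab('top','top21');grab('scene','scene21');grab('wrist','wrist21')
crop('top21',190,95,350,235,5,'c1');crop('scene21',150,100,350,300,3,'c7')
```

```text
t 18.95 p [ 0.4442 -0.2609  0.13  ] az 20.93 tilt [-0.001  0.005] F [ 0.2  0.2 -0.3] w 0.41 j [ 15.  32.  20. 111. -17.  40.  66.]
```

View pics/c1.png

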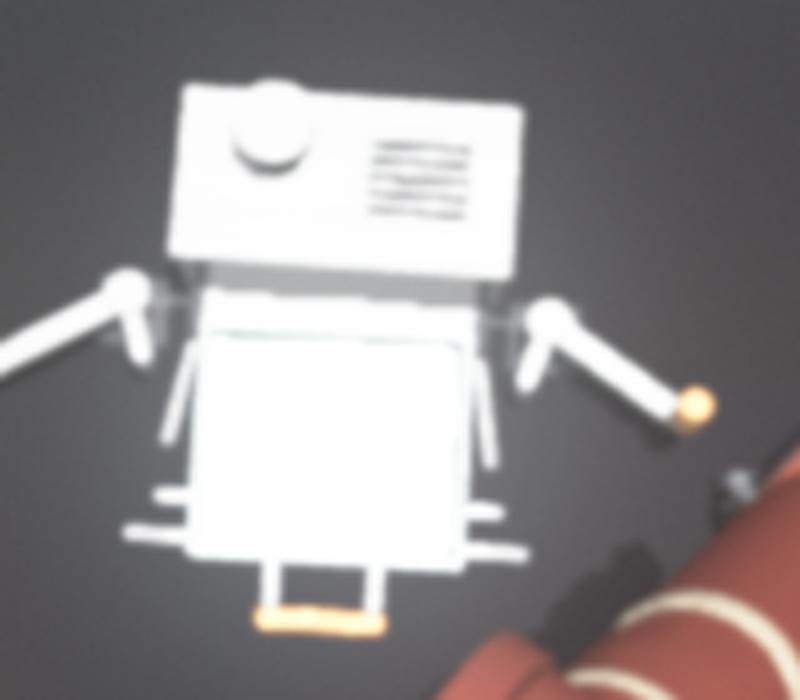

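View pics/c7.png

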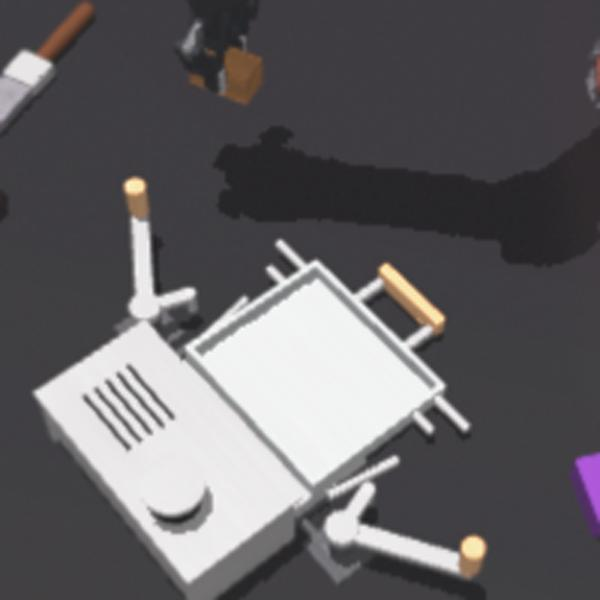

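View pics/wrist21.png

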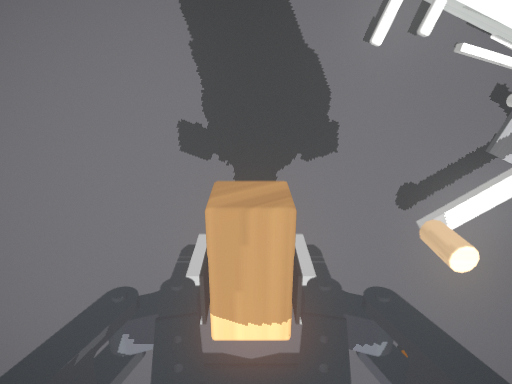

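Run:
```python
from h import *
np.set_printoptions(precision=4,suppress=True)
t=lambda a,b,z: px('top21',190+a/5-0.4,95+b/5-0.4,z)[:2]
fl,fr,rl,rr=t(188,556,.024),t(464,571,.024),t(195,334,.033),t(471,345,.033)
for q in(fl,fr,rl,rr):print(q)
c=(fl+fr+rl+rr)/4; print('tray c',c, np.linalg.norm(fl-fr),np.linalg.norm(fl-rl))
hl,hr=t(255,618,.034),t(386,624,.034); h=(hl+hr)/2; print(hl,hr,h); d=hl-hr; a=np.arctan2(-d[0],d[1]); ex=np.array([np.cos(a),np.sin(a)]); print(np.degrees(a), h+.125*ex)
P,img=cloud('top21')
m=(P[...,2]>.01)&(P[...,2]<.06)&(abs(P[...,1])<.12)&(P[...,0]>.4)&(P[...,0]<.65)
for x in np.arange(.44,.66,.015):
    mm=m&(abs(P[...,0]-x)<.006)&(abs(P[...,1]-.007)<.07); print(round(x,3),np.round(np.median(P[mm][:,2]),4) if mm.any() else None)
```

```text
[0.4821 0.0984]
[ 0.4761 -0.0928]
[0.639 0.099]
[ 0.6353 -0.0952]
tray c [0.5581 0.0024] 0.19125726827133332 0.15696126143127617
[0.4386 0.0499] [ 0.4366 -0.0397] [0.4376 0.0051]
-1.261025798858392 [0.5626 0.0023]
0.44 0.0311
0.455 0.0192
0.47 0.0195
0.485 0.0225
0.5 0.0103
0.515 0.0111
0.53 0.0104
0.545 0.0117
0.56 0.0109
0.575 0.0116
0.59 0.0112
0.605 0.0114
0.62 0.0122
0.635 0.0126
0.65 0.0299
```

Run:
```python
from h import *
plan([.55,-.042,.12],-2.2,n=8)
```

```text
n 8 rot/row [-0.0004, -0.0009, 0.0504] tot [106.6 218.6  -8.4]
[[20.8, 22.2, 1.2], [21.8, 21.1, 1.2], [22.9, 20.0, 1.1], [23.9, 18.8, 1.1], [24.8, 17.6, 1.1], [25.6, 16.3, 1.1], [26.4, 15.0, 1.1], [27.2, 13.7, 1.1]]
```

Request:
move_arm:
  moves:
    - {"dp": [21,22,1.2],"rot": [0,-0.001,0.05],"grip": 1}
    - {"dp": [22,21,1.2],"rot": [0,-0.001,0.05],"grip": 1}
    - {"dp": [23,20,1.2],"rot": [0,-0.001,0.05],"grip": 1}
    - {"dp": [24,19,1],"rot": [0,-0.001,0.05],"grip": 1}
    - {"dp": [25,17.6,1],"rot": [0,-0.001,0.05],"grip": 1}
    - {"dp": [25.6,16,1],"rot": [0,-0.001,0.05],"grip": 1}
    - {"dp": [26,15,1],"rot": [0,-0.001,0.05],"grip": 1}
    - {"dp": [27,14,1],"rot": [0,0,0.05],"grip": 1}

```text
clock: 19.9
position: [0.5498, -0.0412, 0.1197]
tcp_rot: [[0.037, 0.999, -0.003], [0.999, -0.037, -0.002], [-0.002, -0.003, -1.0]]
contact_force: [0.4, -0.7, -0.4]
width: 0.409
```

Request:
move_arm:
  moves:
    - {"dp": [0,0,0],"rot": [0,0,0],"grip": 1}
    - {"dp": [0,0,0],"rot": [0,0,0],"grip": 1}

```text
clock: 20.1
position: [0.5495, -0.0419, 0.1198]
tcp_rot: [[0.033, 0.999, -0.003], [0.999, -0.033, -0.003], [-0.003, -0.003, -1.0]]
contact_force: [-0.5, -0.3, -1.1]
width: 0.411
```

Run:
```python
from h import *
st()
grab('wrist','wrist22');st()
plan([.55,-.042,.026],-2.2)
```

```text
t 20.1 p [ 0.5495 -0.0419  0.1198] az -1.86 tilt [-0.003 -0.003] F [-0.5 -0.3 -1.1] w 0.411 j [-16.  37.  29. 106. -25.  43.  24.]
t 20.15 p [ 0.5492 -0.0434  0.1202] az -2.02 tilt [-0.003 -0.003] F [ 0.5 -0.5 -1.1] w 0.41 j [-16.  37.  29. 106. -25.  43.  24.]
n 3 rot/row [-0.0009, 0.0011, 0.001] tot [  0.8   1.4 -94.2]
[[0.6, 0.3, 31.4], [0.5, 0.3, 31.4], [0.5, 0.3, 31.4]]
```

View pics/wrist22.png

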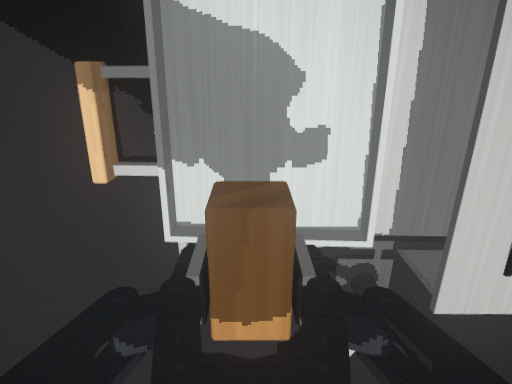

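Run:
```python
from h import *
np.set_printoptions(precision=4,suppress=True)
print(px('wrist22',163,238,.024),px('wrist22',375,240,.032), px('wrist22',85,64,.034),px('wrist22',97,182,.034))
```

```text
[ 0.4756 -0.0861  0.024 ] [ 0.6448 -0.0889  0.032 ] [0.4421 0.0486 0.034 ] [ 0.4354 -0.0334  0.034 ]
```

Request:
move_arm:
  moves:
    - {"dp": [5,0,30],"rot": [0,0,0],"grip": 1}
    - {"dp": [0,0,30],"rot": [0,0,0],"grip": 1}
    - {"dp": [0,0,20],"rot": [0,0,0],"grip": 1}
    - {"dp": [0,0,12],"rot": [0,0,0],"grip": 1}
    - {"dp": [0,0,0],"rot": [0,0,0],"grip": 1}
    - {"dp": [0,0,0],"rot": [0,0,0],"grip": 1}

```text
clock: 20.75
position: [0.5505, -0.0388, 0.0297]
tcp_rot: [[0.036, 0.999, 0.0], [0.999, -0.036, -0.003], [-0.003, 0.0, -1.0]]
contact_force: [-0.4, 0.1, -0.3]
width: 0.411
```

Run:
```python
from h import *
st()
grab('wrist','wrist23');grab('scene','scene23');st()
crop('scene23',150,100,350,300,3,'c7')
```

```text
t 20.75 p [ 0.5505 -0.0388  0.0297] az -2.09 tilt [ 0.    -0.003] F [-0.4  0.1 -0.3] w 0.411 j [-13.  45.  23. 109. -30.  32.  28.]
t 20.85 p [ 0.5511 -0.0383  0.0302] az -2.04 tilt [ 0.002 -0.002] F [ 0.  -0.4 -1. ] w 0.414 j [-13.  45.  23. 109. -30.  32.  28.]
```

View pics/wrist23.png

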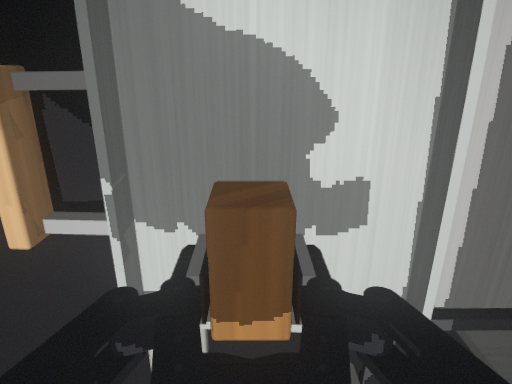

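View pics/c7.png

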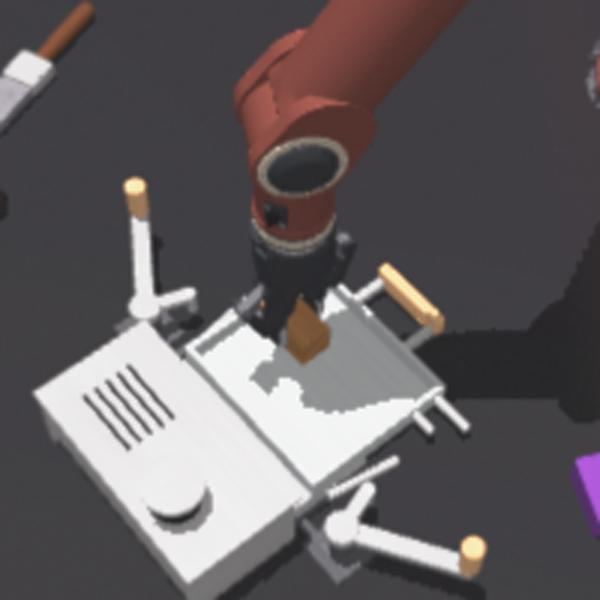

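Lower in small steps until contact shows, then release.

Request:
move_arm:
  moves:
    - {"dp": [0,0,3],"rot": [0,0,0],"grip": 1}
    - {"dp": [0,0,3],"rot": [0,0,0],"grip": 1}
    - {"dp": [0,0,0],"rot": [0,0,0],"grip": 1}
    - {"dp": [0,0,0],"rot": [0,0,0],"grip": 1}

```text
clock: 21.25
position: [0.5503, -0.0376, 0.0231]
tcp_rot: [[0.035, 0.999, -0.001], [0.999, -0.035, -0.002], [-0.002, -0.001, -1.0]]
contact_force: [0.1, 0.2, -0.1]
width: 0.418
```

Request:
move_arm:
  moves:
    - {"dp": [0,0,2],"rot": [0,0,0],"grip": 1}
    - {"dp": [0,0,0],"rot": [0,0,0],"grip": 1}

```text
clock: 21.45
position: [0.5501, -0.0376, 0.0209]
tcp_rot: [[0.035, 0.999, -0.001], [0.999, -0.035, -0.002], [-0.002, -0.001, -1.0]]
contact_force: [0.4, 0.1, -0.5]
width: 0.411
```

Request:
move_arm:
  moves:
    - {"dp": [0,0,2],"rot": [0,0,0],"grip": 1}
    - {"dp": [0,0,0],"rot": [0,0,0],"grip": 1}

```text
clock: 21.65
position: [0.5504, -0.0377, 0.019]
tcp_rot: [[0.035, 0.999, -0.0], [0.999, -0.035, -0.002], [-0.002, -0.0, -1.0]]
contact_force: [0.6, 0.3, -0.6]
width: 0.409
```

Request:
move_arm:
  moves:
    - {"dp": [0,0,2],"rot": [0,0,0],"grip": 1}
    - {"dp": [0,0,0],"rot": [0,0,0],"grip": 1}

```text
clock: 21.85
position: [0.5504, -0.0378, 0.0186]
tcp_rot: [[0.035, 0.999, 0.0], [0.999, -0.035, -0.001], [-0.001, 0.0, -1.0]]
contact_force: [-3.3, 0.2, 10.0]
width: 0.41
```

Request:
move_arm:
  moves:
    - {"dp": [0,0,-1],"rot": [0,0,0],"grip": -0.3}
    - {"dp": [0,0,0],"rot": [0,0,0],"grip": -0.5}
    - {"dp": [0,0,0],"rot": [0,0,0],"grip": -0.5}
    - {"dp": [0,0,-20],"rot": [0,0,0],"grip": -0.5}
    - {"dp": [0,0,-40],"rot": [0,0,0],"grip": -0.5}
    - {"dp": [0,0,-40],"rot": [0,0,0],"grip": -0.5}
    - {"dp": [0,0,-40],"rot": [0,0,0],"grip": -0.5}

```text
clock: 22.55
position: [0.5499, -0.0373, 0.1591]
tcp_rot: [[0.035, 0.999, -0.002], [0.999, -0.035, -0.002], [-0.002, -0.002, -1.0]]
contact_force: [0.2, 0.7, 0.4]
width: 0.752
```

Run:
```python
from h import *
st()
grab('wrist','wrist24');grab('scene','scene24');grab('top','top24')
crop('scene24',150,100,350,300,3,'c7')
P,img=cloud('top24')
m=(P[...,2]>0.028)&(P[...,2]<0.05)
n,l,s,c=cv2.connectedComponentsWithStats(m.astype(np.uint8))
for i in range(1,n):
    if 150<s[i,4]<260:
        q=P[l==i][:,:2]; rr=cv2.minAreaRect((q*1000).astype(np.float32)); print(c[i],s[i,4],rr)
plan([.434,.379,.16],-37)
```

```text
t 22.55 p [ 0.5499 -0.0373  0.1591] az -2.01 tilt [-0.002 -0.002] F [0.2 0.7 0.4] w 0.752 j [-18.  34.  31. 104. -23.  48.  22.]
[143.50607287 148.61538462] 247 ((668.6470336914062, 388.4054870605469), (96.12006378173828, 126.49068450927734), 37.40464782714844)
[205.35643564 160.02970297] 202 ((639.9235229492188, 190.3788299560547), (65.10179138183594, 121.19967651367188), 8.091684341430664)
[307.34911243 167.40828402] 169 ((618.5848388671875, -184.587646484375), (115.23802947998047, 57.20958709716797), 77.30236053466797)
[175.53631285 210.98324022] 179 ((456.1866455078125, 273.27398681640625), (64.4668960571289, 35.43000030517578), 61.97859191894531)
[114.59390863 215.03045685] 197 ((439.1468505859375, 482.81549072265625), (37.437191009521484, 64.60468292236328), 48.205081939697266)
[144.53299492 217.23857868] 197 ((434.37518310546875, 379.6405334472656), (66.03286743164062, 35.76033020019531), 54.19688034057617)
[123.18894009 253.96774194] 217 ((308.2320861816406, 441.1001281738281), (38.46682357788086, 64.95973205566406), 44.97880172729492)
n 10 rot/row [0.0006, 0.0, 0.0611] tot [-118.1  416.8   -0.5]
[[41.2, -13.3, -0.1], [40.4, -15.7, -0.1], [39.3, -18.2, -0.1], [38.1, -20.5, -0.1], [36.8, -22.8, -0.1], [35.3, -25.0, -0.0], [33.8, -27.2, -0.0], [32.0, -29.2, -0.0], [30.2, -31.1, 0.0], [28.2, -32.8, 0.0]]
```

View pics/c7.png

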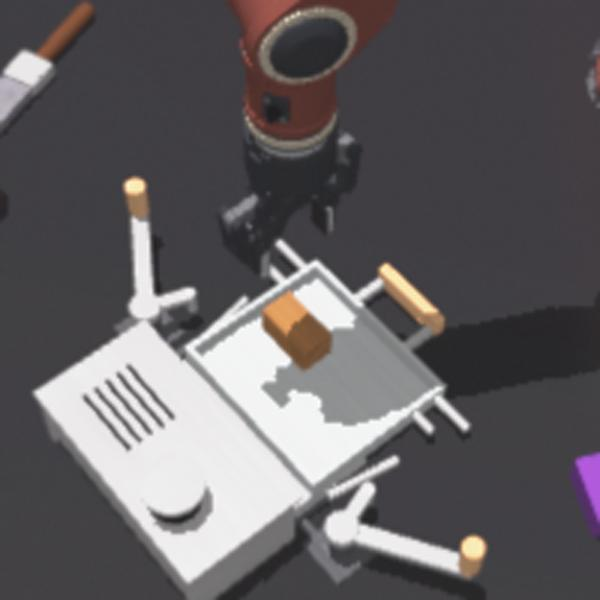

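View pics/top24.png

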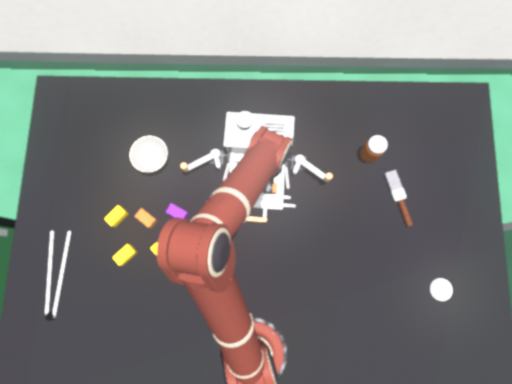

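Run:
```python
from h import *
plan([.434,.379,.155],53.5,n=10)
```

```text
n 10 rot/row [0.0004, 0.0005, -0.0969] tot [-118.1  416.8   -5.5]
[[41.2, -13.3, 0.4], [42.3, -9.2, 0.4], [43.0, -5.1, 0.4], [43.3, -0.9, 0.5], [43.2, 3.3, 0.5], [42.7, 7.5, 0.5], [41.7, 11.6, 0.5], [40.4, 15.5, 0.5], [38.7, 19.4, 0.5], [36.7, 23.0, 0.5]]
```

Request:
move_arm:
  moves:
    - {"dp": [41,-13,0.4],"rot": [0,0,-0.097],"grip": -1}
    - {"dp": [42,-9,0.4],"rot": [0,0,-0.097],"grip": -1}
    - {"dp": [43,-5,0.4],"rot": [0,0,-0.097],"grip": -1}
    - {"dp": [43,-1,0.5],"rot": [0,0,-0.097],"grip": -1}
    - {"dp": [43,3.3,0.5],"rot": [0,0,-0.097],"grip": -1}
    - {"dp": [42.7,7.5,0.5],"rot": [0,0,-0.097],"grip": -1}
    - {"dp": [41.7,11.6,0.5],"rot": [0,0,-0.097],"grip": -1}
    - {"dp": [40.4,15.5,0.5],"rot": [0,0,-0.097],"grip": -1}

```text
clock: 23.5
position: [0.4545, 0.2962, 0.152]
tcp_rot: [[-0.678, 0.735, -0.003], [0.735, 0.678, -0.004], [-0.0, -0.005, -1.0]]
contact_force: [-0.9, 0.0, 0.4]
width: 1.001
```

Request:
move_arm:
  moves:
    - {"dp": [38.7,19.4,0.5],"rot": [0,0,-0.097],"grip": -1}
    - {"dp": [36.7,23,0.5],"rot": [0,0,-0.097],"grip": -1}
    - {"dp": [0,0,0],"rot": [0,0,0],"grip": -1}
    - {"dp": [0,0,0],"rot": [0,0,0],"grip": -1}

```text
clock: 23.9
position: [0.4309, 0.3787, 0.1506]
tcp_rot: [[-0.806, 0.592, -0.004], [0.592, 0.806, -0.004], [0.0, -0.006, -1.0]]
contact_force: [0.0, -2.3, 0.3]
width: 1.0
```

Run:
```python
from h import *
st()
grab('wrist','wrist25');st();grab('scene','scene25')
P,img=cloud('wrist25')
m=(P[...,2]>0.026)&(P[...,2]<0.045)
n,l,s,c=cv2.connectedComponentsWithStats(m.astype(np.uint8))
for i in range(1,n):
    if 150<s[i,4]:
        q=P[l==i][:,:2]; rr=cv2.minAreaRect((q*1000).astype(np.float32)); print(c[i],s[i,4],rr)
```

```text
t 23.9 p [0.4309 0.3787 0.1506] az 53.73 tilt [-0.004 -0.004] F [ 0.  -2.3  0.3] w 1.0 j [-54.  35.  17. 100. -13.  47.  22.]
t 23.95 p [0.4321 0.3769 0.1511] az 53.54 tilt [-0.003 -0.005] F [ 0.3 -1.2  0.4] w 0.999 j [-54.  35.  17. 100. -13.  47.  22.]
[219.83060389  18.43295803] 1954 ((319.7869567871094, 430.2475280761719), (36.83776092529297, 26.7949275970459), 46.253700256347656)
[369.52835961 103.73052483] 4249 ((437.81561279296875, 485.9970397949219), (37.12934875488281, 65.56263732910156), 48.42658233642578)
[107.1892944  109.25863747] 4110 ((319.19781494140625, 319.13275146484375), (65.20067596435547, 36.52690505981445), 44.6368522644043)
[256.90895954 175.44624277] 3460 ((432.6207580566406, 381.65875244140625), (65.14189147949219, 36.37114715576172), 53.2845344543457)
[182.79852366 258.38732089] 2303 ((453.9674987792969, 275.6302795410156), (65.23040008544922, 36.656429290771484), 61.743247985839844)
[342.19004525 324.22171946] 221 ((604.1883544921875, 355.8296203613281), (10.291350364685059, 47.0777702331543), 26.246898651123047)
```

View pics/wrist25.png

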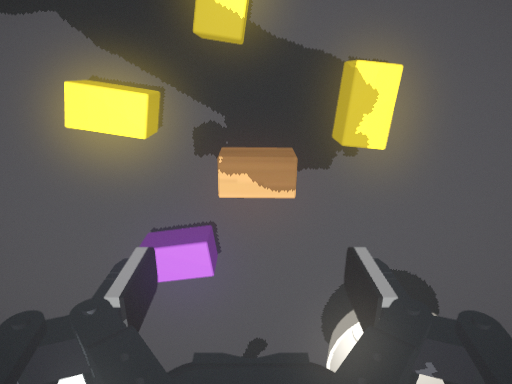

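View pics/scene25.png

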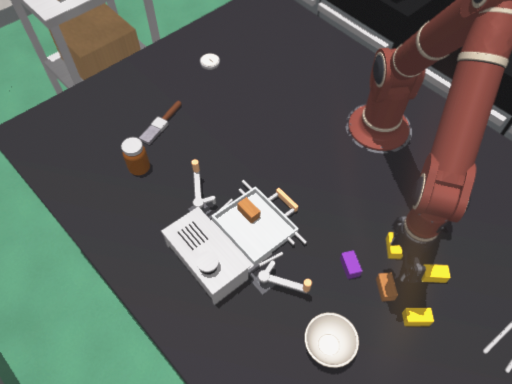

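Request:
move_arm:
  moves:
    - {"dp": [0.5,3,45],"rot": [-0.004,-0.001,0],"grip": -1}
    - {"dp": [0,0,45],"rot": [0,0,0],"grip": -1}
    - {"dp": [0,0,35],"rot": [0,0,0],"grip": -1}
    - {"dp": [0,0,16],"rot": [0,0,0],"grip": -1}
    - {"dp": [0,0,0],"rot": [0,0,0],"grip": 1}
    - {"dp": [0,0,0],"rot": [0,0,0],"grip": 1}
    - {"dp": [0,0,0],"rot": [0,0,0],"grip": 1}
    - {"dp": [0,0,0],"rot": [0,0,0],"grip": 1}

```text
clock: 24.8
position: [0.4352, 0.381, 0.013]
tcp_rot: [[-0.804, 0.594, 0.005], [0.594, 0.804, 0.002], [-0.002, 0.004, -1.0]]
contact_force: [0.0, 0.1, -0.7]
width: 0.745
```

Run:
```python
from h import *
st()
```

```text
t 24.8 p [0.4352 0.381  0.013 ] az 53.53 tilt [0.005 0.002] F [ 0.   0.1 -0.7] w 0.745 j [-51.  46.  12. 105. -17.  30.  26.]
```

Request:
move_arm:
  moves:
    - {"dp": [0,0,-20],"rot": [0,0,0],"grip": 1}
    - {"dp": [0,0,-40],"rot": [0,0,0],"grip": 1}
    - {"dp": [0,0,-40],"rot": [0,0,0],"grip": 1}
    - {"dp": [0,0,-20],"rot": [0,0,0],"grip": 1}
    - {"dp": [0,0,0],"rot": [0,0,0],"grip": 1}
    - {"dp": [0,0,0],"rot": [0,0,0],"grip": 1}

```text
clock: 25.4
position: [0.4337, 0.3808, 0.132]
tcp_rot: [[-0.805, 0.594, 0.003], [0.594, 0.805, 0.001], [-0.002, 0.003, -1.0]]
contact_force: [0.2, -0.8, -1.9]
width: 0.745
```

Run:
```python
from h import *
st()
plan([.559,.049,.125],-2.2,n=10)
```

```text
t 25.4 p [0.4337 0.3808 0.132 ] az 53.58 tilt [0.003 0.001] F [ 0.2 -0.8 -1.9] w 0.745 j [-54.  36.  16. 101. -14.  45.  23.]
n 10 rot/row [0.0003, 0.0, 0.0974] tot [ 125.3 -331.8   -7. ]
[[-29.8, -19.3, 0.7], [-31.5, -16.3, 0.7], [-32.9, -13.1, 0.7], [-34.1, -9.9, 0.7], [-34.9, -6.5, 0.7], [-35.3, -3.1, 0.7], [-35.5, 0.4, 0.7], [-35.3, 3.8, 0.7], [-34.7, 7.2, 0.7], [-33.9, 10.6, 0.7]]
```

Request:
move_arm:
  moves:
    - {"dp": [-30,-19,0.5],"rot": [0,0,0.097],"grip": 1}
    - {"dp": [-31.5,-16,0.5],"rot": [0,0,0.097],"grip": 1}
    - {"dp": [-33,-13,0.5],"rot": [0,0,0.097],"grip": 1}
    - {"dp": [-34,-10,0.5],"rot": [0,0,0.097],"grip": 1}
    - {"dp": [-35,-6.5,0.5],"rot": [0,0,0.097],"grip": 1}
    - {"dp": [-35.3,-3,0.5],"rot": [0,0,0.097],"grip": 1}
    - {"dp": [-35.5,0.4,0.5],"rot": [0,0,0.097],"grip": 1}
    - {"dp": [-35.3,3.8,0.5],"rot": [0,0,0.097],"grip": 1}

```text
clock: 26.2
position: [0.5343, 0.1142, 0.126]
tcp_rot: [[-0.154, 0.988, -0.001], [0.988, 0.154, -0.0], [-0.0, -0.001, -1.0]]
contact_force: [0.2, -0.5, -1.0]
width: 0.747
```

Request:
move_arm:
  moves:
    - {"dp": [-34.7,7.2,0.5],"rot": [0,0,0.097],"grip": 1}
    - {"dp": [-34,10.6,0.5],"rot": [0,0,0.097],"grip": 1}
    - {"dp": [0,0,0],"rot": [0,0,0],"grip": 1}
    - {"dp": [0,0,0],"rot": [0,0,0],"grip": 1}

```text
clock: 26.6
position: [0.5594, 0.0483, 0.1252]
tcp_rot: [[0.037, 0.999, -0.001], [0.999, -0.037, -0.0], [-0.0, -0.001, -1.0]]
contact_force: [-1.3, 0.6, 0.5]
width: 0.745
```

Run:
```python
from h import *
st()
grab('wrist','wrist26');grab('scene','scene26');st()
plan([.559,.049,.03],-2.2)
```

```text
t 26.6 p [0.5594 0.0483 0.1252] az -2.11 tilt [-0.001 -0.   ] F [-1.3  0.6  0.5] w 0.745 j [-26.  38.  30. 104. -25.  45.  15.]
t 26.7 p [0.5593 0.0509 0.1255] az -1.88 tilt [-0.     0.002] F [-0.1 -0.2 -1.1] w 0.743 j [-26.  38.  29. 104. -25.  45.  15.]
n 3 rot/row [-0.0002, -0.0005, 0.0019] tot [ -0.3  -1.9 -95.5]
[[-0.7, -0.1, 31.8], [-0.7, -0.1, 31.8], [-0.6, -0.1, 31.8]]
```

View pics/wrist26.png

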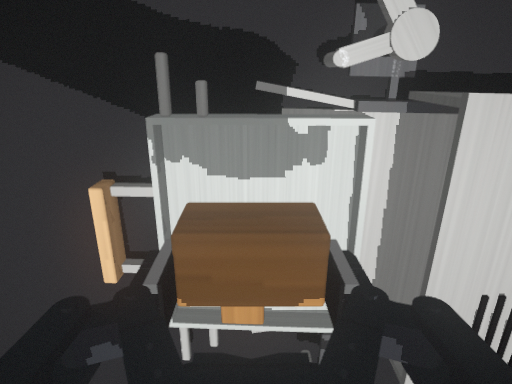

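View pics/scene26.png

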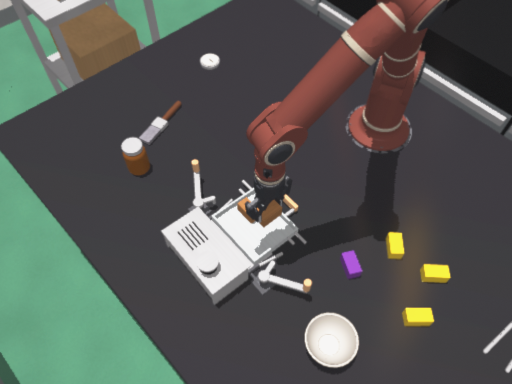

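Request:
move_arm:
  moves:
    - {"dp": [-1,0,35],"rot": [0,0,0],"grip": 1}
    - {"dp": [0,0,30],"rot": [0,0,0],"grip": 1}
    - {"dp": [0,0,20],"rot": [0,0,0],"grip": 1}
    - {"dp": [0,0,10],"rot": [0,0,0],"grip": 1}
    - {"dp": [0,0,0],"rot": [0,0,0],"grip": 1}
    - {"dp": [0,0,4],"rot": [0,0,0],"grip": 1}
    - {"dp": [0,0,0],"rot": [0,0,0],"grip": 1}

```text
clock: 27.4
position: [0.5612, 0.0486, 0.0284]
tcp_rot: [[0.034, 0.999, 0.004], [0.999, -0.034, 0.001], [0.001, 0.004, -1.0]]
contact_force: [0.6, 0.8, -1.0]
width: 0.747
```

Request:
move_arm:
  moves:
    - {"dp": [0,0,2],"rot": [0,0,0],"grip": 1}
    - {"dp": [0,0,0],"rot": [0,0,0],"grip": 1}

```text
clock: 27.6
position: [0.561, 0.0484, 0.0262]
tcp_rot: [[0.035, 0.999, 0.003], [0.999, -0.035, 0.001], [0.001, 0.003, -1.0]]
contact_force: [-0.5, 0.1, -0.7]
width: 0.747
```

Request:
move_arm:
  moves:
    - {"dp": [0,0,3],"rot": [0,0,0],"grip": 1}
    - {"dp": [0,0,0],"rot": [0,0,0],"grip": 1}

```text
clock: 27.8
position: [0.5606, 0.0484, 0.0226]
tcp_rot: [[0.035, 0.999, 0.002], [0.999, -0.035, 0.001], [0.001, 0.002, -1.0]]
contact_force: [0.2, -0.5, -0.4]
width: 0.745
```

Request:
move_arm:
  moves:
    - {"dp": [0,0,1.5],"rot": [0,0,0],"grip": 1}
    - {"dp": [0,0,0],"rot": [0,0,0],"grip": 1}

```text
clock: 28.0
position: [0.5607, 0.0483, 0.0211]
tcp_rot: [[0.035, 0.999, 0.003], [0.999, -0.035, 0.001], [0.001, 0.003, -1.0]]
contact_force: [-0.1, -0.8, -0.6]
width: 0.744
```

Request:
move_arm:
  moves:
    - {"dp": [0,0,0],"rot": [0,0,0],"grip": -1}
    - {"dp": [0,0,0],"rot": [0,0,0],"grip": -1}
    - {"dp": [0,0,0],"rot": [0,0,0],"grip": -1}
    - {"dp": [0,0,-20],"rot": [0,0,0],"grip": -1}
    - {"dp": [0,0,-40],"rot": [0,0,0],"grip": -1}
    - {"dp": [0,0,-40],"rot": [0,0,0],"grip": -1}
    - {"dp": [0,0,-45],"rot": [0,0,0],"grip": -1}
    - {"dp": [0,0,0],"rot": [0,0,0],"grip": -1}

```text
clock: 28.8
position: [0.5646, 0.0474, 0.1725]
tcp_rot: [[0.035, 0.999, 0.016], [0.999, -0.035, 0.001], [0.002, 0.016, -1.0]]
contact_force: [0.8, 0.0, 0.7]
width: 0.998
```

Run:
```python
from h import *
st()
grab('scene','scene27');grab('top','top27');grab('wrist','wrist27')
crop('scene27',150,100,350,300,3,'c7')
```

```text
t 28.8 p [0.5646 0.0474 0.1725] az -2.02 tilt [0.016 0.001] F [0.8 0.  0.7] w 0.998 j [-27.  34.  32. 101. -23.  50.  13.]
```

View pics/c7.png

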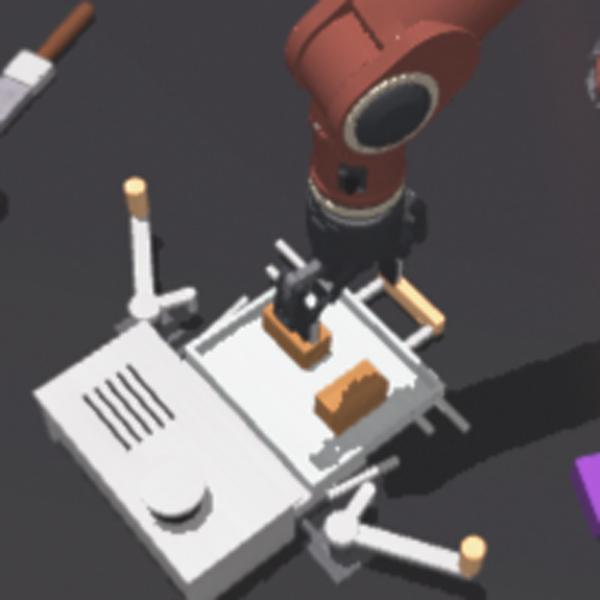

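View pics/wrist27.png

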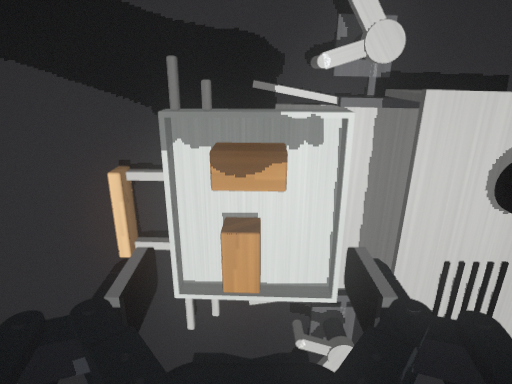

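View pics/scene27.png

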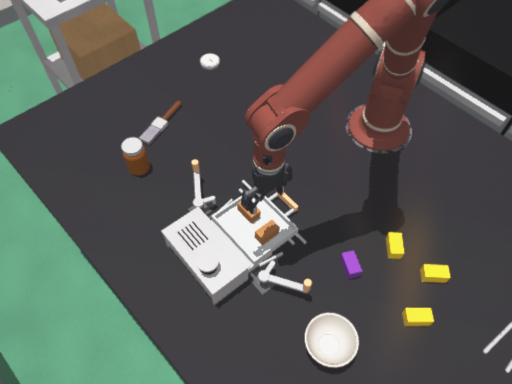

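Run:
```python
from h import *
np.set_printoptions(precision=4,suppress=True)
crop('wrist27',90,140,200,280,5,'c6')
print(px('wrist27',119,168,.034),px('wrist27',128,256,.034))
plan([.439,.0075,.15],-2.2)
```

```text
[0.4459 0.0549 0.034 ] [ 0.4402 -0.0325  0.034 ]
n 3 rot/row [0.0006, -0.0004, 0.0012] tot [-120.8  -41.1  -15.9]
[[-15.1, -39.8, 5.2], [-15.1, -39.7, 5.3], [-15.2, -39.7, 5.3]]
```

View pics/c6.png

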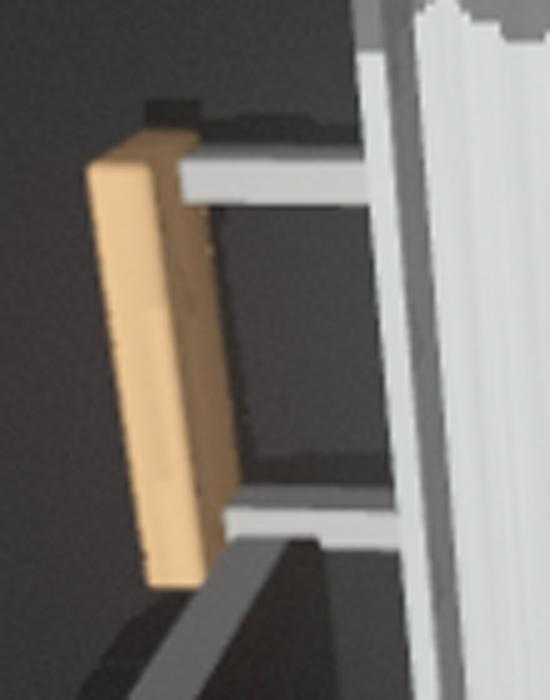

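Request:
move_arm:
  moves:
    - {"dp": [-14,-40,0],"rot": [0,0,0],"grip": 0.2}
    - {"dp": [-14,-40,0],"rot": [0,0,0],"grip": 0.2}
    - {"dp": [-14,-41,0],"rot": [0.01,0,0],"grip": 0.2}
    - {"dp": [0,0,40],"rot": [0,0,0],"grip": 0.2}
    - {"dp": [0,0,45],"rot": [0,0,0],"grip": 0.2}
    - {"dp": [0,0,0],"rot": [0,0,0],"grip": 0.2}
    - {"dp": [0,0,0],"rot": [0,0,0],"grip": 0.2}

```text
clock: 29.65
position: [0.4363, 0.0103, 0.0802]
tcp_rot: [[0.036, 0.999, -0.011], [0.999, -0.036, 0.0], [0.0, -0.011, -1.0]]
contact_force: [0.5, 0.8, 0.2]
width: 0.398
```

Run:
```python
from h import *
st()
grab('wrist','wrist28');st()
```

```text
t 29.65 p [0.4363 0.0103 0.0802] az -2.04 tilt [-0.011  0.   ] F [0.5 0.8 0.2] w 0.398 j [-21.  34.  25. 125. -30.  28.  25.]
t 29.7 p [0.4376 0.0102 0.0813] az -2.03 tilt [-0.008  0.001] F [ 0.4  1.2 -0.5] w 0.403 j [-21.  33.  25. 125. -30.  28.  25.]
```

View pics/wrist28.png

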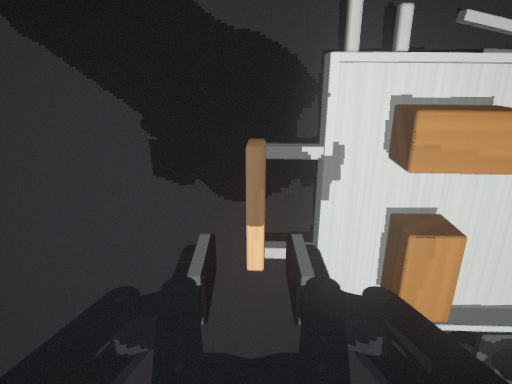

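Run:
```python
from h import *
np.set_printoptions(precision=4,suppress=True)
a,b=px('wrist28',256,140,.034),px('wrist28',256,269,.034);print(a,b,(a+b)/2); k=(a+b)/2
plan([k[0],k[1],.015],-2.2)
```

```text
[0.4397 0.0542 0.034 ] [ 0.437  -0.0324  0.034 ] [0.4384 0.0109 0.034 ]
n 2 rot/row [-0.0038, -0.0001, 0.0015] tot [  0.8   0.7 -66.3]
[[0.3, 0.6, 33.1], [0.3, 0.5, 33.1]]
```

Request:
move_arm:
  moves:
    - {"dp": [0,1,33],"rot": [-0.008,0,0],"grip": 0.2}
    - {"dp": [0,0.5,33],"rot": [0,0,0.003],"grip": 0.2}
    - {"dp": [0,0,0],"rot": [0,0,0],"grip": 0.6}
    - {"dp": [0,0,0],"rot": [0,0,0],"grip": 0.6}
    - {"dp": [0,0,0],"rot": [0,0,0],"grip": 0.6}

```text
clock: 30.2
position: [0.4401, 0.0105, 0.0168]
tcp_rot: [[0.038, 0.999, 0.004], [0.999, -0.038, 0.001], [0.001, 0.004, -1.0]]
contact_force: [-0.1, -0.4, 0.7]
width: 0.201
```

Run:
```python
from h import *
st()
grab('wrist','wrist29')
```

```text
t 30.2 p [0.4401 0.0105 0.0168] az -2.16 tilt [0.004 0.001] F [-0.1 -0.4  0.7] w 0.201 j [-15.  40.  16. 127. -37.  17.  31.]
```

View pics/wrist29.png

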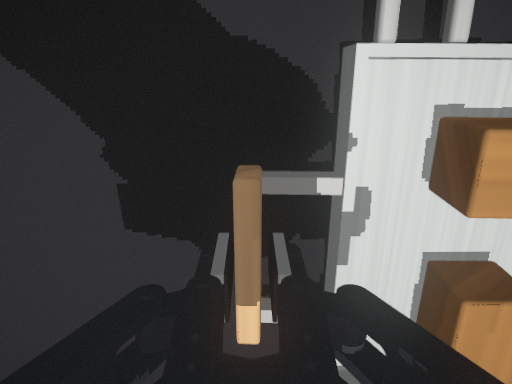

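Request:
move_arm:
  moves:
    - {"dp": [0,8,0],"rot": [0,0,0],"grip": 0.6}
    - {"dp": [0,12,0],"rot": [0,0,0],"grip": 0.6}
    - {"dp": [0,12,0],"rot": [0,0,0],"grip": 0.6}
    - {"dp": [0,12,0],"rot": [0,0,0],"grip": 0.6}
    - {"dp": [0,12,0],"rot": [0,0,0],"grip": 0.6}
    - {"dp": [0,0,0],"rot": [0,0,0],"grip": 0.6}
    - {"dp": [0,0,0],"rot": [0,0,0],"grip": 0.6}

```text
clock: 30.95
position: [0.4954, 0.0085, 0.0156]
tcp_rot: [[0.038, 0.999, 0.003], [0.999, -0.038, 0.0], [0.0, 0.003, -1.0]]
contact_force: [-0.3, -0.6, 0.1]
width: 0.201
```

Run:
```python
from h import *
st()
grab('scene','scene30');crop('scene30',150,100,350,300,3,'c7')
```

```text
t 30.95 p [0.4954 0.0085 0.0156] az -2.15 tilt [0.003 0.   ] F [-0.3 -0.6  0.1] w 0.201 j [-17.  43.  20. 118. -35.  24.  28.]
```

View pics/c7.png

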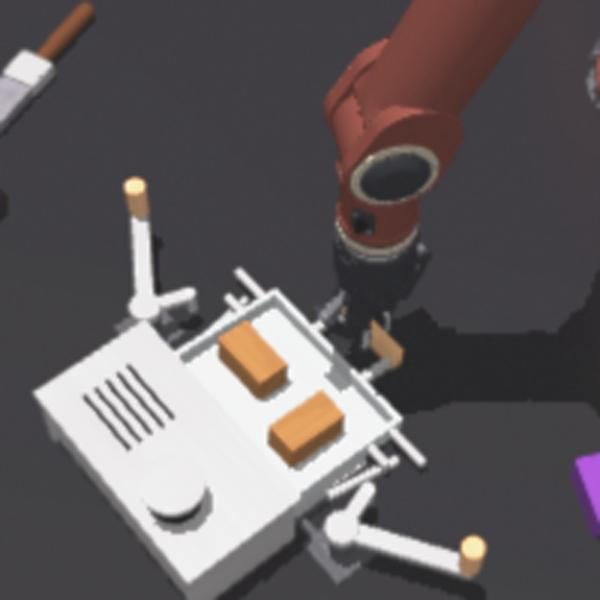

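Sliding smoothly; continue to about 7 mm short of the stop, then small steps.

Request:
move_arm:
  moves:
    - {"dp": [0,12,0],"rot": [0,0,0],"grip": 0.6}
    - {"dp": [0,12,0],"rot": [0,0,0],"grip": 0.6}
    - {"dp": [0,12,0],"rot": [0,0,0],"grip": 0.6}
    - {"dp": [0,8,0],"rot": [0,0,0],"grip": 0.6}
    - {"dp": [0,0,0],"rot": [0,0,0],"grip": 0.6}
    - {"dp": [0,0,0],"rot": [0,0,0],"grip": 0.6}

```text
clock: 31.6
position: [0.5368, 0.0071, 0.0148]
tcp_rot: [[0.038, 0.999, -0.002], [0.999, -0.038, 0.002], [0.001, -0.002, -1.0]]
contact_force: [-5.0, 0.3, 1.4]
width: 0.2
```

Run:
```python
from h import *
st()
grab('scene','scene31');crop('scene31',150,100,350,300,3,'c7');grab('wrist','wrist31')
```

```text
t 31.6 p [0.5368 0.0071 0.0148] az -2.18 tilt [-0.002  0.002] F [-5.   0.3  1.4] w 0.2 j [-17.  45.  22. 112. -33.  29.  26.]
```

View pics/c7.png

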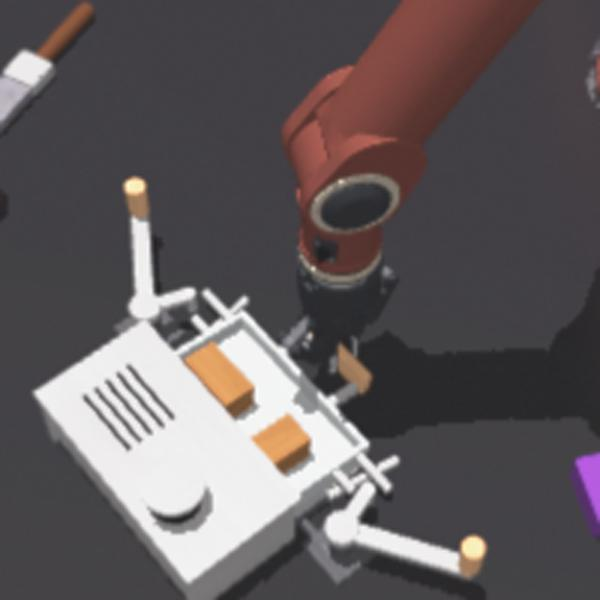

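View pics/wrist31.png

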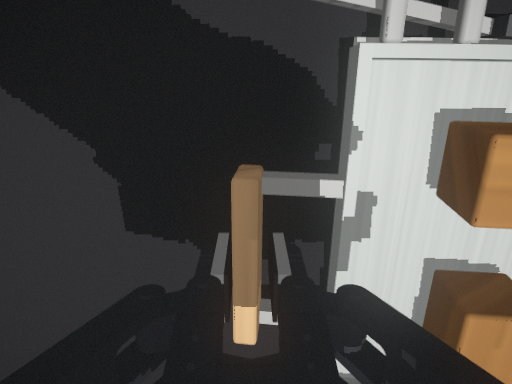

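Request:
move_arm:
  moves:
    - {"dp": [0,4,0],"rot": [0,0,0],"grip": 0.6}
    - {"dp": [0,3,0],"rot": [0,0,0],"grip": 0.6}
    - {"dp": [0,0,0],"rot": [0,0,0],"grip": 0.6}

```text
clock: 32.0
position: [0.5431, 0.0067, 0.0147]
tcp_rot: [[0.038, 0.999, -0.004], [0.999, -0.038, 0.002], [0.002, -0.004, -1.0]]
contact_force: [-6.0, 0.0, 2.9]
width: 0.199
```

Request:
move_arm:
  moves:
    - {"dp": [0,2,0],"rot": [0,0,0],"grip": 0.6}
    - {"dp": [0,0,0],"rot": [0,0,0],"grip": 0.6}

```text
clock: 32.2
position: [0.5444, 0.0067, 0.0146]
tcp_rot: [[0.038, 0.999, -0.006], [0.999, -0.038, 0.002], [0.002, -0.006, -1.0]]
contact_force: [-6.6, 0.3, 2.6]
width: 0.2
```

Request:
move_arm:
  moves:
    - {"dp": [0,2,0],"rot": [0,0,0],"grip": 0.6}
    - {"dp": [0,0,0],"rot": [0,0,0],"grip": 0.6}

```text
clock: 32.4
position: [0.5462, 0.0066, 0.0146]
tcp_rot: [[0.038, 0.999, -0.006], [0.999, -0.038, 0.002], [0.002, -0.006, -1.0]]
contact_force: [-7.5, 0.5, 2.3]
width: 0.202
```

Request:
move_arm:
  moves:
    - {"dp": [0,2,0],"rot": [0,0,0],"grip": 0.6}
    - {"dp": [0,0,0],"rot": [0,0,0],"grip": 0.6}

```text
clock: 32.6
position: [0.548, 0.0065, 0.0146]
tcp_rot: [[0.038, 0.999, -0.006], [0.999, -0.038, 0.002], [0.002, -0.006, -1.0]]
contact_force: [-7.8, 1.0, 3.5]
width: 0.199
```

Request:
move_arm:
  moves:
    - {"dp": [0,2,0],"rot": [0,0,0],"grip": 0.6}
    - {"dp": [0,0,0],"rot": [0,0,0],"grip": 0.6}

```text
clock: 32.8
position: [0.5493, 0.0068, 0.0144]
tcp_rot: [[0.038, 0.999, -0.008], [0.999, -0.038, 0.003], [0.002, -0.008, -1.0]]
contact_force: [-9.7, 0.3, 4.5]
width: 0.202
```

Run:
```python
from h import *
st()
grab('scene','scene32');crop('scene32',170,160,300,290,6,'c7');crop('scene13',170,160,300,290,6,'c8')
```

```text
t 32.8 p [0.5493 0.0068 0.0144] az -2.18 tilt [-0.008  0.003] F [-9.7  0.3  4.5] w 0.202 j [-17.  46.  23. 109. -33.  31.  26.]
```

View pics/c7.png

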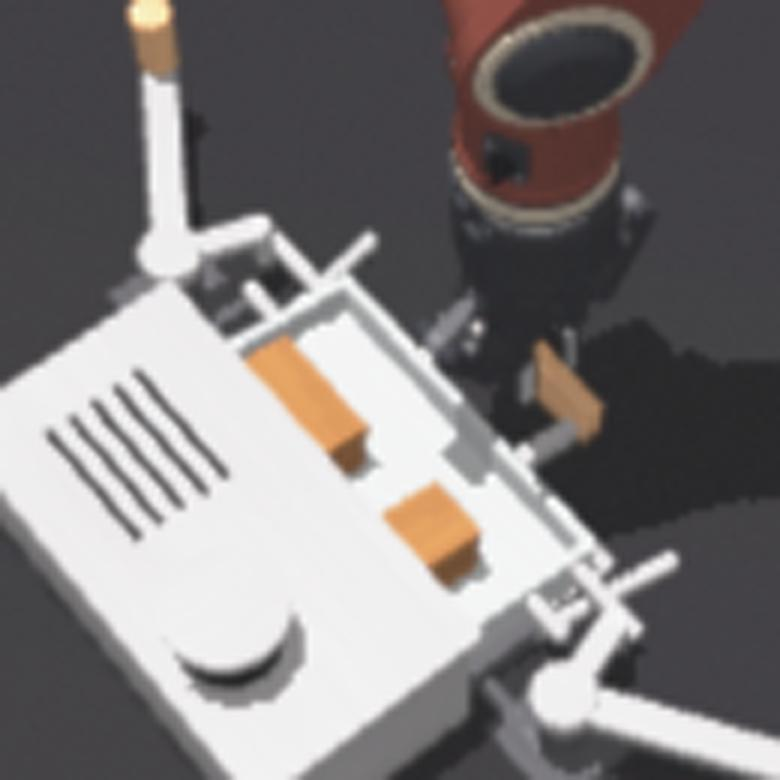

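View pics/c8.png

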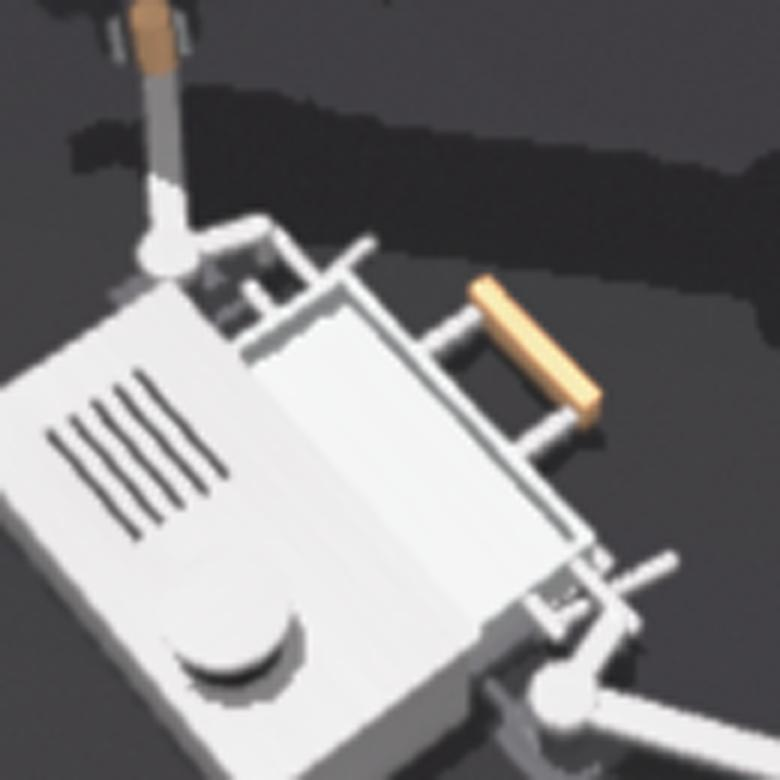

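Request:
move_arm:
  moves:
    - {"dp": [0,2,0],"rot": [0,0,0],"grip": 0.6}
    - {"dp": [0,0,0],"rot": [0,0,0],"grip": 0.6}
    - {"dp": [0,0,0],"rot": [0,0,0],"grip": 0.6}

```text
clock: 33.15
position: [0.5496, 0.0069, 0.0141]
tcp_rot: [[0.038, 0.999, -0.011], [0.999, -0.038, 0.003], [0.003, -0.011, -1.0]]
contact_force: [-10.3, 0.7, 3.7]
width: 0.202
```

Request:
move_arm:
  moves:
    - {"dp": [0,-4,0],"rot": [0,0,0],"grip": 0.2}
    - {"dp": [0,0,0],"rot": [0,0,0],"grip": 0.2}
    - {"dp": [0,0,0],"rot": [0,0,0],"grip": 0.2}
    - {"dp": [0,0,-20],"rot": [0,0,0],"grip": 0.2}
    - {"dp": [0,0,-40],"rot": [0,0,0],"grip": 0.2}
    - {"dp": [0,0,-45],"rot": [0,0,0],"grip": 0.2}
    - {"dp": [0,0,-45],"rot": [0,0,0],"grip": 0.2}
    - {"dp": [0,0,0],"rot": [0,0,0],"grip": 0.2}

```text
clock: 33.95
position: [0.5571, 0.0049, 0.1718]
tcp_rot: [[0.038, 0.999, 0.017], [0.999, -0.038, -0.0], [0.001, 0.017, -1.0]]
contact_force: [0.6, 0.6, 1.1]
width: 0.401
```

Run:
```python
from h import *
st()
plan([.605,.25,.15],29.5,n=8)
grab('scene','scene33');crop('scene33',170,160,300,290,6,'c7')
```

```text
t 33.95 p [0.5571 0.0049 0.1718] az -2.18 tilt [ 0.017 -0.   ] F [0.6 0.6 1.1] w 0.401 j [-24.  34.  33. 103. -24.  49.  18.]
n 8 rot/row [0.0021, 0.0005, -0.0691] tot [ 47.9 245.1 -21.8]
[[30.8, 4.8, 2.8], [30.4, 6.9, 2.8], [29.9, 9.0, 2.8], [29.2, 11.0, 2.8], [28.4, 13.0, 2.8], [27.4, 15.0, 2.8], [26.3, 16.8, 2.8], [25.1, 18.6, 2.7]]
```

View pics/c7.png

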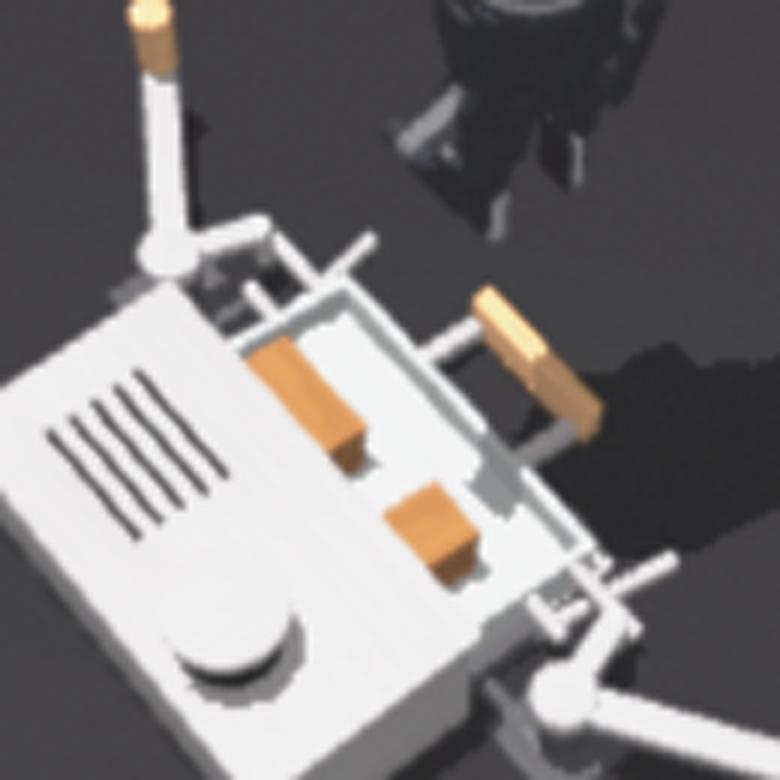

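Request:
move_arm:
  moves:
    - {"dp": [31,5,3],"rot": [0.002,0,-0.069],"grip": 0.2}
    - {"dp": [30,7,3],"rot": [0.002,0,-0.069],"grip": 0.2}
    - {"dp": [30,9,3],"rot": [0.002,0,-0.069],"grip": 0.2}
    - {"dp": [29,11,3],"rot": [0.002,0,-0.069],"grip": 0.2}
    - {"dp": [28,13,3],"rot": [0.002,0,-0.069],"grip": 0.2}
    - {"dp": [27,15,3],"rot": [0.002,0,-0.069],"grip": 0.2}
    - {"dp": [26,17,3],"rot": [0.002,0,-0.069],"grip": 0.2}
    - {"dp": [25,18.6,3],"rot": [0.002,0,-0.069],"grip": 0.2}

```text
clock: 34.8
position: [0.5999, 0.2512, 0.1389]
tcp_rot: [[-0.494, 0.869, -0.016], [0.869, 0.494, -0.003], [0.005, -0.015, -1.0]]
contact_force: [0.9, -0.2, 1.1]
width: 0.398
```

Request:
move_arm:
  moves:
    - {"dp": [0,0,15],"rot": [0,0,0],"grip": 0.2}
    - {"dp": [0,0,15],"rot": [0,0,0],"grip": 0.2}
    - {"dp": [0,0,0],"rot": [0,0,0],"grip": 0.2}
    - {"dp": [0,0,0],"rot": [0,0,0],"grip": 0.2}

```text
clock: 35.2
position: [0.5993, 0.2476, 0.1097]
tcp_rot: [[-0.489, 0.872, -0.016], [0.872, 0.489, -0.005], [0.004, -0.017, -1.0]]
contact_force: [0.6, -0.1, 0.4]
width: 0.398
```

Run:
```python
from h import *
st()
grab('wrist','wrist34');st()
crop('wrist34',150,150,350,350,3,'c6')
```

```text
t 35.2 p [0.5993 0.2476 0.1097] az 29.28 tilt [-0.016 -0.005] F [ 0.6 -0.1  0.4] w 0.398 j [-37.  44.  23.  89. -20.  52.  22.]
t 35.25 p [0.5999 0.248  0.1106] az 29.29 tilt [-0.015 -0.004] F [ 0.6  0.8 -0.4] w 0.399 j [-37.  44.  23.  89. -20.  52.  22.]
```

View pics/c6.png

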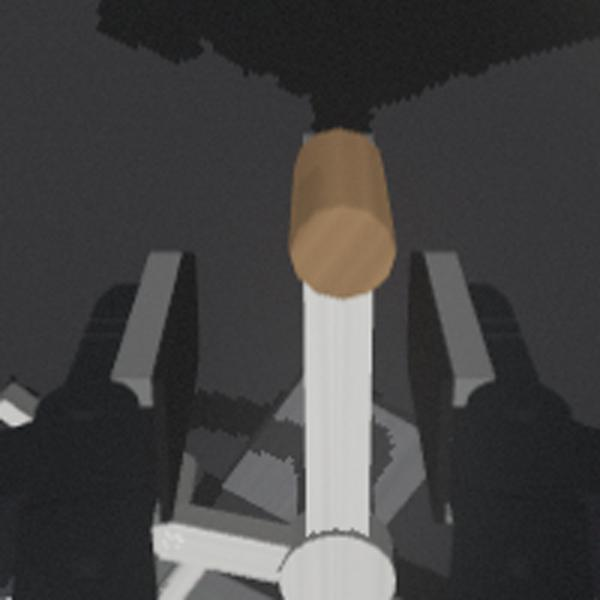

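Run:
```python
from h import *
np.set_printoptions(precision=4,suppress=True)
k=px('wrist34',150+342/3,150+252/3,.09);print(k); plan([k[0],k[1],.062],29.5)
```

```text
[0.6056 0.2485 0.09  ]
n 2 rot/row [-0.0073, -0.0018, -0.0018] tot [  5.8   0.5 -48.6]
[[-1.3, 3.0, 24.3], [-1.2, 2.8, 24.3]]
```

Request:
move_arm:
  moves:
    - {"dp": [-2,6,0],"rot": [-0.015,-0.003,0],"grip": 0.2}
    - {"dp": [0,0,24],"rot": [0,0,0],"grip": 0.2}
    - {"dp": [0,0,24],"rot": [0,0,0],"grip": 0.2}
    - {"dp": [0,0,0],"rot": [0,0,0],"grip": 0.45}
    - {"dp": [0,0,0],"rot": [0,0,0],"grip": 0.45}
    - {"dp": [0,0,0],"rot": [0,0,0],"grip": 0.45}

```text
clock: 35.85
position: [0.6071, 0.2512, 0.0643]
tcp_rot: [[-0.491, 0.871, 0.003], [0.871, 0.491, 0.003], [0.001, 0.004, -1.0]]
contact_force: [0.7, -0.3, 0.0]
width: 0.276
```

Run:
```python
from h import *
st()
grab('wrist','wrist35')
crop('wrist35',150,150,350,350,3,'c6')
```

```text
t 35.85 p [0.6071 0.2512 0.0643] az 29.43 tilt [0.003 0.003] F [ 0.7 -0.3  0. ] w 0.276 j [-36.  48.  21.  90. -22.  46.  23.]
```

View pics/c6.png

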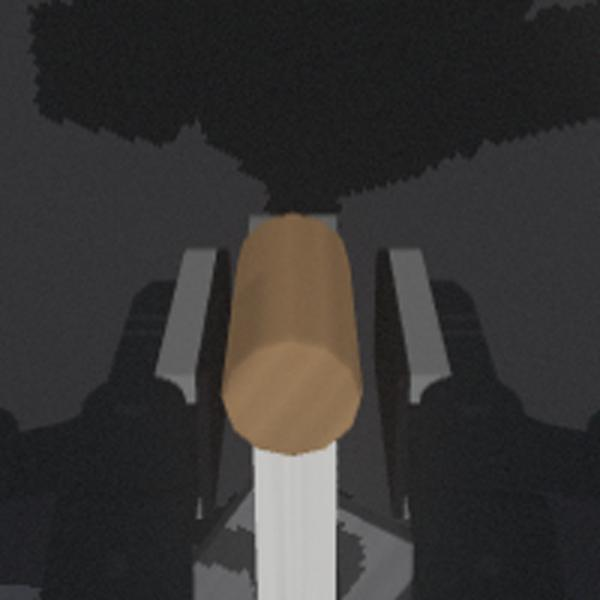

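Knob caged and centred. Swing the left lever inward about 0.5 rad.

Request:
move_arm:
  moves:
    - {"dp": [-0.2,-6.9,0],"rot": [0,0,-0.06],"grip": 0.45}
    - {"dp": [-0.2,-6.9,0],"rot": [0,0,-0.06],"grip": 0.45}
    - {"dp": [-0.2,-6.9,0],"rot": [0,0,-0.06],"grip": 0.45}
    - {"dp": [-0.2,-6.9,0],"rot": [0,0,-0.06],"grip": 0.45}
    - {"dp": [-0.2,-6.9,0],"rot": [0,0,-0.06],"grip": 0.45}
    - {"dp": [-0.2,-6.9,0],"rot": [0,0,-0.06],"grip": 0.45}
    - {"dp": [-0.2,-6.9,0],"rot": [0,0,-0.06],"grip": 0.45}
    - {"dp": [0,0,0],"rot": [0,0,0],"grip": 0.45}

```text
clock: 36.7
position: [0.5703, 0.2191, 0.064]
tcp_rot: [[-0.803, 0.595, 0.002], [0.595, 0.803, 0.003], [0.0, 0.003, -1.0]]
contact_force: [0.5, 0.1, -0.6]
width: 0.278
```

Run:
```python
from h import *
st()
grab('scene','scene36');crop('scene36',170,140,320,290,5,'c7');grab('wrist','wrist36');crop('wrist36',150,150,350,350,3,'c6')
```

```text
t 36.7 p [0.5703 0.2191 0.064 ] az 53.46 tilt [0.002 0.003] F [ 0.5  0.1 -0.6] w 0.278 j [-31.  44.  14.  98. -15.  40.  44.]
```

View pics/c7.png

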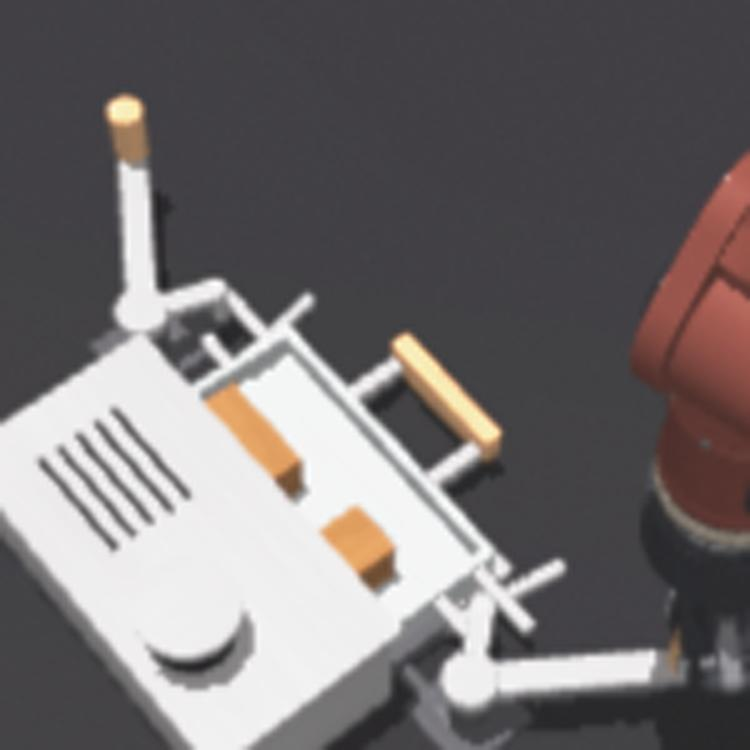

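View pics/c6.png

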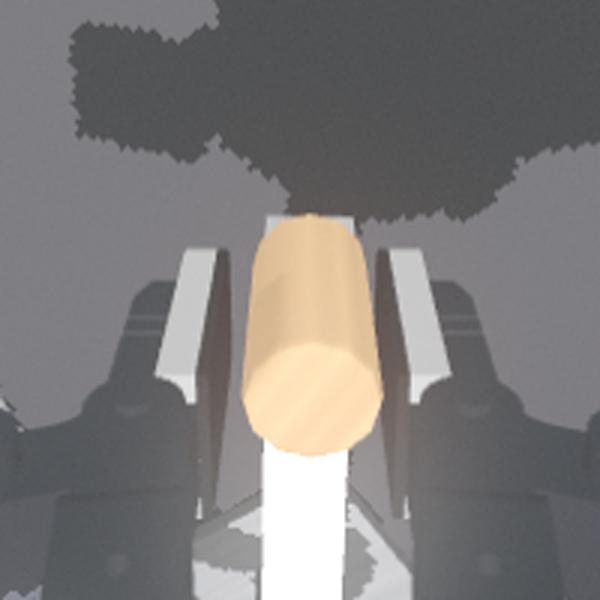

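Request:
move_arm:
  moves:
    - {"dp": [-0.2,-6.9,0],"rot": [0,0,-0.06],"grip": 0.45}
    - {"dp": [-0.2,-6.9,0],"rot": [0,0,-0.06],"grip": 0.45}
    - {"dp": [-0.2,-6.9,0],"rot": [0,0,-0.06],"grip": 0.45}
    - {"dp": [-0.2,-6.9,0],"rot": [0,0,-0.06],"grip": 0.45}
    - {"dp": [0,0,0],"rot": [0,0,0],"grip": 0.45}

```text
clock: 37.3
position: [0.5567, 0.1962, 0.0631]
tcp_rot: [[-0.922, 0.387, 0.001], [0.387, 0.922, 0.003], [0.0, 0.003, -1.0]]
contact_force: [-0.5, 1.8, 1.0]
width: 0.276
```

Run:
```python
from h import *
st()
grab('scene','scene37');crop('scene37',170,140,320,290,5,'c7');grab('wrist','wrist37');crop('wrist37',150,150,350,350,3,'c6')
```

```text
t 37.3 p [0.5567 0.1962 0.0631] az 67.22 tilt [0.001 0.003] F [-0.5  1.8  1. ] w 0.276 j [-27.  42.  10. 102. -11.  37.  56.]
```

View pics/c7.png

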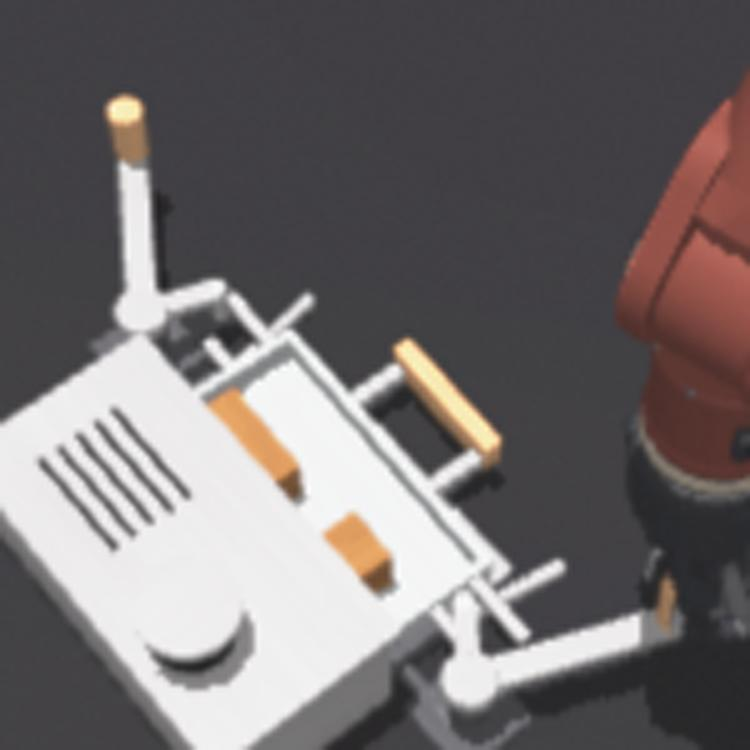

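View pics/wrist37.png

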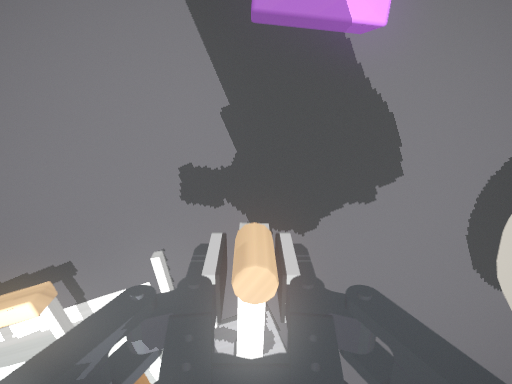

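Request:
move_arm:
  moves:
    - {"dp": [0,1,0],"rot": [0,0,0],"grip": 0.2}
    - {"dp": [0,0,0],"rot": [0,0,0],"grip": 0.2}
    - {"dp": [0,0,-20],"rot": [0,0,0],"grip": 0.2}
    - {"dp": [0,0,-45],"rot": [0,0,0],"grip": 0.2}
    - {"dp": [0,0,-40],"rot": [0,0,0],"grip": 0.2}
    - {"dp": [0,0,0],"rot": [0,0,0],"grip": 0.2}

```text
clock: 38.0
position: [0.5604, 0.1966, 0.1733]
tcp_rot: [[-0.922, 0.387, 0.011], [0.388, 0.922, 0.005], [-0.009, 0.009, -1.0]]
contact_force: [-0.0, 0.3, 0.7]
width: 0.402
```

Run:
```python
from h import *
st()
plan([.575,-.238,.16],-34,n=16)
```

```text
t 38.0 p [0.5604 0.1966 0.1733] az 67.2 tilt [0.011 0.005] F [-0.   0.3  0.7] w 0.402 j [-29.  34.  12.  96.  -9.  50.  54.]
n 16 rot/row [0.0009, -0.0001, 0.1104] tot [  14.6 -434.6  -13.3]
[[-11.4, -24.7, 0.7], [-14.0, -23.3, 0.7], [-16.5, -21.6, 0.7], [-18.8, -19.7, 0.8], [-20.8, -17.5, 0.8], [-22.6, -15.1, 0.8], [-24.1, -12.5, 0.8], [-25.4, -9.7, 0.8], [-26.3, -6.9, 0.8], [-26.9, -4.0, 0.8], [-27.2, -1.0, 0.9], [-27.1, 2.0, 0.9], [-26.7, 5.0, 0.9], [-26.0, 7.9, 0.9], [-25.0, 10.7, 0.8], [-23.6, 13.4, 0.8]]
```

Request:
move_arm:
  moves:
    - {"dp": [-11.4,-24.7,0.7],"rot": [0,0,0.11],"grip": 0.2}
    - {"dp": [-14,-23.3,0.7],"rot": [0,0,0.11],"grip": 0.2}
    - {"dp": [-16.5,-21.6,0.7],"rot": [0,0,0.11],"grip": 0.2}
    - {"dp": [-18.8,-19.7,0.7],"rot": [0,0,0.11],"grip": 0.2}
    - {"dp": [-20.8,-17.5,0.7],"rot": [0,0,0.11],"grip": 0.2}
    - {"dp": [-22.6,-15,0.7],"rot": [0,0,0.11],"grip": 0.2}
    - {"dp": [-24,-12.5,0.7],"rot": [0,0,0.11],"grip": 0.2}
    - {"dp": [-25.4,-9.7,0.7],"rot": [0,0,0.11],"grip": 0.2}

```text
clock: 38.8
position: [0.5635, -0.0223, 0.1607]
tcp_rot: [[-0.285, 0.959, -0.002], [0.959, 0.285, 0.001], [0.002, -0.001, -1.0]]
contact_force: [0.4, 0.2, -0.5]
width: 0.399
```

Request:
move_arm:
  moves:
    - {"dp": [-26.3,-7,0.8],"rot": [0,0,0.11],"grip": 0.2}
    - {"dp": [-27,-4,0.8],"rot": [0,0,0.11],"grip": 0.2}
    - {"dp": [-27,-1,0.8],"rot": [0,0,0.11],"grip": 0.2}
    - {"dp": [-27,2,0.8],"rot": [0,0,0.11],"grip": 0.2}
    - {"dp": [-26.7,5,0.8],"rot": [0,0,0.11],"grip": 0.2}
    - {"dp": [-26,8,0.8],"rot": [0,0,0.11],"grip": 0.2}
    - {"dp": [-25,10.7,0.8],"rot": [0,0,0.11],"grip": 0.2}
    - {"dp": [-23.6,13.4,0.8],"rot": [0,0,0.11],"grip": 0.2}

```text
clock: 39.6
position: [0.572, -0.2391, 0.1538]
tcp_rot: [[0.557, 0.83, -0.002], [0.83, -0.557, 0.002], [0.001, -0.003, -1.0]]
contact_force: [0.1, -0.4, 0.4]
width: 0.398
```

Request:
move_arm:
  moves:
    - {"dp": [0,0,20],"rot": [0,0,0],"grip": 0.2}
    - {"dp": [0,0,25],"rot": [0,0,0],"grip": 0.2}
    - {"dp": [0,0,0],"rot": [0,0,0],"grip": 0.2}
    - {"dp": [0,0,0],"rot": [0,0,0],"grip": 0.2}

```text
clock: 40.0
position: [0.5721, -0.2379, 0.1092]
tcp_rot: [[0.553, 0.833, -0.002], [0.833, -0.553, 0.002], [0.001, -0.003, -1.0]]
contact_force: [0.6, 0.3, 0.6]
width: 0.398
```

Run:
```python
from h import *
st()
grab('wrist','wrist38');st();grab('top','top38')
crop('top38',190,95,350,235,5,'c1')
```

```text
t 40.0 p [ 0.5721 -0.2379  0.1092] az -33.58 tilt [-0.002  0.002] F [0.6 0.3 0.6] w 0.398 j [  0.  45.  36.  95. -32.  51.  16.]
t 40.05 p [ 0.5728 -0.2383  0.1102] az -33.57 tilt [0.    0.001] F [-0.6  0.4  0.5] w 0.402 j [ -0.  45.  36.  95. -32.  51.  16.]
```

View pics/wrist38.png

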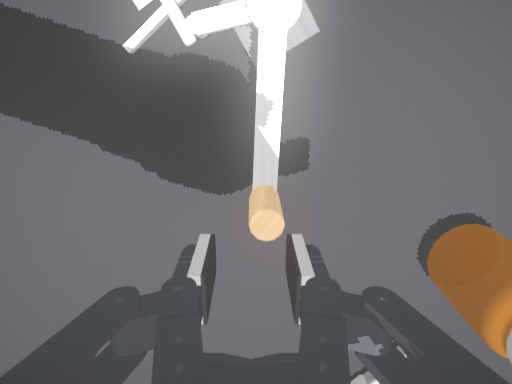

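View pics/c1.png

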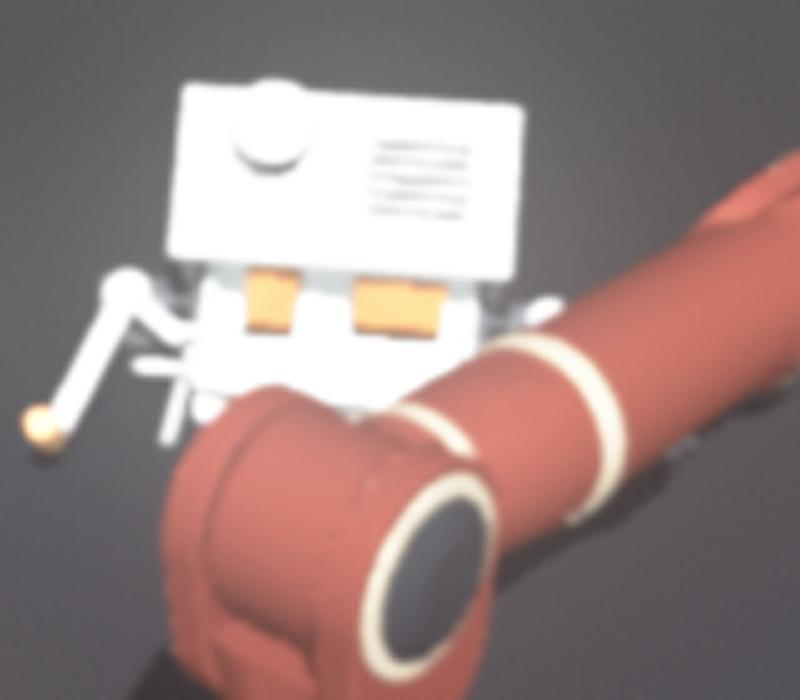

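Run:
```python
from h import *
np.set_printoptions(precision=4,suppress=True)
k=px('wrist38',267,225,.09);print(k); plan([k[0],k[1],.11],-33.5)
```

```text
[ 0.5806 -0.2406  0.09  ]
n 1 rot/row [0.0008, -0.0011, -0.0011] tot [ 7.4 -2.  -0.8]
[[2.4, 7.3, 0.8]]
```

Request:
move_arm:
  moves:
    - {"dp": [1.5,7.5,0],"rot": [0,0,0],"grip": 0.2}
    - {"dp": [0,0,24],"rot": [0,0,0],"grip": 0.2}
    - {"dp": [0,0,23],"rot": [0,0,0],"grip": 0.2}
    - {"dp": [0,0,0],"rot": [0,0,0],"grip": 0.45}
    - {"dp": [0,0,0],"rot": [0,0,0],"grip": 0.45}
    - {"dp": [0,0,0],"rot": [0,0,0],"grip": 0.45}

```text
clock: 40.7
position: [0.5807, -0.2418, 0.0644]
tcp_rot: [[0.553, 0.833, 0.003], [0.833, -0.553, 0.0], [0.001, 0.002, -1.0]]
contact_force: [0.6, -0.7, 0.2]
width: 0.273
```

Run:
```python
from h import *
st()
grab('wrist','wrist39')
crop('wrist39',150,150,350,350,3,'c6')
```

```text
t 40.7 p [ 0.5807 -0.2418  0.0644] az -33.57 tilt [0.003 0.   ] F [ 0.6 -0.7  0.2] w 0.273 j [  2.  48.  34.  95. -35.  47.  17.]
```

View pics/c6.png

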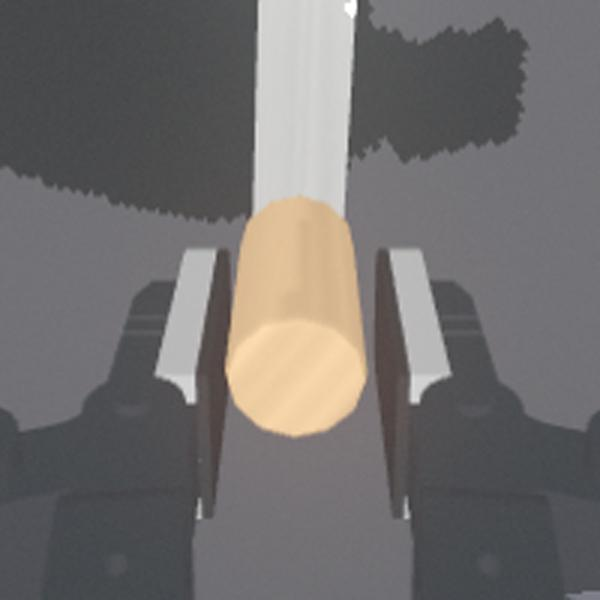

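Request:
move_arm:
  moves:
    - {"dp": [0.2,-6.9,0],"rot": [0,0,0.06],"grip": 0.45}
    - {"dp": [0.2,-6.9,0],"rot": [0,0,0.06],"grip": 0.45}
    - {"dp": [0.2,-6.9,0],"rot": [0,0,0.06],"grip": 0.45}
    - {"dp": [0.2,-6.9,0],"rot": [0,0,0.06],"grip": 0.45}
    - {"dp": [0.2,-6.9,0],"rot": [0,0,0.06],"grip": 0.45}
    - {"dp": [0.2,-6.9,0],"rot": [0,0,0.06],"grip": 0.45}
    - {"dp": [0.2,-6.9,0],"rot": [0,0,0.06],"grip": 0.45}
    - {"dp": [0,0,0],"rot": [0,0,0],"grip": 0.45}

```text
clock: 41.55
position: [0.5469, -0.2063, 0.064]
tcp_rot: [[0.844, 0.536, 0.002], [0.536, -0.844, 0.001], [0.002, -0.0, -1.0]]
contact_force: [-0.8, 0.2, -0.0]
width: 0.275
```

Run:
```python
from h import *
st()
grab('scene','scene40');crop('scene40',170,140,320,290,5,'c7');grab('wrist','wrist40');crop('wrist40',150,150,350,350,3,'c6')
```

```text
t 41.55 p [ 0.5469 -0.2063  0.064 ] az -57.57 tilt [0.002 0.001] F [-0.8  0.2 -0. ] w 0.275 j [ -5.  47.  40. 103. -42.  45.  -1.]
```

View pics/c7.png

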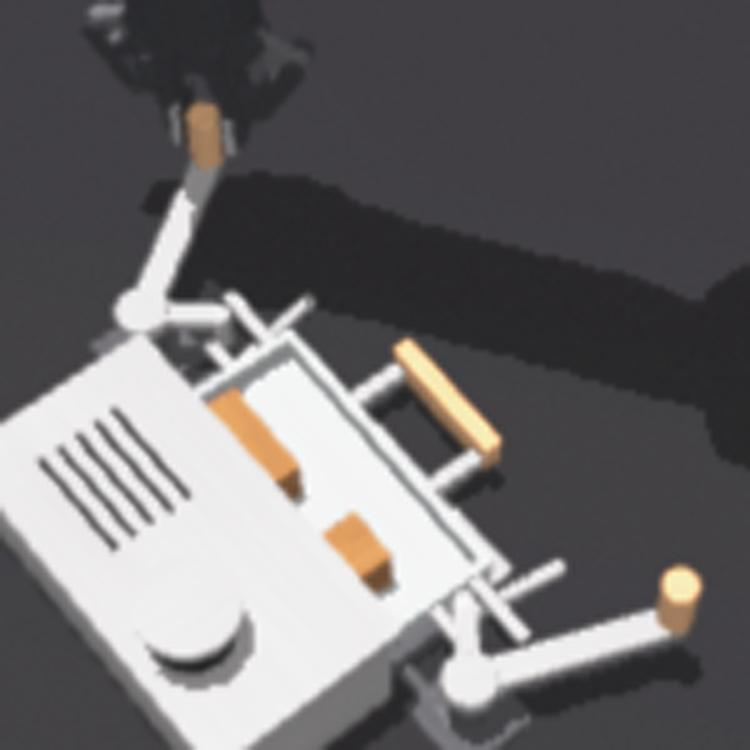

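View pics/c6.png

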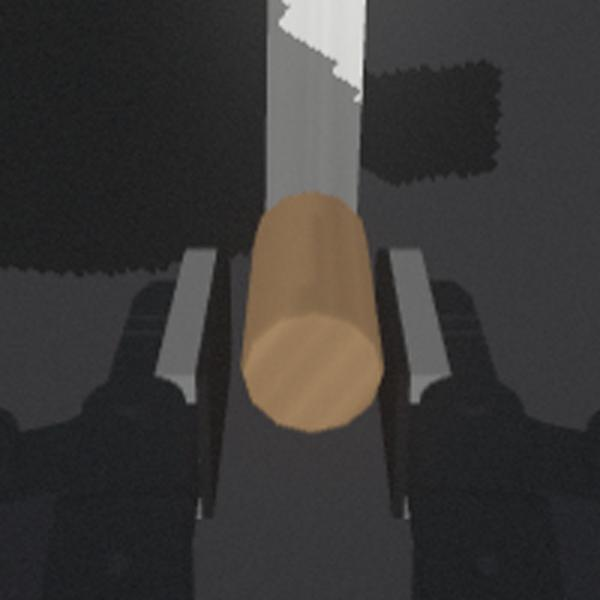

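Request:
move_arm:
  moves:
    - {"dp": [0.2,-6.9,0],"rot": [0,0,0.06],"grip": 0.45}
    - {"dp": [0.2,-6.9,0],"rot": [0,0,0.06],"grip": 0.45}
    - {"dp": [0.2,-6.9,0],"rot": [0,0,0.06],"grip": 0.45}
    - {"dp": [0.2,-6.9,0],"rot": [0,0,0.06],"grip": 0.45}
    - {"dp": [0.2,-6.9,0],"rot": [0,0,0.06],"grip": 0.45}
    - {"dp": [0,0,0],"rot": [0,0,0],"grip": 0.45}

```text
clock: 42.25
position: [0.5329, -0.1755, 0.0633]
tcp_rot: [[0.965, 0.263, 0.001], [0.263, -0.965, 0.001], [0.001, -0.0, -1.0]]
contact_force: [0.2, -0.8, 1.4]
width: 0.275
```

Run:
```python
from h import *
st()
grab('scene','scene41');crop('scene41',170,140,320,290,5,'c7');grab('wrist','wrist41');crop('wrist41',150,150,350,350,3,'c6')
```

```text
t 42.25 p [ 0.5329 -0.1755  0.0633] az -74.74 tilt [0.001 0.001] F [ 0.2 -0.8  1.4] w 0.275 j [-10.  48.  44. 107. -46.  45. -15.]
```

View pics/c7.png

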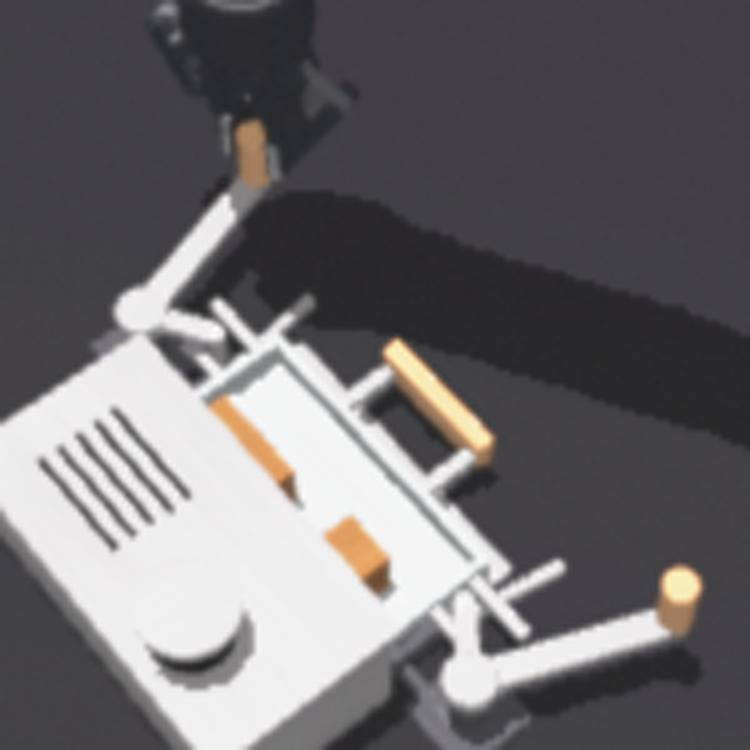

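View pics/wrist41.png

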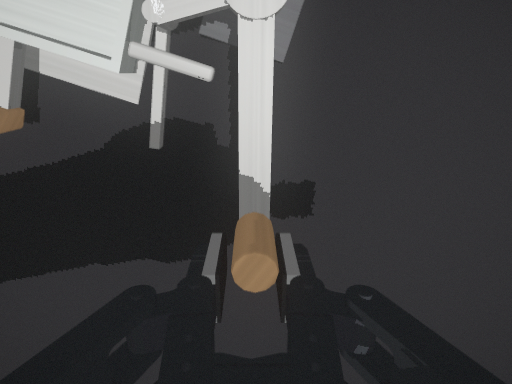

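Request:
move_arm:
  moves:
    - {"dp": [0.2,-6.9,0],"rot": [0,0,0.05],"grip": 0.45}
    - {"dp": [0.2,-6.9,0],"rot": [0,0,0.05],"grip": 0.45}
    - {"dp": [0.2,-6.9,0],"rot": [0,0,0.05],"grip": 0.45}
    - {"dp": [0,0,0],"rot": [0,0,0],"grip": 0.45}

```text
clock: 42.75
position: [0.5286, -0.1564, 0.0632]
tcp_rot: [[0.993, 0.115, 0.001], [0.115, -0.993, -0.001], [0.001, 0.001, -1.0]]
contact_force: [1.2, -2.5, -0.3]
width: 0.274
```

Run:
```python
from h import *
st()
grab('scene','scene42');crop('scene42',170,140,320,290,5,'c7');grab('wrist','wrist42');crop('wrist42',150,150,350,350,3,'c6')
```

```text
t 42.75 p [ 0.5286 -0.1564  0.0632] az -83.39 tilt [ 0.001 -0.001] F [ 1.2 -2.5 -0.3] w 0.274 j [-13.  48.  46. 109. -49.  46. -23.]
```

View pics/c7.png

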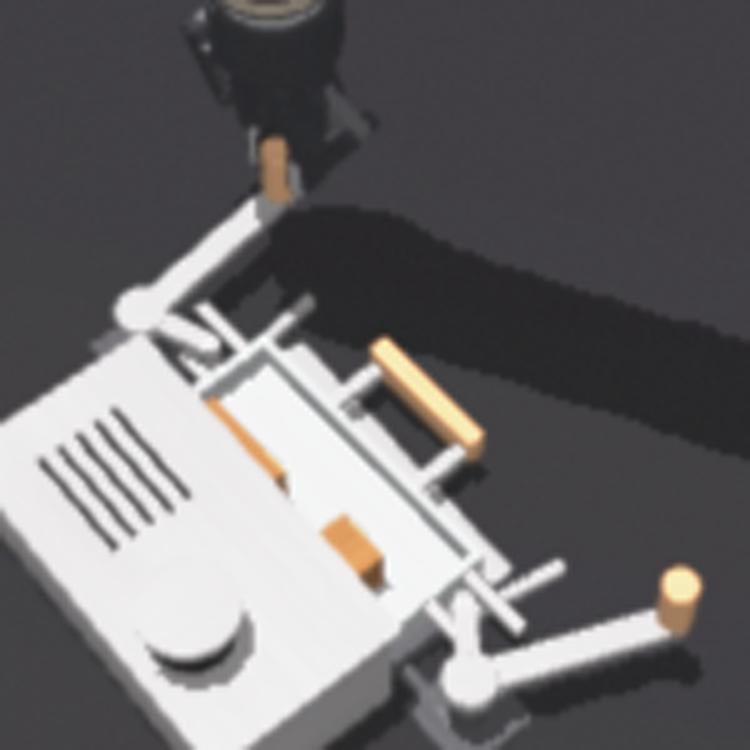

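Request:
move_arm:
  moves:
    - {"dp": [2,-6,0],"rot": [0,0,0.05],"grip": 0.45}
    - {"dp": [2,-5,0],"rot": [0,0,0.05],"grip": 0.45}
    - {"dp": [0,0,0],"rot": [0,0,0],"grip": 0.45}
    - {"dp": [0,0,0],"rot": [0,0,0],"grip": 0.45}

```text
clock: 43.25
position: [0.5291, -0.1521, 0.0633]
tcp_rot: [[1.0, 0.01, -0.001], [0.01, -1.0, -0.013], [-0.001, 0.012, -1.0]]
contact_force: [-1.6, -13.6, -5.6]
width: 0.278
```

Request:
move_arm:
  moves:
    - {"dp": [0,-4,0],"rot": [0,0,0],"grip": 0.45}
    - {"dp": [0,0,0],"rot": [0,0,0],"grip": 0.45}

```text
clock: 43.45
position: [0.529, -0.1513, 0.0633]
tcp_rot: [[1.0, 0.008, -0.0], [0.008, -1.0, -0.019], [-0.001, 0.019, -1.0]]
contact_force: [-2.0, -18.9, -9.1]
width: 0.278
```

Run:
```python
from h import *
st()
grab('scene','scene43');crop('scene43',170,140,320,290,5,'c7');grab('wrist','wrist43');crop('wrist43',150,150,350,350,3,'c6')
```

```text
t 43.45 p [ 0.529  -0.1513  0.0633] az -89.57 tilt [-0.    -0.019] F [ -2.  -18.9  -9.1] w 0.278 j [-16.  49.  48. 109. -50.  46. -29.]
```

View pics/c7.png

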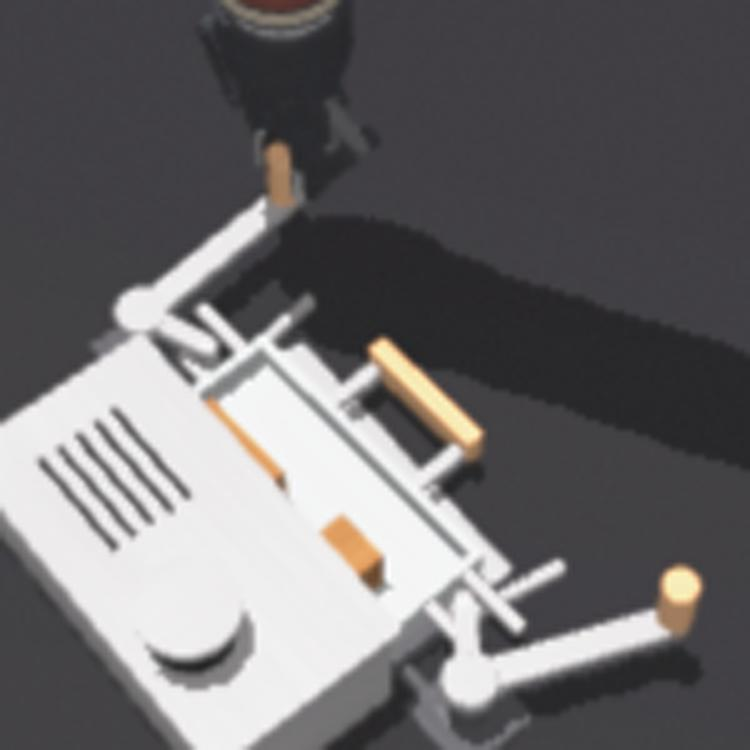

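View pics/wrist43.png

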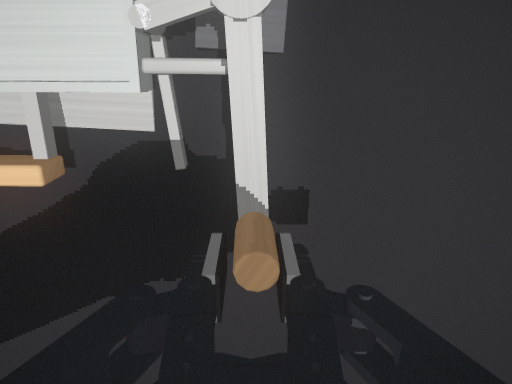

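Request:
move_arm:
  moves:
    - {"dp": [0,8,0],"rot": [0,0,0],"grip": 0.2}
    - {"dp": [0,0,0],"rot": [0,0,0],"grip": 0.2}
    - {"dp": [0,0,-20],"rot": [0,0,0],"grip": 0.2}
    - {"dp": [0,0,-45],"rot": [0,0,0],"grip": 0.2}
    - {"dp": [0,0,-40],"rot": [0,0,0],"grip": 0.2}
    - {"dp": [0,0,0],"rot": [0,0,0],"grip": 0.2}

```text
clock: 44.15
position: [0.5341, -0.1483, 0.1728]
tcp_rot: [[1.0, 0.017, 0.009], [0.017, -1.0, 0.001], [0.009, -0.001, -1.0]]
contact_force: [1.4, -1.1, 0.4]
width: 0.398
```

Run:
```python
from h import *
st()
plan([.555,.195,.155],68,n=22)
```

```text
t 44.15 p [ 0.5341 -0.1483  0.1728] az -89.0 tilt [0.009 0.001] F [ 1.4 -1.1  0.4] w 0.398 j [-20.  41.  56. 103. -40.  58. -36.]
n 22 rot/row [0.0005, -0.0002, -0.1246] tot [ 20.9 343.3 -17.8]
[[1.2, -15.6, 0.8], [3.1, -15.3, 0.8], [5.0, -14.8, 0.8], [6.8, -14.1, 0.9], [8.5, -13.1, 0.9], [10.1, -11.9, 0.9], [11.5, -10.6, 0.9], [12.7, -9.1, 0.9], [13.7, -7.4, 0.9], [14.6, -5.7, 0.9], [15.2, -3.8, 0.9], [15.5, -1.9, 0.9], [15.6, 0.0, 0.9], [15.5, 2.0, 0.9], [15.1, 3.9, 0.9], [14.5, 5.7, 0.9], [13.7, 7.5, 0.9], [12.7, 9.1, 0.9], [11.4, 10.6, 0.8], [10.0, 12.0, 0.8], [8.5, 13.1, 0.8], [6.8, 14.1, 0.8]]
```

Request:
move_arm:
  moves:
    - {"dp": [1,-15.6,0.8],"rot": [0,0,-0.125],"grip": 0.2}
    - {"dp": [3,-15.3,0.8],"rot": [0,0,-0.125],"grip": 0.2}
    - {"dp": [5,-14.8,0.8],"rot": [0,0,-0.125],"grip": 0.2}
    - {"dp": [7,-14,0.8],"rot": [0,0,-0.125],"grip": 0.2}
    - {"dp": [8.5,-13,0.8],"rot": [0,0,-0.125],"grip": 0.2}
    - {"dp": [10,-12,0.8],"rot": [0,0,-0.125],"grip": 0.2}
    - {"dp": [11.5,-10.6,0.8],"rot": [0,0,-0.125],"grip": 0.2}
    - {"dp": [12.7,-9,0.8],"rot": [0,0,-0.125],"grip": 0.2}

```text
clock: 44.95
position: [0.5379, -0.0203, 0.1608]
tcp_rot: [[0.521, 0.854, -0.003], [0.854, -0.521, 0.005], [0.002, -0.005, -1.0]]
contact_force: [0.8, -0.2, -0.3]
width: 0.404
```

Request:
move_arm:
  moves:
    - {"dp": [13.7,-7.4,0.8],"rot": [0,0,-0.125],"grip": 0.2}
    - {"dp": [14.6,-5.7,0.8],"rot": [0,0,-0.125],"grip": 0.2}
    - {"dp": [15.2,-3.8,0.8],"rot": [0,0,-0.125],"grip": 0.2}
    - {"dp": [15.5,-1.9,0.8],"rot": [0,0,-0.125],"grip": 0.2}
    - {"dp": [15.6,0,0.8],"rot": [0,0,-0.125],"grip": 0.2}
    - {"dp": [15.5,2,0.8],"rot": [0,0,-0.125],"grip": 0.2}
    - {"dp": [15,4,0.8],"rot": [0,0,-0.125],"grip": 0.2}
    - {"dp": [14.5,5.7,0.8],"rot": [0,0,-0.125],"grip": 0.2}

```text
clock: 45.75
position: [0.5448, 0.1039, 0.1548]
tcp_rot: [[-0.437, 0.9, -0.004], [0.9, 0.437, 0.004], [0.005, -0.002, -1.0]]
contact_force: [0.1, -0.8, 0.2]
width: 0.403
```

Request:
move_arm:
  moves:
    - {"dp": [13.7,7.5,0.8],"rot": [0,0,-0.125],"grip": 0.2}
    - {"dp": [12.7,9,0.8],"rot": [0,0,-0.125],"grip": 0.2}
    - {"dp": [11.4,10.6,0.8],"rot": [0,0,-0.125],"grip": 0.2}
    - {"dp": [10,12,0.8],"rot": [0,0,-0.125],"grip": 0.2}
    - {"dp": [8.5,13,0.8],"rot": [0,0,-0.125],"grip": 0.2}
    - {"dp": [6.8,14,0.8],"rot": [0,0,-0.125],"grip": 0.2}
    - {"dp": [0,0,0],"rot": [0,0,0],"grip": 0.2}
    - {"dp": [0,0,0],"rot": [0,0,0],"grip": 0.2}

```text
clock: 46.55
position: [0.5501, 0.1952, 0.1503]
tcp_rot: [[-0.93, 0.369, -0.003], [0.369, 0.93, 0.002], [0.003, 0.001, -1.0]]
contact_force: [-0.0, -1.3, 0.4]
width: 0.398
```

Run:
```python
from h import *
st()
grab('wrist','wrist44');st();grab('scene','scene44');crop('scene44',170,140,320,290,5,'c7')
```

```text
t 46.55 p [0.5501 0.1952 0.1503] az 68.37 tilt [-0.003  0.002] F [-0.  -1.3  0.4] w 0.398 j [-29.  35.  12.  99. -10.  48.  56.]
t 46.6 p [0.5505 0.1942 0.1505] az 68.29 tilt [-0.002  0.001] F [-0.2  0.5  0.7] w 0.403 j [-29.  35.  12.  99. -10.  48.  56.]
```

View pics/wrist44.png

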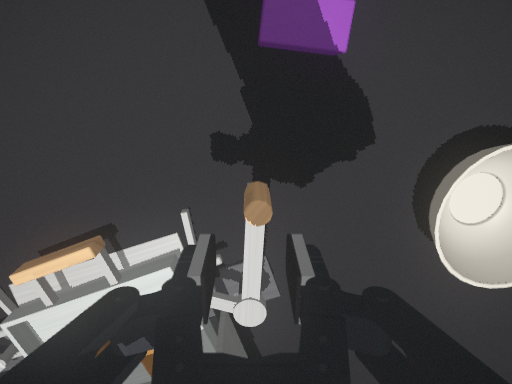

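View pics/c7.png

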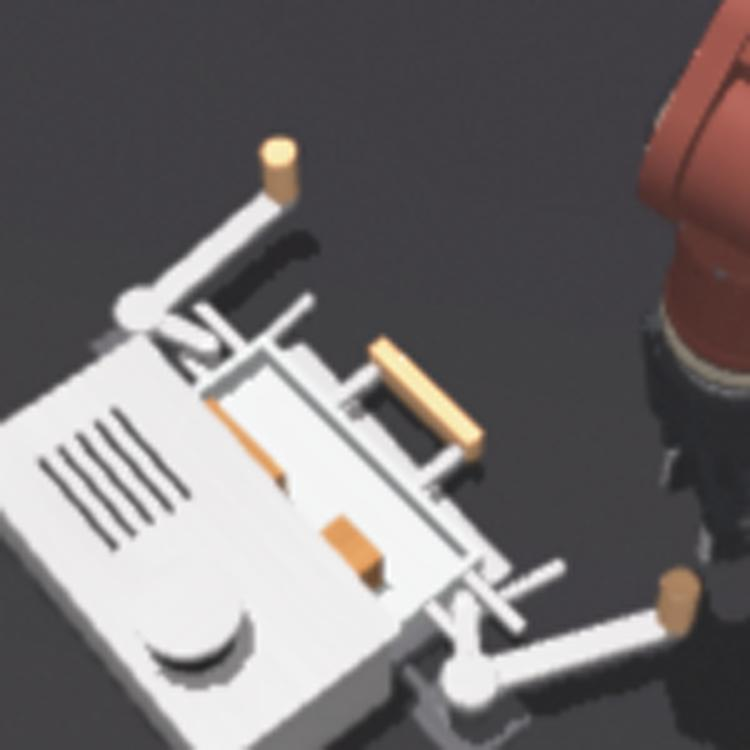

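Run:
```python
from h import *
np.set_printoptions(precision=4,suppress=True)
k=px('wrist44',258,213,.09);print(k); plan([k[0],k[1],.105],68.3)
```

```text
[0.558  0.1965 0.09  ]
n 2 rot/row [0.0001, -0.0007, -0.0003] tot [  7.2   2.7 -45.6]
[[-2.9, 2.6, 22.8], [-2.9, 2.6, 22.8]]
```

Request:
move_arm:
  moves:
    - {"dp": [-3,2.6,20],"rot": [0,0,0],"grip": 0.2}
    - {"dp": [-3,2.6,20],"rot": [0,0,0],"grip": 0.2}
    - {"dp": [0,0,24],"rot": [0,0,0],"grip": 0.2}
    - {"dp": [0,0,24],"rot": [0,0,0],"grip": 0.2}
    - {"dp": [0,0,0],"rot": [0,0,0],"grip": 0.45}
    - {"dp": [0,0,0],"rot": [0,0,0],"grip": 0.45}
    - {"dp": [0,0,0],"rot": [0,0,0],"grip": 0.45}

```text
clock: 47.35
position: [0.5598, 0.1975, 0.0643]
tcp_rot: [[-0.93, 0.369, 0.002], [0.369, 0.93, 0.002], [-0.001, 0.003, -1.0]]
contact_force: [0.5, 0.1, 0.1]
width: 0.275
```

Run:
```python
from h import *
st()
grab('wrist','wrist45');crop('wrist45',150,150,350,350,3,'c6')
```

```text
t 47.35 p [0.5598 0.1975 0.0643] az 68.36 tilt [0.002 0.002] F [0.5 0.1 0.1] w 0.275 j [-28.  42.  10. 101. -12.  38.  57.]
```

View pics/c6.png

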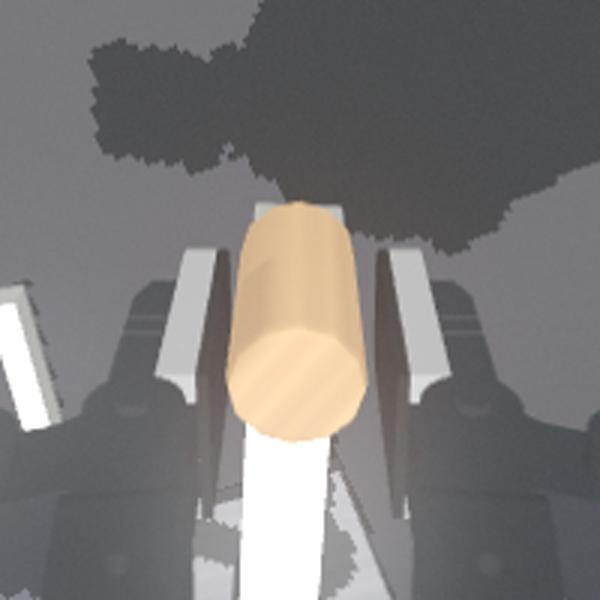

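Request:
move_arm:
  moves:
    - {"dp": [-0.2,-6.9,0],"rot": [0,0,-0.06],"grip": 0.45}
    - {"dp": [-0.2,-6.9,0],"rot": [0,0,-0.06],"grip": 0.45}
    - {"dp": [-0.2,-6.9,0],"rot": [0,0,-0.06],"grip": 0.45}
    - {"dp": [-0.2,-6.9,0],"rot": [0,0,-0.06],"grip": 0.45}
    - {"dp": [-0.2,-6.9,0],"rot": [0,0,-0.06],"grip": 0.45}
    - {"dp": [0,0,0],"rot": [0,0,0],"grip": 0.45}

```text
clock: 48.0
position: [0.5507, 0.1648, 0.064]
tcp_rot: [[-0.997, 0.077, 0.0], [0.077, 0.997, 0.004], [-0.0, 0.004, -1.0]]
contact_force: [-0.4, 1.1, -0.2]
width: 0.277
```

Run:
```python
from h import *
st()
grab('scene','scene46');crop('scene46',170,140,320,290,5,'c7')
```

```text
t 48.0 p [0.5507 0.1648 0.064 ] az 85.59 tilt [0.    0.004] F [-0.4  1.1 -0.2] w 0.277 j [-22.  41.   5. 104.  -6.  35.  72.]
```

View pics/c7.png

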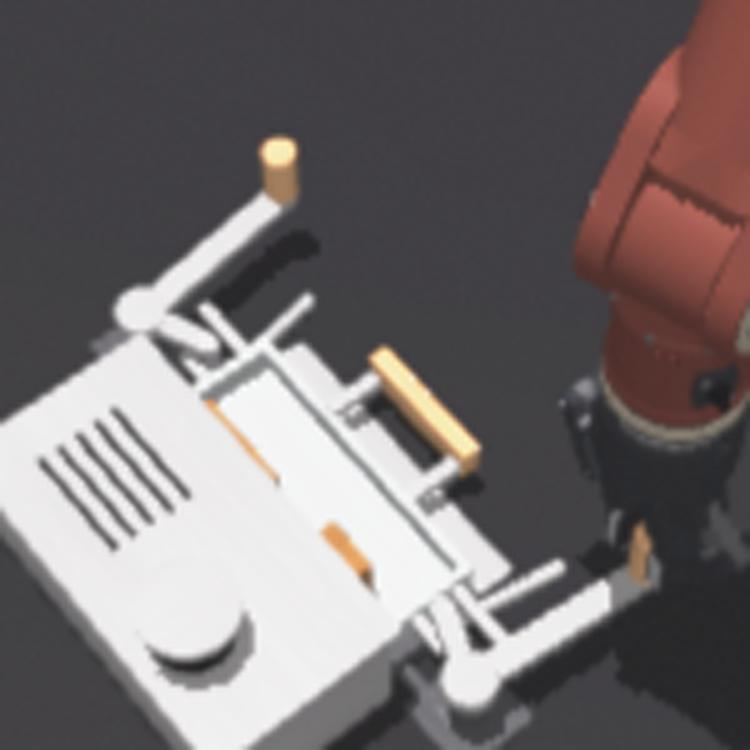

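Working. Finish the left lever to its inner stop.

Request:
move_arm:
  moves:
    - {"dp": [-0.2,-6,0],"rot": [0,0,-0.04],"grip": 0.45}
    - {"dp": [0,-4,0],"rot": [0,0,0],"grip": 0.45}
    - {"dp": [0,0,0],"rot": [0,0,0],"grip": 0.45}

```text
clock: 48.35
position: [0.5504, 0.1559, 0.0636]
tcp_rot: [[-0.999, 0.037, 0.0], [0.037, 0.999, 0.004], [-0.0, 0.004, -1.0]]
contact_force: [-1.6, 3.7, 1.5]
width: 0.273
```

Request:
move_arm:
  moves:
    - {"dp": [0,-3,0],"rot": [0,0,0],"grip": 0.45}
    - {"dp": [0,0,0],"rot": [0,0,0],"grip": 0.45}

```text
clock: 48.55
position: [0.5503, 0.1532, 0.0634]
tcp_rot: [[-0.999, 0.036, 0.0], [0.036, 0.999, 0.004], [-0.0, 0.004, -1.0]]
contact_force: [-3.1, 4.9, 3.9]
width: 0.273
```

Request:
move_arm:
  moves:
    - {"dp": [0,-3,0],"rot": [0,0,0],"grip": 0.45}
    - {"dp": [0,0,0],"rot": [0,0,0],"grip": 0.45}

```text
clock: 48.75
position: [0.5503, 0.1531, 0.0633]
tcp_rot: [[-0.999, 0.034, 0.001], [0.034, 0.999, 0.008], [-0.001, 0.008, -1.0]]
contact_force: [-2.0, 8.1, 1.3]
width: 0.273
```

Run:
```python
from h import *
st()
grab('scene','scene47');crop('scene47',170,140,320,290,5,'c7');crop('scene0',170,140,320,290,5,'c8')
```

```text
t 48.75 p [0.5503 0.1531 0.0633] az 88.04 tilt [0.001 0.008] F [-2.   8.1  1.3] w 0.273 j [-20.  40.   4. 105.  -5.  35.  75.]
```

View pics/c7.png

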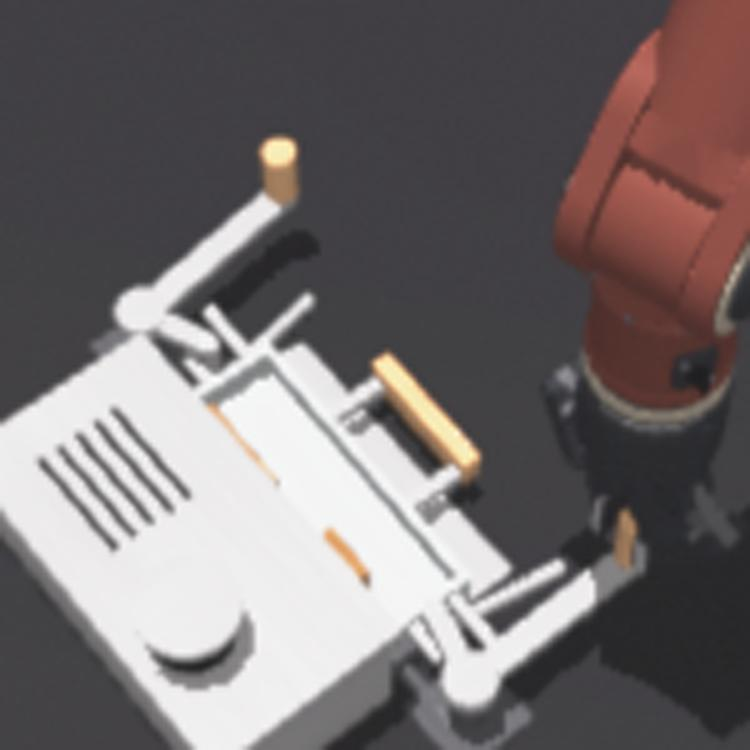

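View pics/c8.png

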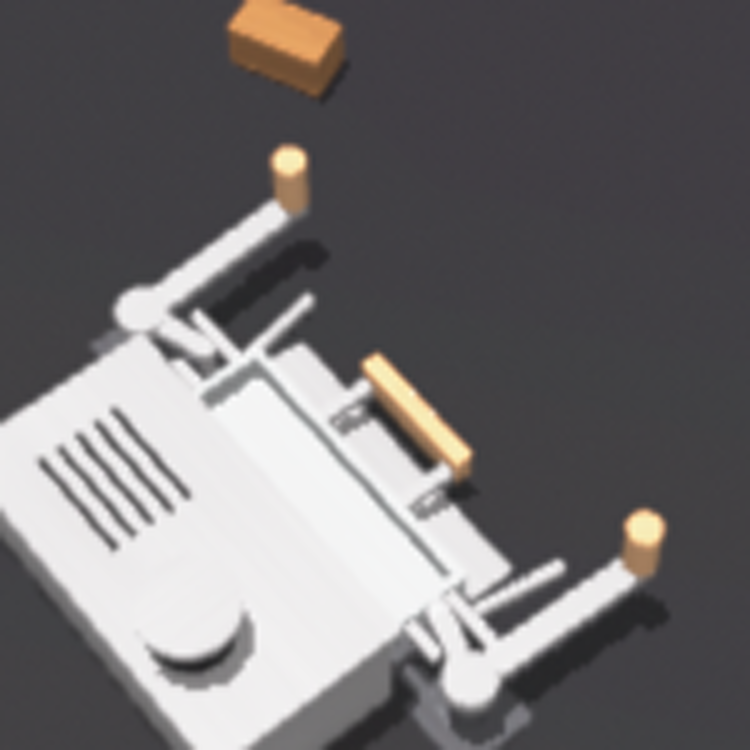

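Request:
move_arm:
  moves:
    - {"dp": [0,4,0],"rot": [0,0,0],"grip": 0.2}
    - {"dp": [0,0,0],"rot": [0,0,0],"grip": 0.2}
    - {"dp": [0,0,0],"rot": [0,0,0],"grip": 0.2}
    - {"dp": [0,0,-20],"rot": [0,0,0],"grip": 0.2}
    - {"dp": [0,0,-45],"rot": [0,0,0],"grip": 0.2}
    - {"dp": [0,0,-45],"rot": [0,0,0],"grip": 0.2}
    - {"dp": [0,0,0],"rot": [0,0,0],"grip": 0.2}

```text
clock: 49.5
position: [0.5553, 0.1515, 0.1792]
tcp_rot: [[-0.999, 0.039, 0.014], [0.039, 0.999, 0.004], [-0.014, 0.005, -1.0]]
contact_force: [-0.0, 0.4, -0.5]
width: 0.398
```

Run:
```python
from h import *
st()
grab('scene','scene48');crop('scene48',170,140,320,290,5,'c7')
plan([.53,-.155,.155],-86,n=22)
```

```text
t 49.5 p [0.5553 0.1515 0.1792] az 87.77 tilt [0.014 0.004] F [-0.   0.4 -0.5] w 0.398 j [-21.  31.   6.  99.  -4.  49.  74.]
n 22 rot/row [0.0005, -0.0002, 0.1379] tot [ -23.1 -306.2  -21.1]
[[0.5, -14.0, 0.9], [-1.4, -13.9, 0.9], [-3.3, -13.6, 0.9], [-5.1, -13.0, 0.9], [-6.9, -12.2, 0.9], [-8.5, -11.1, 1.0], [-9.9, -9.8, 1.0], [-11.2, -8.4, 1.0], [-12.2, -6.8, 1.0], [-13.0, -5.0, 1.0], [-13.6, -3.2, 1.0], [-13.9, -1.3, 1.0], [-13.9, 0.7, 1.0], [-13.7, 2.6, 1.0], [-13.2, 4.4, 1.0], [-12.5, 6.2, 1.0], [-11.5, 7.9, 1.0], [-10.3, 9.4, 1.0], [-9.0, 10.7, 1.0], [-7.4, 11.8, 1.0], [-5.7, 12.7, 1.0], [-3.9, 13.4, 1.0]]
```

View pics/c7.png

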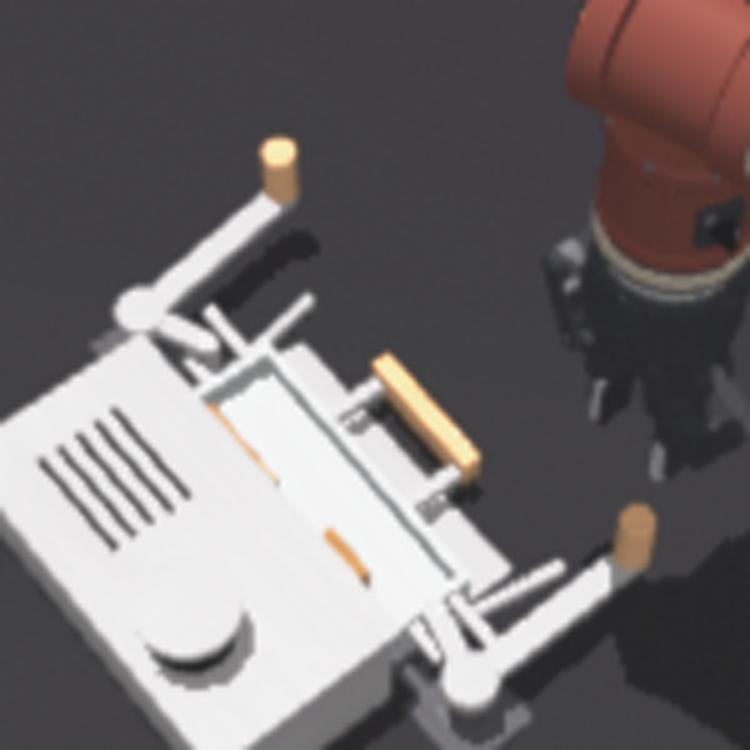

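Request:
move_arm:
  moves:
    - {"dp": [0.5,-14,1],"rot": [0,0,0.138],"grip": 0.2}
    - {"dp": [-1.4,-14,1],"rot": [0,0,0.138],"grip": 0.2}
    - {"dp": [-3.3,-13.6,1],"rot": [0,0,0.138],"grip": 0.2}
    - {"dp": [-5,-13,1],"rot": [0,0,0.138],"grip": 0.2}
    - {"dp": [-7,-12,1],"rot": [0,0,0.138],"grip": 0.2}
    - {"dp": [-8.5,-11,1],"rot": [0,0,0.138],"grip": 0.2}
    - {"dp": [-10,-9.8,1],"rot": [0,0,0.138],"grip": 0.2}
    - {"dp": [-11,-8.4,1],"rot": [0,0,0.138],"grip": 0.2}

```text
clock: 50.35
position: [0.5411, 0.0391, 0.1631]
tcp_rot: [[-0.41, 0.912, -0.003], [0.912, 0.41, 0.0], [0.001, -0.003, -1.0]]
contact_force: [-0.4, 0.3, 0.3]
width: 0.4
```

Request:
move_arm:
  moves:
    - {"dp": [-12,-6.8,1],"rot": [0,0,0.138],"grip": 0.2}
    - {"dp": [-13,-5,1],"rot": [0,0,0.138],"grip": 0.2}
    - {"dp": [-13.6,-3.2,1],"rot": [0,0,0.138],"grip": 0.2}
    - {"dp": [-14,-1.3,1],"rot": [0,0,0.138],"grip": 0.2}
    - {"dp": [-14,0.7,1],"rot": [0,0,0.138],"grip": 0.2}
    - {"dp": [-13.7,2.6,1],"rot": [0,0,0.138],"grip": 0.2}
    - {"dp": [-13.2,4.4,1],"rot": [0,0,0.138],"grip": 0.2}
    - {"dp": [-12.5,6.2,1],"rot": [0,0,0.138],"grip": 0.2}

```text
clock: 51.15
position: [0.5324, -0.0718, 0.155]
tcp_rot: [[0.63, 0.777, -0.003], [0.777, -0.63, 0.001], [-0.001, -0.003, -1.0]]
contact_force: [-0.3, 0.8, 0.4]
width: 0.4
```

Request:
move_arm:
  moves:
    - {"dp": [-11.5,8,1],"rot": [0,0,0.138],"grip": 0.2}
    - {"dp": [-10.3,9.4,1],"rot": [0,0,0.138],"grip": 0.2}
    - {"dp": [-9,10.7,1],"rot": [0,0,0.138],"grip": 0.2}
    - {"dp": [-7.4,12,1],"rot": [0,0,0.138],"grip": 0.2}
    - {"dp": [-5.7,12.7,1],"rot": [0,0,0.138],"grip": 0.2}
    - {"dp": [-4,13.4,1],"rot": [0,0,0.138],"grip": 0.2}
    - {"dp": [0,0,0],"rot": [0,0,0],"grip": 0.2}
    - {"dp": [0,0,0],"rot": [0,0,0],"grip": 0.2}

```text
clock: 51.95
position: [0.5267, -0.1542, 0.1493]
tcp_rot: [[0.998, 0.07, -0.002], [0.07, -0.998, 0.002], [-0.002, -0.002, -1.0]]
contact_force: [0.2, 0.8, 0.7]
width: 0.396
```

Run:
```python
from h import *
st()
grab('wrist','wrist49');st()
```

```text
t 51.95 p [ 0.5267 -0.1542  0.1493] az -85.96 tilt [-0.002  0.002] F [0.2 0.8 0.7] w 0.396 j [-17.  42.  53. 105. -40.  55. -32.]
t 52.0 p [ 0.5271 -0.1536  0.1495] az -85.92 tilt [-0.002  0.002] F [ 0.5 -0.   0.3] w 0.403 j [-17.  42.  53. 105. -40.  55. -32.]
```

View pics/wrist49.png

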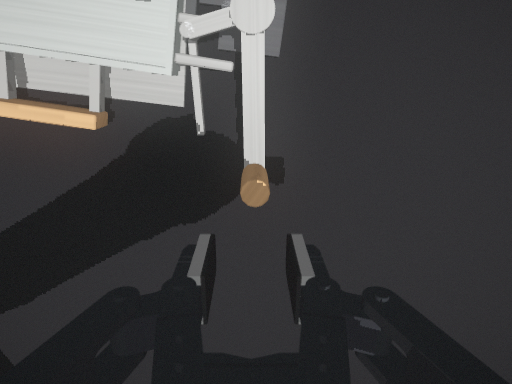

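Run:
```python
from h import *
np.set_printoptions(precision=4,suppress=True)
k=px('wrist49',256,194,.09);print(k); plan([k[0],k[1],.149],-86)
```

```text
[ 0.5322 -0.1578  0.09  ]
n 1 rot/row [-0.0025, 0.0017, 0.0015] tot [ 5.2 -4.2 -0.5]
[[4.9, 4.6, 0.4]]
```

Request:
move_arm:
  moves:
    - {"dp": [4.5,4.5,0],"rot": [0,0,0],"grip": 0.2}
    - {"dp": [0,0,30],"rot": [0,0,0],"grip": 0.2}
    - {"dp": [0,0,30],"rot": [0,0,0],"grip": 0.2}
    - {"dp": [0,0,26],"rot": [0,0,0],"grip": 0.2}
    - {"dp": [0,0,0],"rot": [0,0,0],"grip": 0.45}
    - {"dp": [0,0,0],"rot": [0,0,0],"grip": 0.45}
    - {"dp": [0,0,0],"rot": [0,0,0],"grip": 0.45}

```text
clock: 52.7
position: [0.5331, -0.1584, 0.0655]
tcp_rot: [[0.998, 0.07, 0.002], [0.07, -0.998, 0.002], [0.002, -0.001, -1.0]]
contact_force: [0.3, 0.1, -0.4]
width: 0.275
```

Run:
```python
from h import *
st()
grab('wrist','wrist50');crop('wrist50',150,150,350,350,3,'c6')
```

```text
t 52.7 p [ 0.5331 -0.1584  0.0655] az -86.01 tilt [0.002 0.002] F [ 0.3  0.1 -0.4] w 0.275 j [-13.  48.  46. 108. -48.  46. -26.]
```

View pics/c6.png

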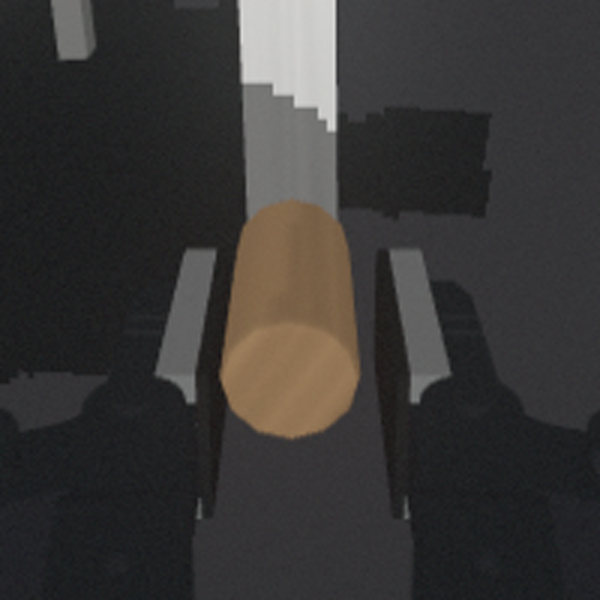

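Request:
move_arm:
  moves:
    - {"dp": [0,-6,0],"rot": [0,0,0.04],"grip": 0.45}
    - {"dp": [0,-5,0],"rot": [0,0,0.03],"grip": 0.45}
    - {"dp": [0,0,0],"rot": [0,0,0],"grip": 0.45}

```text
clock: 53.05
position: [0.5325, -0.1482, 0.0657]
tcp_rot: [[1.0, -0.001, 0.002], [-0.001, -1.0, -0.001], [0.002, 0.001, -1.0]]
contact_force: [-0.3, -0.5, 0.9]
width: 0.273
```

Request:
move_arm:
  moves:
    - {"dp": [0,-3,0],"rot": [0,0,0],"grip": 0.45}
    - {"dp": [0,0,0],"rot": [0,0,0],"grip": 0.45}

```text
clock: 53.25
position: [0.5323, -0.1453, 0.0652]
tcp_rot: [[1.0, -0.001, 0.002], [-0.001, -1.0, -0.0], [0.002, 0.0, -1.0]]
contact_force: [-0.4, -2.3, 2.4]
width: 0.276
```

Request:
move_arm:
  moves:
    - {"dp": [0,-3,0],"rot": [0,0,0],"grip": 0.45}
    - {"dp": [0,0,0],"rot": [0,0,0],"grip": 0.45}

```text
clock: 53.45
position: [0.5321, -0.1413, 0.0645]
tcp_rot: [[1.0, -0.001, 0.001], [-0.001, -1.0, 0.001], [0.001, -0.001, -1.0]]
contact_force: [1.1, -2.8, 1.2]
width: 0.278
```

Request:
move_arm:
  moves:
    - {"dp": [0,-3,0],"rot": [0,0,0],"grip": 0.45}
    - {"dp": [0,0,0],"rot": [0,0,0],"grip": 0.45}

```text
clock: 53.65
position: [0.532, -0.1386, 0.0645]
tcp_rot: [[1.0, -0.001, 0.0], [-0.001, -1.0, 0.001], [0.0, -0.001, -1.0]]
contact_force: [0.2, -2.8, 2.0]
width: 0.272
```

Run:
```python
from h import *
st()
grab('scene','scene51');crop('scene51',170,140,320,290,5,'c7')
```

```text
t 53.65 p [ 0.532  -0.1386  0.0645] az -90.06 tilt [0.    0.001] F [ 0.2 -2.8  2. ] w 0.272 j [-16.  48.  47. 109. -49.  46. -31.]
```

View pics/c7.png

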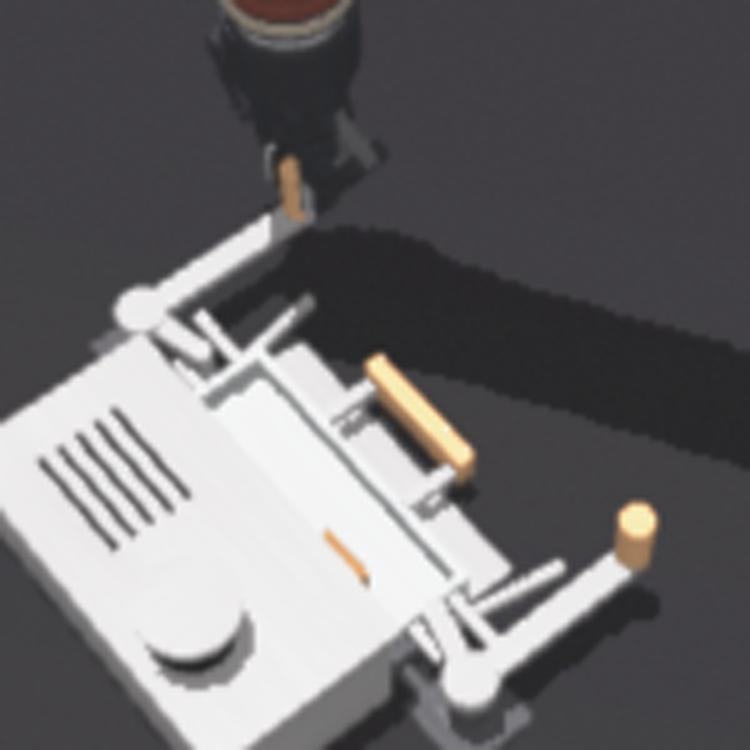

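Request:
move_arm:
  moves:
    - {"dp": [0,-3,0],"rot": [0,0,0],"grip": 0.45}
    - {"dp": [0,0,0],"rot": [0,0,0],"grip": 0.45}

```text
clock: 53.9
position: [0.532, -0.1385, 0.0645]
tcp_rot: [[1.0, -0.003, 0.001], [-0.003, -1.0, -0.005], [0.001, 0.005, -1.0]]
contact_force: [0.8, -6.7, -0.7]
width: 0.278
```

Request:
move_arm:
  moves:
    - {"dp": [0,-2,0],"rot": [0,0,0],"grip": 0.45}
    - {"dp": [0,0,0],"rot": [0,0,0],"grip": 0.45}

```text
clock: 54.1
position: [0.532, -0.1384, 0.0645]
tcp_rot: [[1.0, -0.004, 0.002], [-0.004, -1.0, -0.008], [0.002, 0.008, -1.0]]
contact_force: [1.3, -10.5, -3.2]
width: 0.276
```

Right lever is hard on its inner stop. Release, lift and check.

Request:
move_arm:
  moves:
    - {"dp": [0,6,0],"rot": [0,0,0],"grip": 0.2}
    - {"dp": [0,0,0],"rot": [0,0,0],"grip": 0.2}
    - {"dp": [0,0,0],"rot": [0,0,0],"grip": 0.2}
    - {"dp": [0,0,-20],"rot": [0,0,0],"grip": 0.2}
    - {"dp": [0,0,-45],"rot": [0,0,0],"grip": 0.2}
    - {"dp": [0,0,-45],"rot": [0,0,0],"grip": 0.2}
    - {"dp": [-40,0,-20],"rot": [0,0,0],"grip": 0.2}
    - {"dp": [-40,0,0],"rot": [0,0,0],"grip": 0.2}

```text
clock: 54.9
position: [0.4529, -0.1397, 0.1968]
tcp_rot: [[1.0, 0.002, 0.006], [0.002, -1.0, 0.001], [0.006, -0.001, -1.0]]
contact_force: [-1.5, -1.3, -0.4]
width: 0.4
```

Run:
```python
from h import *
st()
grab('scene','scene52');grab('top','top52');grab('wrist','wrist52')
crop('scene52',170,140,320,290,5,'c7');crop('top52',190,95,350,235,5,'c1')
```

```text
t 54.9 p [ 0.4529 -0.1397  0.1968] az -89.89 tilt [0.006 0.001] F [-1.5 -1.3 -0.4] w 0.4 j [-24.  33.  60. 114. -36.  54. -36.]
```

View pics/c7.png

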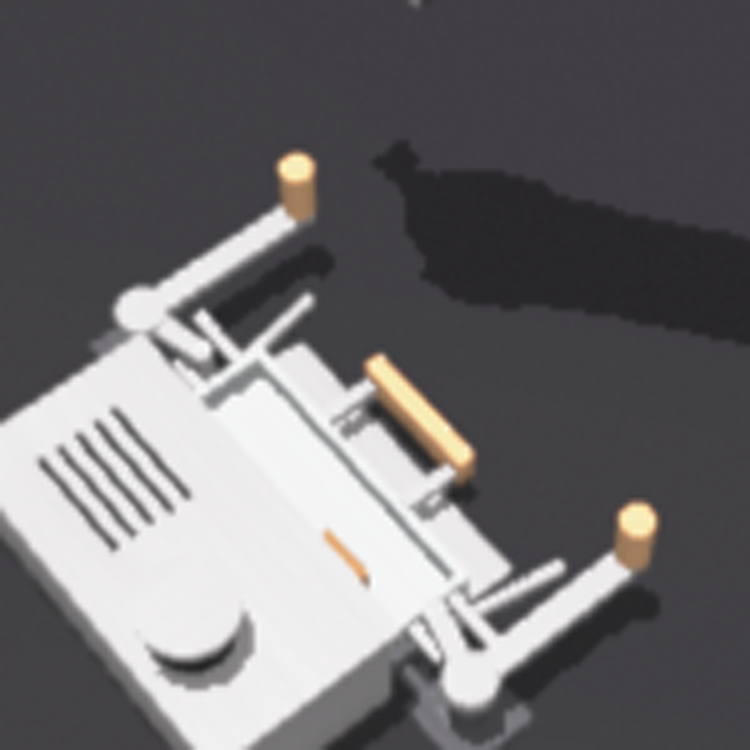

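View pics/wrist52.png

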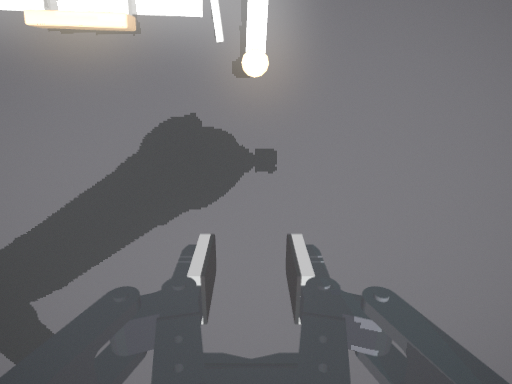

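View pics/c1.png

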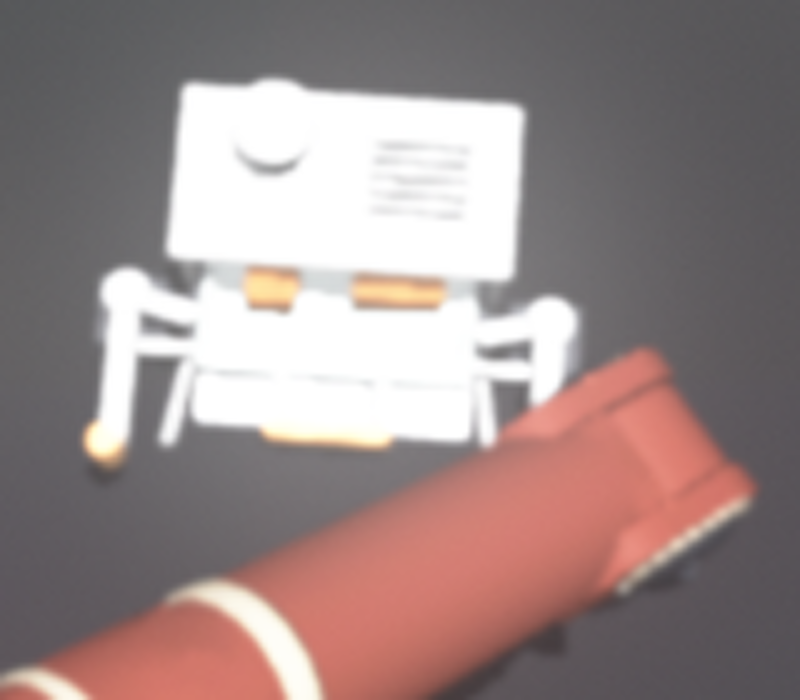

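Run:
```python
from h import *
np.set_printoptions(precision=4,suppress=True)
def wood(s,u0,v0,u1,v1,z,up=6):
    im=load(s)['img'][v0:v1,u0:u1]; im=cv2.resize(im,None,fx=up,fy=up,interpolation=cv2.INTER_CUBIC)
    h=cv2.cvtColor(im,cv2.COLOR_RGB2HSV); 
    m=((h[...,0]>8)&(h[...,0]<28)&(h[...,1]>60)&(h[...,2]>110)).astype(np.uint8)
    n,l,st_,c=cv2.connectedComponentsWithStats(m); i=1+np.argmax(st_[1:,4]); 
    r=cv2.minAreaRect(np.argwhere(l==i)[:,::-1].astype(np.float32)); 
    cc=(c[i]+.5)/up-.5+[u0,v0]; return cc,st_[i,4]/up**2,r[1],r[2],px(s,cc[0],cc[1],z)
for s in('scene0','scene52'):print(s,wood(s,235,200,272,240,.036))
for s in('top0','top52'):print(s,wood(s,240,175,275,190,.042))
# knobs
for s in('scene0','scene52'):print(s,'L',wood(s,285,235,310,260,.075)[0],wood(s,285,235,310,260,.075)[4],'R',wood(s,218,165,238,190,.075)[0],wood(s,218,165,238,190,.075)[4])
# ratio/diff
a=load('scene0')['img'].astype(float).mean(2);b=load('scene52')['img'].astype(float).mean(2)
for nm,(u0,v0,u1,v1) in dict(handle=(236,204,270,238),lstalk=(235,200,262,228),tray=(205,205,262,260),hood=(165,200,225,290)).items():
    w=cv2.createHanningWindow((u1-u0,v1-v0),cv2.CV_64F); print(nm,cv2.phaseCorrelate(a[v0:v1,u0:u1],b[v0:v1,u0:u1],w))
```

```text
scene0 (array([252.9788, 222.4675]), np.float64(193.58333333333334), (186.9665985107422, 42.439327239990234), 46.660282135009766, array([0.5727, 0.0057, 0.036 ]))
scene52 (array([253.5447, 222.6751]), np.float64(192.55555555555554), (186.90701293945312, 43.26585388183594), 46.48786926269531, array([0.572 , 0.0073, 0.036 ]))
top0 (array([255.2395, 182.689 ]), np.float64(40.22222222222222), (154.54144287109375, 12.498822212219238), 4.308664798736572, array([0.5622, 0.003 , 0.042 ]))
top52 (array([254.6046, 182.9154]), np.float64(41.30555555555556), (154.54071044921875, 13.791372299194336), 4.279463291168213, array([0.5614, 0.0052, 0.042 ]))
scene0 L [298.1513 247.7054] [0.5503 0.1605 0.075 ] R [227.5857 174.8531] [ 0.5349 -0.1471  0.075 ]
scene52 L [296.6762 246.2676] [0.5502 0.1548 0.075 ] R [229.0543 176.2767] [ 0.5351 -0.1403  0.075 ]
handle ((0.3449579544745518, 0.14792545073694185), 1.216614396149442)
lstalk ((0.8065017141767328, 0.011650503629603293), 1.0288976722182668)
tray ((0.13258304422441114, 0.29590803488549255), 1.0908702770517444)
hood ((0.03472634718426448, 0.13050654858399469), 0.9666631802787548)
```

View pics/scene52.png

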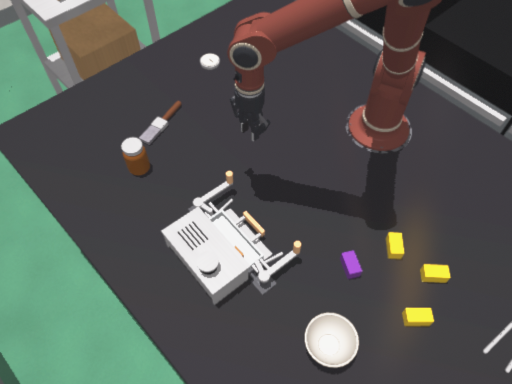

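View pics/top52.png

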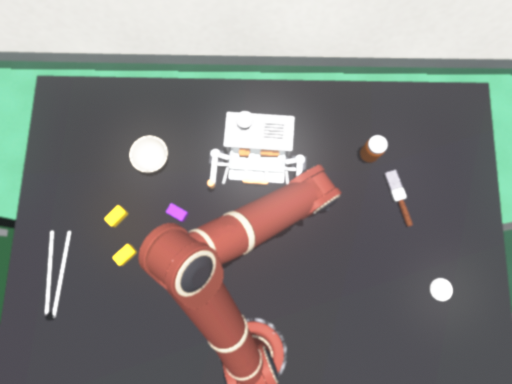

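Run:
```python
from h import *
print(ticket.hand_in()); st()
```

```text
the job is handed in; nothing more can be done
None
the job is handed in; nothing more can be done
```

The job is handed in, at about 55 s on the robot's clock. Both wood blocks are in the tray, and the tray is seated with both levers in. `hand_in()` gave no verdict.

**What I did:**
- I swung the left lever and then the right one out to their stops, and drew the tray out about 130 mm by its handle.
- The only two brown blocks on the counter went flat and side by side on the tray floor. I left the yellow and purple look-alikes alone.
- I pushed the tray back to the pins, where it stopped firmly. I then swung the levers in by turns and did not touch the tray itself in the last stretch.

**What went wrong and was mended:** on its first swing in, the right lever jammed at about 19 N, because the left one was still partly out. I brought the left lever fully in and then the right one to its stop.

**Last checks:**
- **Levers:** the left pressed at about 8 N on its inner stop and the right at about 10 N. Both knobs stand about 6 mm further in than at the start.
- **Tray:** the handle is within about 1 mm in depth and 2 mm sideways of where it was at the start.
- **Blocks:** both showed flat on the floor when the tray was out. Seated, they lie partly under the hood, so the last pictures show only parts of them.
- **Counter:** no brown block is left there, and the jar, bowl and brush look unmoved. The gripper hung clear of everything at about 0.2 m.

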